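# Load the lathe's blank feeder to the red band and read its label

### The job

Load the lathe's feed tube: drop the brass setting blank in first, so that it comes out first, then steel blanks one at a time until the top of the stack lies within the red band. Then take the code reader, hold it steady and square to the label on the feeder's sloping side, centred and about 50 mm off, for two seconds, and stand it back upright on the middle of its pad. Leave the spare blanks lying on the bench and do not disturb the other things there.

Things in the scene. Friction and masses are not known exactly. Their poses are not given: they have to be found in the camera images.
- steel1_center (a point): Steel blank 1: plain silvery disc, 40 mm diameter, 12 mm thick, lying flat on the bench, about 110 g; may be absent (None). The point is its centre, half-way up; its z axis is the disc's axis. All steel blanks are alike.
- steel2_center (a point): Steel blank 2: plain silvery disc, 40 mm diameter, 12 mm thick, lying flat on the bench, about 110 g; may be absent (None). The point is its centre, half-way up; its z axis is the disc's axis. All steel blanks are alike.
- steel3_center (a point): Steel blank 3: plain silvery disc, 40 mm diameter, 12 mm thick, lying flat on the bench, about 110 g; may be absent (None). The point is its centre, half-way up; its z axis is the disc's axis. All steel blanks are alike.
- steel4_center (a point): Steel blank 4: plain silvery disc, 40 mm diameter, 12 mm thick, lying flat on the bench, about 110 g; may be absent (None). The point is its centre, half-way up; its z axis is the disc's axis. All steel blanks are alike.
- steel5_center (a point): Steel blank 5: plain silvery disc, 40 mm diameter, 12 mm thick, lying flat on the bench, about 110 g; may be absent (None). The point is its centre, half-way up; its z axis is the disc's axis. All steel blanks are alike.
- steel6_center (a point): Steel blank 6: plain silvery disc, 40 mm diameter, 12 mm thick, lying flat on the bench, about 110 g; may be absent (None). The point is its centre, half-way up; its z axis is the disc's axis. All steel blanks are alike.
- steel7_center (a point): Steel blank 7: plain silvery disc, 40 mm diameter, 12 mm thick, lying flat on the bench, about 110 g; may be absent (None). The point is its centre, half-way up; its z axis is the disc's axis. All steel blanks are alike.
- steel8_center (a point): Steel blank 8: plain silvery disc, 40 mm diameter, 12 mm thick, lying flat on the bench, about 110 g; may be absent (None). The point is its centre, half-way up; its z axis is the disc's axis. All steel blanks are alike.
- brass_center (a point): Brass setting blank: plain yellow disc, 40 mm diameter, 12 mm thick, about 120 g, lying flat on the bench. The point is its centre, half-way up; z is the disc's axis.
- tube_floor (a point): Centre of the floor inside the feeder's upright clear feed tube, 20 mm above the bench. The tube is 44 mm inside, 51 mm outside, with a narrow viewing slot front and back and a slightly flared metal mouth (58 mm outside). It stands on a fixed green foot, 120 x 110 x 20 mm, and is 100 mm deep. Feeder fixed to the bench, turned up to 20 degrees. z is up, y points away from the label plate.
- tube_mouth (a point): Centre of the feed tube's open mouth, at its rim, 120 mm above the bench. Blanks fall freely down the tube and lie flat on one another.
- red_band: Red band round the outside of the feed tube, 14 mm tall, its height set anew each time and fixed. The point is on the tube's axis, half-way up the band: its edges are 7 mm above and below. z is up.
- label: Black-and-white code label, 46 x 46 mm, on a fixed plate 70 x 80 mm that slopes 25 degrees from level at the feeder's side (the right side seen from the robot). The point is the label's centre on its surface, 36 mm above the bench; z points straight out of the label (up and away from the tube), x and y lie in it.
- pad: Fixed black rubber pad, 100 x 100 x 8 mm, on which the code reader stands; origin at the centre of its underside, its top 8 mm above that; a grey 60 mm square marks its middle.
- reader_window (a point): Code reader, window: the centre of its flat underside, through which it looks along its -z. The reader stands head down: a grey square head 54 x 54 x 40 mm with an orange stripe and, rising from its middle, a black square handle 24 x 24 mm and 90 mm tall; 130 mm in all, about 180 g. z runs from window to handle end; x and y are square to the sides. It has no trigger: it reads when its window is centred on and square to a label (within about 10 degrees) some 30 to 80 mm away.
- reader_grip (a point): Middle of the reader's handle, 95 mm above the window on its axis (the handle spans 40 to 130 mm above the window); x and y are square to the handle's flat sides.
- reader: The code reader as a whole, origin and axes as the window point.
- step_collet: Bystander: stepped aluminium disc, 48 mm across at the foot, 19 mm tall, beyond the blanks; origin under its centre.
- ring_nut: Bystander: dark steel ring, 44 mm across, 22 mm tall, near the blanks; origin under its centre.
- chuck: Bystander: three-jaw chuck, 72 mm across, 49 mm tall; origin under its centre.
- brush: Bystander: brush 150 mm long lying crosswise near the robot; origin under it.
- oil_jar: Bystander: small amber jar, 48 mm across, 70 mm tall; origin under its centre.
Not all that is in view belongs to the job. What is shaped like the part that bears steel2_center but green is not meant. Leave any pink look-alike of the reader alone.

How it is judged:
On the way, in this order (a step that is already met when the one before it is completed fails the run):
1. the brass blank lies alone at the bottom of the feed tube (horizontal distance between brass_center and tube_floor below 0.007 m and height (world z) of brass_center below 0.12 m and z of brass_center in the frame of tube_floor between 0.003 and 0.009 m and linear speed of brass below 0.02 m/s), for 0.2 s.
2. steel blanks are stacked on it until the top one, released and at rest, has its top within the red band (horizontal distance between brass_center and tube_floor below 0.007 m and height (world z) of brass_center below 0.12 m and z of brass_center in the frame of tube_floor between 0.003 and 0.009 m and (((horizontal distance between steel1_center and tube_floor below 0.007 m and height (world z) of steel1_center below 0.12 m) and z of steel1_center in the frame of red_band between -0.014 and 0.002 m and contact force between the fingers and steel1 below 0.1 N and linear speed of steel1 below 0.02 m/s) or ((horizontal distance between steel2_center and tube_floor below 0.007 m and height (world z) of steel2_center below 0.12 m) and z of steel2_center in the frame of red_band between -0.014 and 0.002 m and contact force between the fingers and steel2 below 0.1 N and linear speed of steel2 below 0.02 m/s) or ((horizontal distance between steel3_center and tube_floor below 0.007 m and height (world z) of steel3_center below 0.12 m) and z of steel3_center in the frame of red_band between -0.014 and 0.002 m and contact force between the fingers and steel3 below 0.1 N and linear speed of steel3 below 0.02 m/s) or ((horizontal distance between steel4_center and tube_floor below 0.007 m and height (world z) of steel4_center below 0.12 m) and z of steel4_center in the frame of red_band between -0.014 and 0.002 m and contact force between the fingers and steel4 below 0.1 N and linear speed of steel4 below 0.02 m/s) or ((horizontal distance between steel5_center and tube_floor below 0.007 m and height (world z) of steel5_center below 0.12 m) and z of steel5_center in the frame of red_band between -0.014 and 0.002 m and contact force between the fingers and steel5 below 0.1 N and linear speed of steel5 below 0.02 m/s) or ((horizontal distance between steel6_center and tube_floor below 0.007 m and height (world z) of steel6_center below 0.12 m) and z of steel6_center in the frame of red_band between -0.014 and 0.002 m and contact force between the fingers and steel6 below 0.1 N and linear speed of steel6 below 0.02 m/s) or ((horizontal distance between steel7_center and tube_floor below 0.007 m and height (world z) of steel7_center below 0.12 m) and z of steel7_center in the frame of red_band between -0.014 and 0.002 m and contact force between the fingers and steel7 below 0.1 N and linear speed of steel7 below 0.02 m/s) or ((horizontal distance between steel8_center and tube_floor below 0.007 m and height (world z) of steel8_center below 0.12 m) and z of steel8_center in the frame of red_band between -0.014 and 0.002 m and contact force between the fingers and steel8 below 0.1 N and linear speed of steel8 below 0.02 m/s))), for 0.3 s.
3. the reader's window is held steady 25 to 85 mm from the label, within 15 mm of its centre each way and within 0.2 rad of square, for 1.5 s (z of reader_window in the frame of label between 0.025 and 0.085 m and x of reader_window in the frame of label between -0.015 and 0.015 m and y of reader_window in the frame of label between -0.015 and 0.015 m and angle between the z axis of reader and the z axis of label, either way round below 0.2 rad and linear speed of reader below 0.03 m/s and angular speed of reader below 0.3 rad/s), for 1.5 s.
At the end, for the whole second after the job is handed in: Brass blank at the bottom of the tube, steel blanks on it, the stack's top within the red band (1 mm grace) and none above; spare steel blanks flat on the bench; reader upright on the pad, within 25 mm of its middle and at rest (horizontal distance between brass_center and tube_floor below 0.007 m and height (world z) of brass_center below 0.12 m and z of brass_center in the frame of tube_floor between 0.003 and 0.009 m and (((horizontal distance between steel1_center and tube_floor below 0.007 m and height (world z) of steel1_center below 0.12 m) and z of steel1_center in the frame of red_band between -0.014 and 0.002 m and contact force between the fingers and steel1 below 0.1 N) or ((horizontal distance between steel2_center and tube_floor below 0.007 m and height (world z) of steel2_center below 0.12 m) and z of steel2_center in the frame of red_band between -0.014 and 0.002 m and contact force between the fingers and steel2 below 0.1 N) or ((horizontal distance between steel3_center and tube_floor below 0.007 m and height (world z) of steel3_center below 0.12 m) and z of steel3_center in the frame of red_band between -0.014 and 0.002 m and contact force between the fingers and steel3 below 0.1 N) or ((horizontal distance between steel4_center and tube_floor below 0.007 m and height (world z) of steel4_center below 0.12 m) and z of steel4_center in the frame of red_band between -0.014 and 0.002 m and contact force between the fingers and steel4 below 0.1 N) or ((horizontal distance between steel5_center and tube_floor below 0.007 m and height (world z) of steel5_center below 0.12 m) and z of steel5_center in the frame of red_band between -0.014 and 0.002 m and contact force between the fingers and steel5 below 0.1 N) or ((horizontal distance between steel6_center and tube_floor below 0.007 m and height (world z) of steel6_center below 0.12 m) and z of steel6_center in the frame of red_band between -0.014 and 0.002 m and contact force between the fingers and steel6 below 0.1 N) or ((horizontal distance between steel7_center and tube_floor below 0.007 m and height (world z) of steel7_center below 0.12 m) and z of steel7_center in the frame of red_band between -0.014 and 0.002 m and contact force between the fingers and steel7 below 0.1 N) or ((horizontal distance between steel8_center and tube_floor below 0.007 m and height (world z) of steel8_center below 0.12 m) and z of steel8_center in the frame of red_band between -0.014 and 0.002 m and contact force between the fingers and steel8 below 0.1 N)) and (((horizontal distance between steel1_center and tube_floor below 0.007 m and height (world z) of steel1_center below 0.12 m) and z of steel1_center in the frame of red_band below 0.002 m) or height (world z) of steel1_center below 0.01 m) and (((horizontal distance between steel2_center and tube_floor below 0.007 m and height (world z) of steel2_center below 0.12 m) and z of steel2_center in the frame of red_band below 0.002 m) or height (world z) of steel2_center below 0.01 m) and (((horizontal distance between steel3_center and tube_floor below 0.007 m and height (world z) of steel3_center below 0.12 m) and z of steel3_center in the frame of red_band below 0.002 m) or height (world z) of steel3_center below 0.01 m) and (((horizontal distance between steel4_center and tube_floor below 0.007 m and height (world z) of steel4_center below 0.12 m) and z of steel4_center in the frame of red_band below 0.002 m) or height (world z) of steel4_center below 0.01 m) and (((horizontal distance between steel5_center and tube_floor below 0.007 m and height (world z) of steel5_center below 0.12 m) and z of steel5_center in the frame of red_band below 0.002 m) or height (world z) of steel5_center below 0.01 m) and (((horizontal distance between steel6_center and tube_floor below 0.007 m and height (world z) of steel6_center below 0.12 m) and z of steel6_center in the frame of red_band below 0.002 m) or height (world z) of steel6_center below 0.01 m) and (((horizontal distance between steel7_center and tube_floor below 0.007 m and height (world z) of steel7_center below 0.12 m) and z of steel7_center in the frame of red_band below 0.002 m) or height (world z) of steel7_center below 0.01 m) and (((horizontal distance between steel8_center and tube_floor below 0.007 m and height (world z) of steel8_center below 0.12 m) and z of steel8_center in the frame of red_band below 0.002 m) or height (world z) of steel8_center below 0.01 m) and horizontal distance between reader_window and pad below 0.025 m and angle between reader's own z axis and vertical below 0.08 rad and z of reader_window in the frame of pad between 0.005 and 0.012 m and linear speed of reader below 0.02 m/s); the robot touches nothing.
It fails at once if a bystander (step_collet, ring_nut, chuck, brush, oil_jar) is moved more than 30 mm (distance of any of step_collet, ring_nut, chuck, brush, oil_jar from where it was at the start of the episode above 0.03 m).
Of steel1, steel2, steel3, steel4, steel5, steel6, steel7, steel8 only 6 to 8 are there at a start; the rules pass over those that are not, and their reading is None.
At some moment in a run one of steel1, steel2, steel3, steel4, steel5, steel6, steel7, steel8, brass may be knocked a few centimetres aside while the robot is not near it.
It also fails if it takes over 208 s, if anything falls off the work surface, if the arm or the gripper's body presses on something with over 40 N, if the wrist force passes 120 N, or if a joint passes its speed limit or range.

### The arm

A 7-joint arm with a two-finger parallel gripper is mounted at the origin on the work surface. World frame = base frame: x ahead of the robot, y to its left, z up, the work surface at z = 0. Lengths are in m, angles in rad, forces in N, time in s.
With the tool pointing down it reaches from about 0.425 to 0.925 m from the base axis. Payload 6.8 kg.
Tool frame: the origin (TCP) lies midway between the tips of the shut fingers; the grasp point (between the pads) lies 19 mm behind it (bot.grasp_offset is the distance from the TCP to the grasp point, in m); z points along the fingers, x is the direction in which the jaws open and shut, and the axes are right-handed (so a half turn about z gives the same grasp; the last joint's range is limited). The gripper opens to 85 mm and grips with 20 to 120 N. Pads are 22 mm wide; open, the fingers measure 114 mm over their backs; the gripper's body (76 mm by 85 mm) begins 54 mm behind the grasp point. The pads swing forward as they close: fully open they stand 13 mm farther back than shut.
Start: joints at [1.212, 0.477, 0.022, 1.555, -0.011, 1.109, -0.083], TCP at [0.168, -0.654, 0.195] pointing down, gripper open.
Joint ranges: [-2.96, 2.96], [-0.34, 2.1], [-1.41, 1.46], [0.24, 2.44], [-1.37, 4.51], [0.17, 1.92], [-2.96, 2.96]. Speed limits (rad/s): [2.39, 2.39, 3.14, 3.14, 3.14, 3.14, 3.14].

### API

Orientations are given as a unit quaternion [w, x, y, z].
In Python, from station import bot, imaging gives the robot as it stands. The module is installed in compiled form; this text tells all that it offers.
- The arm moves only by the tool apply_moves, never from a script. Its argument "increments" is a list of rows, each a list of 7 numbers: the shift along the tool's x, y, z in mm, then the turn, a rotation vector about the tool's x, y, z in degrees, then the closure, from -1 (fully open) to 1 (shut). In form: [[dx, dy, dz, rx, ry, rz, grip], ...]. A call has exactly 8 rows; each row shifts and turns the pose as measured when the row begins, along the tool's axes as they then stand; what a row does not reach is not made up. A row lasts 1/8 s, in which the tool goes at most 62.5 mm and 10.7 degrees, less where a joint would pass 70% of its speed; a pose out of reach is approached as far as the arm can. A call with a gripper value outside its range is refused whole. The fingers move at their own pace and stop on an object; "grip_force" is the grip in N (left out, the last holds). Time passes only in rows, so rows that do not move let the fingers close, or fill a call up. It gives the time, the measured TCP pose, the force and the opening at its end, in the units of the state.
- bot.get_obs(): the state, without advancing time (a new reading comes with each control period).
- imaging.read_camera(name): name is "side" or "top"; returns the picture (384x512x3 uint8, red, green, blue); there is no depth.
- imaging.get_calibration(name): a dict with "K" (3x3 intrinsics, pixels), "extrinsics" (4x4, takes a point from camera to world coordinates). Camera axes: x right, y down, z forward; pixel columns grow to the right and rows downward; lengths in m; the calibration is good to about 2 mm. A picture is of the moment at which its call begins. get_calibration takes no time and is no camera call.
- bot.hand_in(): hands the job in, once; it reports no verdict.
The state is a dict: "t": time; "q": joint angles; "joint_vel": joint speeds; "joint_torque": joint torques, N m; "eef_pos": TCP position; "tool_rot": TCP orientation; "contact_force": force on the tool from outside, world axes, zero at the start; "torque": the same for the moment, N m; "gripper_width": opening from 0.0 (shut) to 1.0 (fully open).
Only numpy, scipy, OpenCV 4.12 (cv2) and the standard library are available. Lean on these libraries where they do the work, as an engineer would, in place of code of your own. Each camera call takes 0.05 s, during which the arm holds its last target.

## Working session

There is one attempt and no reset: what is moved stays moved. The work goes in short steps, Python scripts to look and compute and a tool call to move; the robot and the scene stay as the last step left them, time stands still between calls to the robot, and variables do not carry over. Pictures are saved under pics/ and viewed, and the job is handed in when it is done.

Besides the shell and the picture viewer there is one more tool, called after "Emit:" in YAML: its name, and indented under it one key for each argument. apply_moves: Moves the arm, as the interface text tells. Its arguments: {"type":"object","properties":{"increments":{"type":"array","items":{"type":"array","items":{"type":"number"}}},"grip_force":{"type":"number"}},"required":["increments"]}

```bash
mkdir -p pics; python3 - <<'E'
from station import bot, imaging
import cv2
for n in ("side","top"):
    im=imaging.read_camera(n); cv2.imwrite(f"pics/{n}0.png",cv2.resize(im[:,:,::-1],(800,600),interpolation=cv2.INTER_CUBIC))
    c=imaging.get_calibration(n); print(n,c["K"],c["extrinsics"])
print(bot.get_obs(), bot.grasp_offset)
E
```

```text
side [[437.40185739   0.         260.32474172]
 [  0.         437.40185739 189.49157559]
 [  0.           0.           1.        ]] [[-0.78107806 -0.48113998  0.39802183  0.17793392]
 [-0.62420388  0.58433684 -0.51857494  0.54405543]
 [ 0.01692831 -0.65349429 -0.75674213  0.86218578]
 [ 0.          0.          0.          1.        ]]
top [[408.38733973   0.         253.07258262]
 [  0.         408.38733973 189.86314631]
 [  0.           0.           1.        ]] [[-0.0115761  -0.97838308  0.2064765   0.30104943]
 [-0.99990992  0.00992351 -0.00903765  0.0097215 ]
 [ 0.00679331 -0.20656252 -0.97840982  1.28855755]
 [ 0.          0.          0.          1.        ]]
{'t': 0.1, 'q': array([ 1.21189757,  0.47777471,  0.02234661,  1.55634745, -0.01146356,
        1.10931736, -0.08312972]), 'joint_vel': array([ 5.62146050e-04, -2.40181479e-03, -3.01573550e-04, -3.21659868e-03,
       -6.04482471e-04,  3.40179612e-05,  2.97789402e-04]), 'joint_torque': array([ 5.56302024e-03, -5.97760141e+01,  1.61398083e+00, -2.81952435e+01,
        1.28103080e-02,  5.01927134e-03,  1.67285475e-05]), 'eef_pos': array([ 0.16734086, -0.65330661,  0.19428686]), 'tool_rot': array([-4.60766453e-04,  7.89993634e-01, -6.13114443e-01, -7.25352058e-04]), 'contact_force': array([-0.90046698,  0.91833034, -1.40962218]), 'torque': array([ 0.06577998,  0.02730926, -0.06020622]), 'gripper_width': 1.0013733739154196} 0.0187
```

View pics/side0.png

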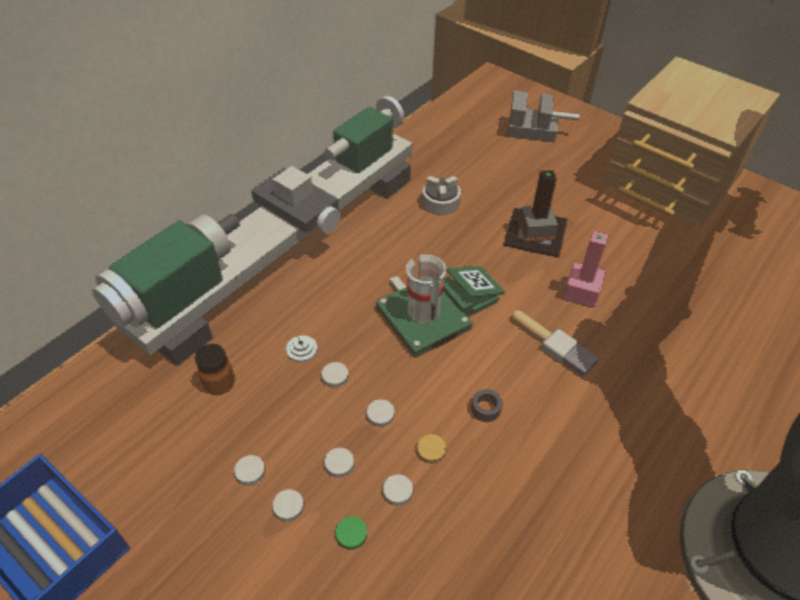

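View pics/top0.png

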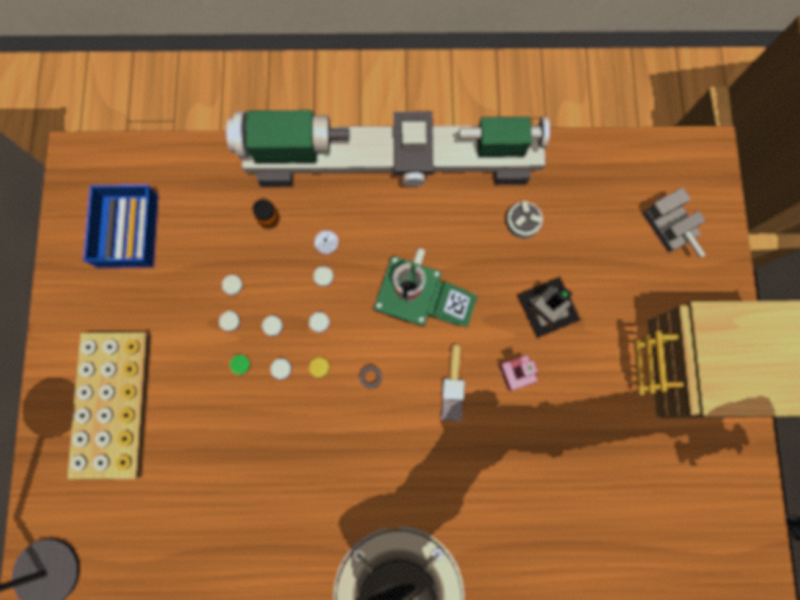

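```bash
cat > h.py <<'E'
from station import bot, imaging
import cv2, numpy as np
from scipy.spatial.transform import Rotation as R
def cal(n):
    c=imaging.get_calibration(n); return c["K"],c["extrinsics"]
def back(n,u,v,z):
    K,E=cal(n); d=E[:3,:3]@np.linalg.solve(K,[u,v,1.]); o=E[:3,3]; return o+d*(z-o[2])/d[2]
def proj(n,p):
    K,E=cal(n); q=E[:3,:3].T@(np.atleast_2d(p)-E[:3,3]).T; q=K@q; return (q[:2]/q[2]).T
def crop(im,u0,v0,u1,v1,s,fn):
    cv2.imwrite(fn,cv2.resize(im[v0:v1,u0:u1,::-1],None,fx=s,fy=s,interpolation=cv2.INTER_NEAREST))
def rpy():
    o=bot.get_obs(); return o["eef_pos"],R.from_quat(np.roll(o["tool_rot"],-1)).as_matrix()
E
python3 - <<'E'
from h import *
S=cv2.imread("pics/side0.png") 
im=imaging.read_camera("side"); np.save("s.npy",im); t=imaging.read_camera("top"); np.save("t.npy",t)
crop(im,225,100,385,260,5,"pics/s1.png"); crop(t,225,140,385,260,5,"pics/t1.png")
crop(im,140,210,330,360,4,"pics/s2.png")
for n,I in(("top",t),("side",im)):
    hsv=cv2.cvtColor(I,cv2.COLOR_RGB2HSV)
    for nm,m in(("steel",(hsv[...,1]<60)&(hsv[...,2]>140)),("brass",(hsv[...,0]>18)&(hsv[...,0]<32)&(hsv[...,1]>120)&(hsv[...,2]>130))):
        k,l,st,c=cv2.connectedComponentsWithStats(m.astype(np.uint8))
        for i in range(1,k):
            if 60<st[i,4]<600: print(n,nm,st[i],c[i].round(1),back(n,*c[i],.012 if n=="top" else .010).round(4))
E
```

```text
top steel [145  72  10  27 207] [150.   84.7] [0.9365 0.3413 0.012 ]
top steel [200  75  10  20 180] [204.6  83.9] [0.938  0.1573 0.012 ]
top steel [257  78  16  14 214] [264.7  84.4] [ 0.9344 -0.0456  0.012 ]
top steel [421 121  20  15 152] [430.4 128.1] [ 0.7736 -0.5915  0.012 ]
top steel [ 74 127   7  38 165] [ 76.8 145.5] [0.724  0.5707 0.012 ]
top steel [ 87 127   6  38 125] [ 89.9 145.6] [0.7233 0.5282 0.012 ]
top steel [326 131  21  20 107] [336.5 142.6] [ 0.7261 -0.2774  0.012 ]
top steel [432 136  19  28 181] [442.  147.4] [ 0.7065 -0.6229  0.012 ]
top steel [201 148  15  14 174] [208.3 154.5] [0.6895 0.1421 0.012 ]
top steel [262 160  11  29  98] [268.3 172. ] [ 0.6289 -0.0519  0.012 ]
top steel [201 171  12  12 118] [206.5 176.4] [0.6161 0.147  0.012 ]
top steel [142 176  13  13 122] [148.2 181.8] [0.6003 0.3335 0.012 ]
top steel [284 185  17  19 194] [291.9 194.1] [ 0.5555 -0.1257  0.012 ]
top steel [140 199  13  13 123] [146.4 205.2] [0.5243 0.3361 0.012 ]
top steel [198 200  13  13 126] [203.9 205.7] [0.5208 0.1543 0.012 ]
top steel [168 202  13  13 124] [173.9 208. ] [
[... 2417 characters left out ...]
steel [208 287  18  16 237] [216.6 294.6] [0.5134 0.2501 0.01  ]
side steel [150 291  19  17 248] [159.1 299.6] [0.5995 0.3348 0.01  ]
side steel [464 301  26  14 176] [475.1 306.1] [ 0.0728 -0.074   0.01  ]
side steel [245 304  19  18 260] [254.2 312.2] [0.4263 0.2305 0.01  ]
side steel [ 25 311  38  38 302] [ 43.3 329.7] [0.7299 0.5251 0.01  ]
side steel [174 313  20  19 276] [183.8 322.1] [0.5239 0.3374 0.01  ]
side steel [  4 327  39  41 369] [ 23.3 346.9] [0.7297 0.5696 0.01  ]
side steel [446 369  29  15 160] [459.  378.7] [0.0418 0.0902 0.01  ]
side brass [406  86  40  21 101] [425.3  96.7] [ 0.4641 -0.6789  0.01  ]
side brass [267 278  18  17 225] [275.8 286. ] [0.4281 0.1542 0.01  ]
```

View pics/s1.png

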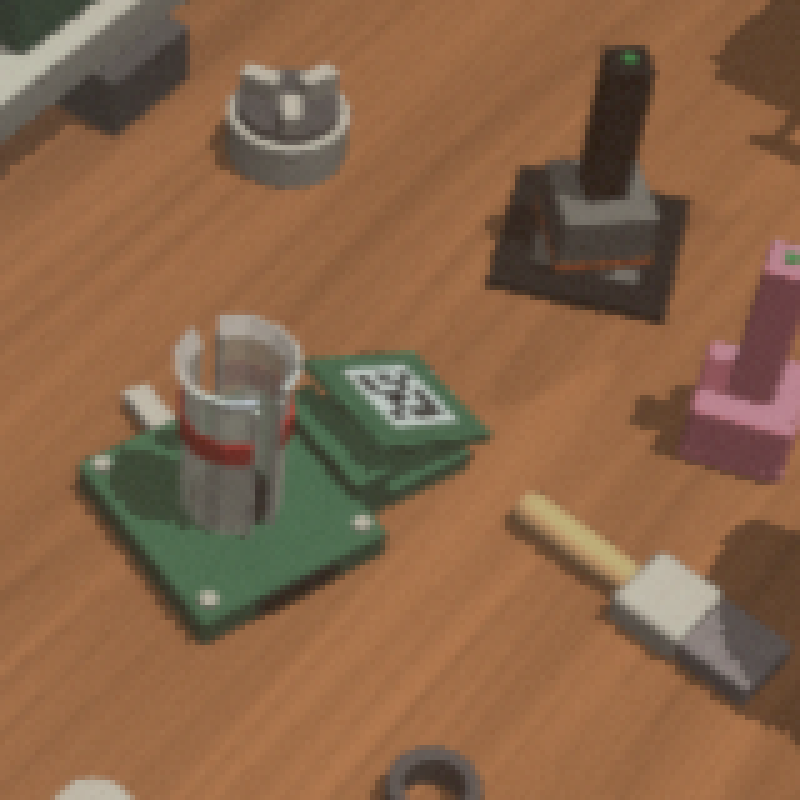

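View pics/t1.png

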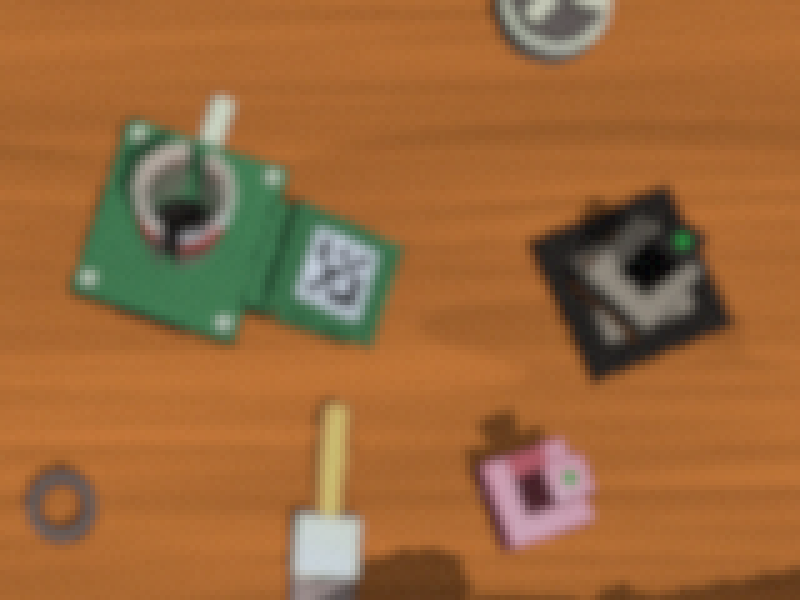

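```bash
python3 - <<'E'
from h import *
T=lambda u,v:(u/5+225-.1,v/5+140-.1)
S=lambda u,v:(u/5+225-.1,v/5+100-.1)
b=lambda n,p,z:back(n,*p,z)[:3].round(4)
print("screws top",[b("top",T(*p),.021) for p in((138,132),(274,177),(88,278),(224,322))], np.mean([b("top",T(*p),.021) for p in((138,132),(274,177),(88,278),(224,322))],0))
print("screws side",[b("side",S(*p),.021) for p in((102,463),(362,522),(208,597))])
print("rim top",b("top",T(186,194),.12),"side",b("side",S(239,361),.12))
print("label corners top",[b("top",T(*p),.036) for p in((317,224),(382,245),(360,323),(294,298))])
print("label ctr top",b("top",T(338,272),.036),"side",b("side",S(402,396),.036))
print("label corners side",[b("side",S(*p),.036) for p in((343,373),(404,363),(459,417),(403,431))])
print("pad top corners",[b("top",T(*p),.008) for p in((530,243),(666,188),(731,322),(598,380))])
print("pad side corners",[b("side",S(*p),.008) for p in((517,170),(690,200),(665,320),(488,287))])
print("handle top: top",b("top",T(683,241),.138),"side",b("side",S(629,58),.138))
print("handle base center side", b("side",S(607,193),.048))
E
```

```text
screws top [array([ 0.6459, -0.001 ,  0.021 ]), array([ 0.6153, -0.0877,  0.021 ]), array([0.5507, 0.0317, 0.021 ]), array([ 0.5215, -0.0538,  0.021 ])] [ 0.58335 -0.0277   0.021  ]
screws side [array([ 6.434e-01, -4.000e-04,  2.100e-02]), array([ 0.5195, -0.0527,  0.021 ]), array([0.5499, 0.0321, 0.021 ])]
rim top [ 0.5809 -0.028   0.12  ] side [ 0.5794 -0.0245  0.12  ]
label corners top [array([ 0.5809, -0.1128,  0.036 ]), array([ 0.5669, -0.1533,  0.036 ]), array([ 0.5174, -0.1378,  0.036 ]), array([ 0.5337, -0.0971,  0.036 ])]
label ctr top [ 0.5499 -0.1251  0.036 ] side [ 0.5457 -0.1225  0.036 ]
label corners side [array([ 0.5783, -0.1163,  0.036 ]), array([ 0.5581, -0.1422,  0.036 ]), array([ 0.5151, -0.1291,  0.036 ]), array([ 0.5317, -0.1033,  0.036 ])]
pad top corners [array([ 0.5732, -0.2521,  0.008 ]), array([ 0.6087, -0.3419,  0.008 ]), array([ 0.5204, -0.3778,  0.008 ]), array([ 0.4841, -0.2907,  0.008 ])]
pad side corners [array([ 0.6079, -0.334 ,  0.008 ]), array([ 0.517 , -0.3762,  0.008 ]), array([ 0.479, -0.283,  0.008]), array([ 0.5679, -0.2425,  0.008 ])]
handle top: top [ 0.5459 -0.314   0.138 ] side [ 0.5447 -0.3109  0.138 ]
handle base center side [ 0.5393 -0.3088  0.048 ]
```

```bash
python3 - <<'E'
from h import *
im=np.load("s.npy");t=np.load("t.npy")
c=np.array([.5815,-.027])
a=np.linspace(0,2*np.pi,73)
def circ(r,z,c=c): return np.c_[c[0]+r*np.cos(a),c[1]+r*np.sin(a),0*a+z]
def draw(I,n,u0,v0,u1,v1,s,items,fn):
    J=cv2.resize(I[v0:v1,u0:u1,::-1],None,fx=s,fy=s,interpolation=cv2.INTER_NEAREST)
    for P,col in items:
        p=(proj(n,P)+.5-[u0,v0])*s; cv2.polylines(J,[np.round(p).astype(np.int32)],False,col,1)
    cv2.imwrite(fn,J)
it=[(circ(.029,.12),(255,0,0)),(circ(.0255,.02),(0,255,0))]+[(circ(.0255,z)[30:60] if 0 else circ(.0255,z),(0,255,255)) for z in (.080,.094)]
draw(im,"side",250,155,300,215,12,it,"pics/o1.png")
draw(t,"top",235,160,285,210,12,it,"pics/o2.png")
draw(im,"side",315,105,365,170,9,[],"pics/o3.png")
draw(t,"top",325,170,375,220,12,[],"pics/o4.png")
E
```

```text
(no output)
```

View pics/o1.png

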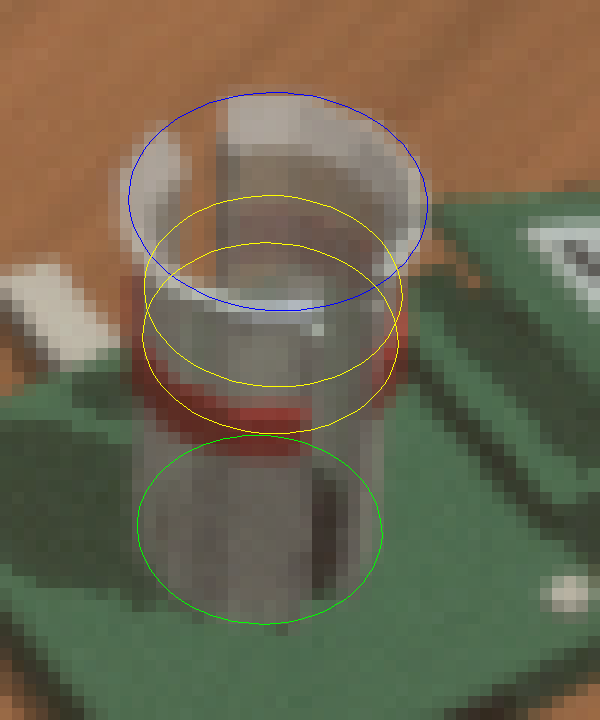

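View pics/o2.png

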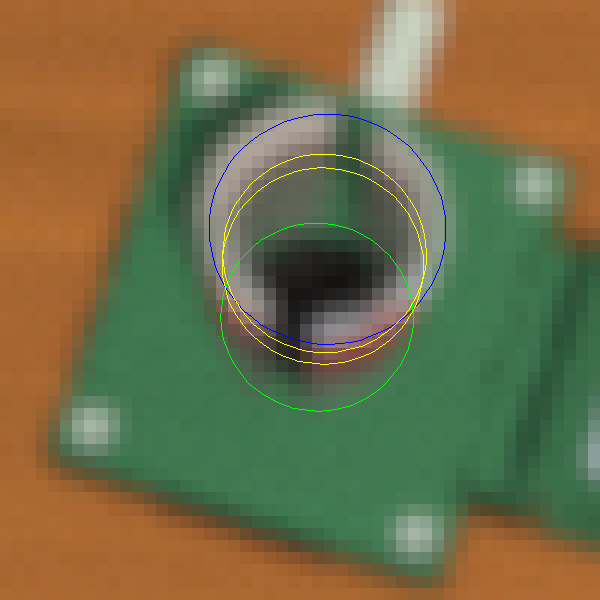

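View pics/o3.png

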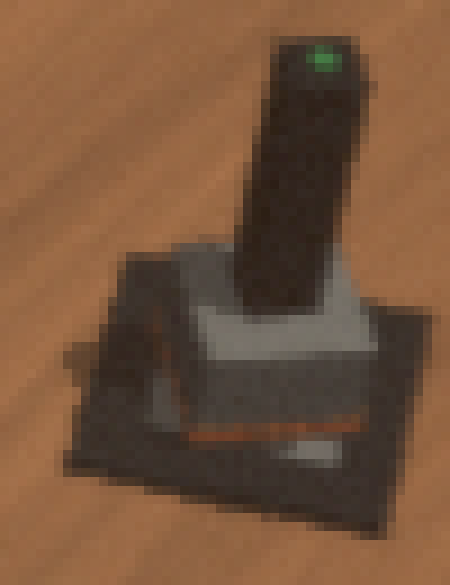

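View pics/o4.png

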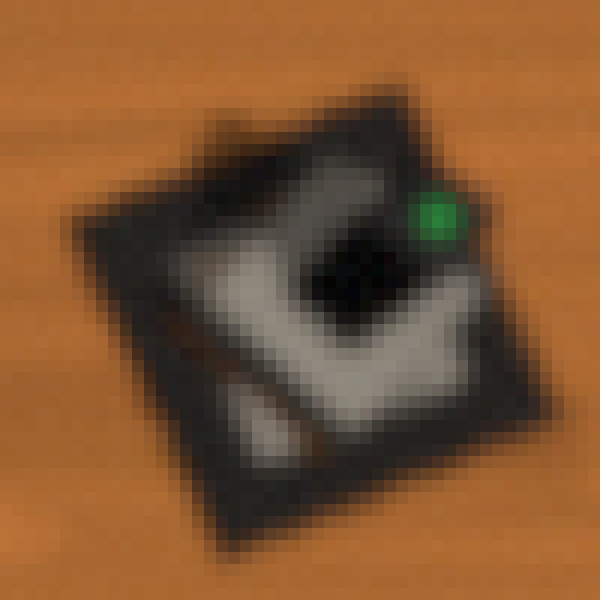

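```bash
cat >> h.py <<'E'
def Rd(yawdeg):
    c,s=np.cos(np.radians(yawdeg)),np.sin(np.radians(yawdeg)); return np.array([[c,s,0],[s,-c,0],[0,0,-1.]])
def plan(wps,lin=45,ang=9,final=None):
    """wps: list of (pos,R,grip,minrows). prints rows rounded, simulated from the measured pose"""
    p,M=rpy(); p=p.copy(); rows=[]
    for (tp,tR,g,mn) in wps:
        tp=np.array(tp,float)
        d=np.linalg.norm(tp-p)*1000; w=np.degrees(np.linalg.norm(R.from_matrix(M.T@tR).as_rotvec()))
        n=max(mn,int(np.ceil(d/lin-.02)),int(np.ceil(w/ang-.02)),1 if mn else 0)
        for k in range(n,0,-1):
            dp=M.T@(tp-p)*1000/k; rv=np.degrees(R.from_matrix(M.T@tR).as_rotvec())/k
            dp=np.round(dp,1); rv=np.round(rv,1)
            rows.append([*dp,*rv,g]); p=p+M@dp/1000; M=M@R.from_rotvec(np.radians(rv)).as_matrix()
    while len(rows)%8: rows.append([0]*6+[rows[-1][6]])
    for i in range(0,len(rows),8):
        print("["+", ".join("["+", ".join(f"{float(x)+0:g}" for x in r)+"]" for r in rows[i:i+8])+"]")
    print("end",p.round(4))
def arc(az0,az1,r,z,yaw0,yaw1,g,n):
    return [((r*np.cos(np.radians(a)),r*np.sin(np.radians(a)),z),Rd(y),g,1) for a,y in zip(np.linspace(az0,az1,n+1)[1:],np.linspace(yaw0,yaw1,n+1)[1:])]
E
python3 - <<'E'
from h import *
w=arc(-75.6,5,.60,.25,-75.6,0,-.45,14)
w=[((.30,-.57,.25),Rd(-66),-.45,1)]+arc(-62,5,.60,.25,-66,0,-.45,12)+[((.429,.154,.1),Rd(0),-.45,1)]
plan(w,lin=50)
E
```

```text
[[-12, -37.3, -13.8, 0, 0, -2.4, -0.45], [-10.4, -37.8, -13.9, 0, 0, -2.4, -0.45], [-8.9, -38.1, -13.8, 0, 0, -2.4, -0.45], [-7.3, -38.5, -13.9, 0, 0.1, -2.4, -0.45], [-25.5, -28.8, 0, 0, 0, -2.8, -0.45], [-24.2, -30.1, 0, 0, 0, -2.7, -0.45], [-3.5, -29, 0, 0, 0, -2.8, -0.45], [-2.1, -29.1, 0, 0, 0, -2.7, -0.45]]
[[-3.5, -29, 0, 0, 0, -2.8, -0.45], [-2.1, -29.2, 0, 0, 0, -2.7, -0.45], [-3.6, -29, 0, 0, 0, -2.8, -0.45], [-2.2, -29.1, 0, 0, 0, -2.7, -0.45], [-3.7, -29, 0, 0, 0, -2.8, -0.45], [-2.2, -29.1, 0, 0, 0, -2.7, -0.45], [-3.7, -29, 0, 0, 0, -2.8, -0.45], [-2.2, -29.2, 0, 0, 0, -2.7, -0.45]]
[[-3.7, -29, 0, 0, 0, -2.8, -0.45], [-2.4, -29.1, -0.1, 0, 0, -2.7, -0.45], [-3.7, -29, 0, 0, 0, -2.8, -0.45], [-2.4, -29.1, 0, 0, 0, -2.7, -0.45], [-3.8, -29, 0, 0, 0, -2.8, -0.45], [-2.4, -29.1, 0, 0, 0, -2.7, -0.45], [-3.8, -29, 0, 0, 0, -2.8, -0.45], [-2.4, -29.1, 0, 0, 0, -2.7, -0.45]]
[[-3.9, -28.9, 0, 0, 0, -2.8, -0.45], [-2.5, -29.2, -0.1, 0, 0, -2.7, -0.45], [-3.9, -28.9, 0, 0, 0, -2.8, -0.45], [-2.6, -29.1, 0, 0, 0, -2.7, -0.45], [-33.8, -20.3, 30, 0, 0, 0, -0.45], [-33.7, -20.4, 30, 0, 0, 0, -0.45], [-33.8, -20.3, 30, 0, 0, 0, -0.45], [-33.7, -20.4, 29.9, 0, 0, 0, -0.45]]
[[-33.8, -20.3, 30, 0, 0, 0, -0.45], [0, 0, 0, 0, 0, 0, -0.45], [0, 0, 0, 0, 0, 0, -0.45], [0, 0, 0, 0, 0, 0, -0.45], [0, 0, 0, 0, 0, 0, -0.45], [0, 0, 0, 0, 0, 0, -0.45], [0, 0, 0, 0, 0, 0, -0.45], [0, 0, 0, 0, 0, 0, -0.45]]
end [0.429 0.154 0.1  ]
```

Emit:
apply_moves:
  increments:
    - [-5,-50,-7,0,0,-5,-0.45]
    - [-5,-50,-7,0,0,-5,-0.45]
    - [0,-50,-7,0,0,-5,-0.45]
    - [0,-50,-7,0,0,-5,-0.45]
    - [0,-50,0,0,0,-5,-0.45]
    - [0,-50,0,0,0,-5,-0.45]
    - [0,-50,0,0,0,-5,-0.45]
    - [0,-50,0,0,0,-5,-0.45]
  grip_force: 40

```text
t: 1.2
eef_pos: [0.4998, -0.433, 0.2204]
tool_rot: [0.0, 0.954, -0.301, -0.002]
contact_force: [-0.2, -0.4, -0.7]
gripper_width: 0.721
```

```bash
python3 - <<'E'
from h import *
p,M=rpy();print(p,M)
plan([((.50,-.05,.22),Rd(-15),-.45,1),((.429,.154,.1),Rd(0),-.45,1)],lin=55)
E
```

```text
[ 0.49976912 -0.43298298  0.22035149] [[ 0.81892842 -0.5738769  -0.00464094]
 [-0.57387771 -0.81894     0.00128831]
 [-0.00453998  0.0016083  -0.9999884 ]]
[[-31.4, -44.8, 0.1, 0, 0, -2.9, -0.45], [-29.1, -46.4, 0.1, 0, 0, -2.9, -0.45], [-26.7, -47.8, 0.1, 0, 0.1, -2.8, -0.45], [-24.3, -49, 0.1, 0, 0, -2.9, -0.45], [-21.8, -50.2, 0.1, 0, 0.1, -2.8, -0.45], [-19.3, -51.1, 0, 0, 0, -2.9, -0.45], [-16.7, -52.1, 0.1, 0, 0.1, -2.8, -0.45], [-24.3, -35.7, 24, 0, 0, -3, -0.45]]
[[-22.4, -37, 24, 0, 0, -3, -0.45], [-20.4, -38.1, 23.9, 0, 0, -3, -0.45], [-18.4, -39.1, 24, 0, 0, -3, -0.45], [-16.3, -40, 23.9, 0, 0, -3, -0.45], [0, 0, 0, 0, 0, 0, -0.45], [0, 0, 0, 0, 0, 0, -0.45], [0, 0, 0, 0, 0, 0, -0.45], [0, 0, 0, 0, 0, 0, -0.45]]
end [0.429 0.154 0.1  ]
```

Emit:
apply_moves:
  increments:
    - [-31,-45,0,0,0,-3,-0.45]
    - [-29,-46,0,0,0,-3,-0.45]
    - [-27,-48,0,0,0,-3,-0.45]
    - [-24,-49,0,0,0,-3,-0.45]
    - [-22,-50,0,0,0,-3,-0.45]
    - [-19,-51,0,0,0,-3,-0.45]
    - [-17,-52,0,0,0,-3,-0.45]
    - [-24,-36,24,0,0,-3,-0.45]

```text
t: 2.2
eef_pos: [0.4823, 0.0057, 0.1976]
tool_rot: [-0.001, 0.996, -0.087, 0.001]
contact_force: [0.1, -0.9, 0.7]
gripper_width: 0.724
```

```bash
python3 - <<'E'
from h import *
p,M=rpy();print(p)
plan([((.429,.154,.08),Rd(0),-.45,6)],lin=55)
E
```

```text
[0.48226999 0.00569626 0.19761105]
[[-13.1, -22.8, 19.6, 0, 0, -1.7, -0.45], [-12.4, -23.1, 19.7, 0, 0, -1.7, -0.45], [-11.7, -23.5, 19.6, 0, 0, -1.6, -0.45], [-11, -23.8, 19.7, 0, 0, -1.7, -0.45], [-10.3, -24.1, 19.6, -0.1, 0, -1.6, -0.45], [-9.6, -24.4, 19.6, 0, -0.1, -1.7, -0.45], [0, 0, 0, 0, 0, 0, -0.45], [0, 0, 0, 0, 0, 0, -0.45]]
end [0.429 0.154 0.08 ]
```

Emit:
apply_moves:
  increments:
    - [-13,-23,20,0,0,-2,-0.45]
    - [-12,-23,20,0,0,-2,-0.45]
    - [-12,-24,20,0,0,-2,-0.45]
    - [-11,-24,20,0,0,-2,-0.45]
    - [-10,-24,20,0,0,-2,-0.45]
    - [-10,-24,18,0,0,0,-0.45]
    - [0,0,0,0,0,0,-0.45]
    - [0,0,0,0,0,0,-0.45]

```text
t: 3.2
eef_pos: [0.4224, 0.1601, 0.076]
tool_rot: [-0.001, 1.0, 0.006, 0.001]
contact_force: [0.2, -0.5, 0.6]
gripper_width: 0.722
```

```bash
cat >> h.py <<'E'
def discs(fn=None):
    out={}
    for n in("top","side"):
        I=imaging.read_camera(n)
        if fn: cv2.imwrite(f"pics/{fn}{n}.png",cv2.resize(I[:,:,::-1],(800,600),interpolation=cv2.INTER_CUBIC))
        np.save(n+".npy",I)
        hsv=cv2.cvtColor(I,cv2.COLOR_RGB2HSV)
        for nm,m in(("steel",(hsv[...,1]<60)&(hsv[...,2]>140)),("brass",(hsv[...,0]>18)&(hsv[...,0]<32)&(hsv[...,1]>120)&(hsv[...,2]>130))):
            k,l,st,c=cv2.connectedComponentsWithStats(m.astype(np.uint8))
            for i in range(1,k):
                x,y,_=back(n,*c[i],.012 if n=="top" else .010)
                if 40<st[i,4]<400 and .35<x<.68 and .08<y<.42: print(n,nm,st[i,4],round(x,4),round(y,4))
E
python3 - <<'E'
from h import *
discs("a")
p,M=rpy();print(p,M[:,0])
plan([((.429,.154,.0),Rd(0),-.45,4)],lin=55)
E
```

```text
top steel 121 0.6157 0.1472
top steel 121 0.6005 0.3335
top steel 122 0.5244 0.336
side steel 184 0.6156 0.1476
side steel 229 0.5126 0.2508
side steel 251 0.5993 0.3351
side steel 266 0.4262 0.2307
side steel 282 0.5235 0.3376
side brass 166 0.4277 0.1497
[0.42261058 0.15990097 0.07616647] [0.99992523 0.01207179 0.00195156]
[[1.5, 1.5, 19, 0, 0, 0.2, -0.45], [1.6, 1.5, 19.1, 0, 0, 0.2, -0.45], [1.5, 1.6, 19, -0.1, -0.1, 0.1, -0.45], [1.6, 1.5, 19.1, 0, 0, 0.2, -0.45], [0, 0, 0, 0, 0, 0, -0.45], [0, 0, 0, 0, 0, 0, -0.45], [0, 0, 0, 0, 0, 0, -0.45], [0, 0, 0, 0, 0, 0, -0.45]]
end [ 0.429  0.154 -0.   ]
```

View pics/aside.png

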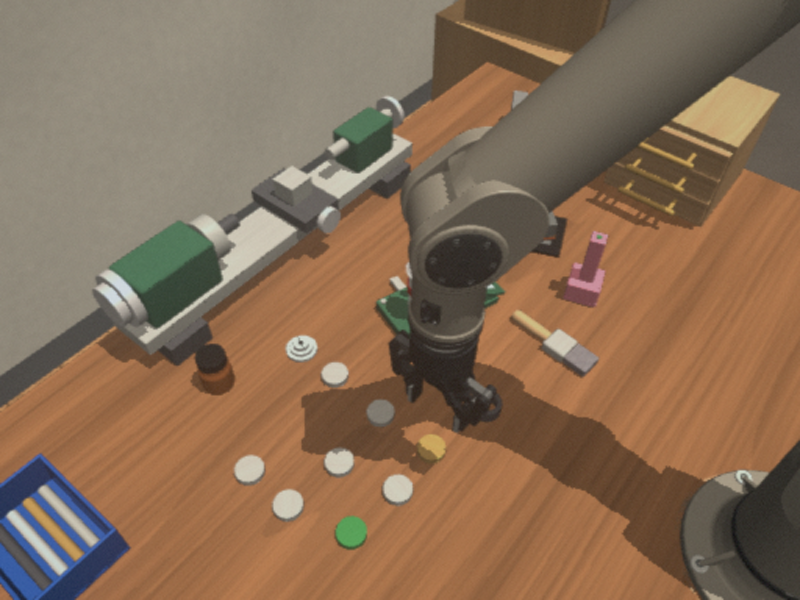

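View pics/atop.png

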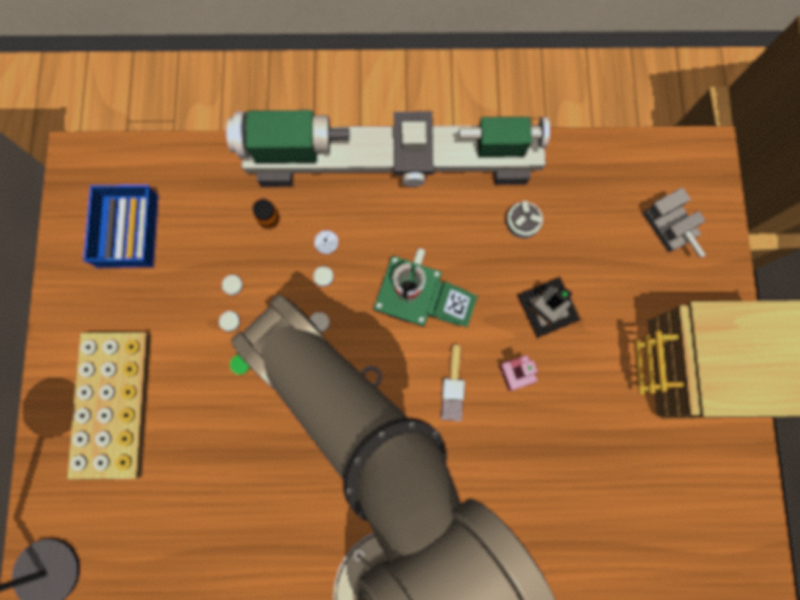

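Emit:
apply_moves:
  increments:
    - [2,2,21,0,0,0,-0.45]
    - [2,2,21,0,0,0,-0.45]
    - [1,1,20,0,0,0,-0.45]
    - [1,1,9,0,0,0,-0.45]
    - [0,0,2,0,0,0,-0.45]
    - [0,0,0,0,0,0,1]
    - [0,0,0,0,0,0,1]
    - [0,0,0,0,0,0,1]

```text
t: 4.3
eef_pos: [0.4359, 0.1506, 0.0059]
tool_rot: [-0.002, 1.0, 0.001, 0.006]
contact_force: [-0.0, -0.4, -0.1]
gripper_width: 0.083
```

```bash
python3 - <<'E'
from h import *
o=bot.get_obs();print(o["eef_pos"],o["gripper_width"]*85)
plan([((.44,.145,.17),Rd(0),1,3),((.583,-.0255,.17),Rd(0),1,3)],lin=55)
E
```

```text
[0.43585412 0.15064377 0.00593064] 7.032082910108998
[[2.1, 1.7, -54.7, -0.1, -0.2, 0, 1], [1.8, 1.8, -54.7, 0, -0.3, 0.1, 1], [1.6, 1.8, -54.6, -0.1, -0.2, 0, 1], [28.6, 34.1, 0, 0, 0, 0, 1], [28.6, 34.1, 0, 0, 0, 0, 1], [28.6, 34.2, 0, 0, 0, 0, 1], [28.5, 34.1, 0, 0, 0, 0, 1], [28.6, 34.2, 0.1, 0, 0, 0, 1]]
end [ 0.583  -0.0255  0.17  ]
```

Emit:
apply_moves:
  increments:
    - [0,0,-20,0,0,0,-0.45]
    - [0,0,-20,0,0,0,-0.45]
    - [0,0,-20,0,0,0,-0.45]
    - [0,0,0,0,0,0,-0.45]
    - [0,0,0,0,0,0,-0.45]
    - [0,0,0,0,0,0,-0.45]
    - [0,0,0,0,0,0,-0.45]
    - [0,0,0,0,0,0,-0.45]

```text
t: 5.3
eef_pos: [0.4338, 0.1503, 0.0664]
tool_rot: [-0.001, 1.0, 0.002, 0.005]
contact_force: [0.7, -0.0, 0.2]
gripper_width: 0.727
```

```bash
python3 - <<'E'
from h import *
discs("b")
p,M=rpy();print(p,M)
crop(np.load("side.npy"),200,200,330,330,5,"pics/b1.png")
E
```

```text
top steel 113 0.6168 0.1466
top steel 122 0.6004 0.3334
top steel 124 0.5242 0.3359
side steel 165 0.6169 0.1464
side steel 242 0.5134 0.2501
side steel 252 0.5993 0.335
side steel 265 0.4261 0.2307
side steel 283 0.5236 0.3376
side brass 121 0.4243 0.1486
[0.43385424 0.15032401 0.06653551] [[ 0.99993657  0.00383847  0.01058856]
 [ 0.00381374 -0.99998996  0.0023544 ]
 [ 0.01059749 -0.00231387 -0.99994117]]
```

View pics/b1.png

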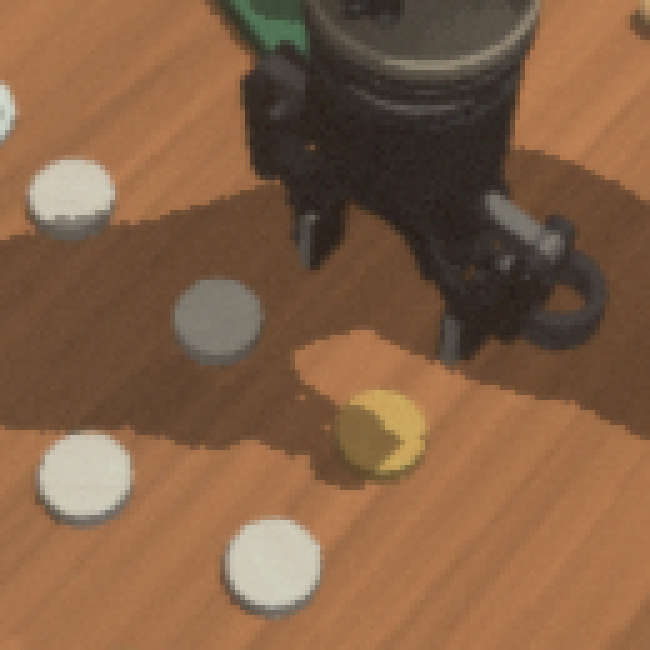

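Emit:
apply_moves:
  increments:
    - [-2,-1,10,0,0.6,0,-0.45]
    - [-1,-1,10,0,0,0,-0.45]
    - [-1,-1,10,0,0,0,-0.45]
    - [-1,0,10,0,0,0,-0.45]
    - [0,0,6,0,0,0,-0.45]
    - [0,0,2,0,0,0,-0.45]
    - [0,0,0,0,0,0,-0.45]
    - [0,0,0,0,0,0,-0.45]

```text
t: 6.4
eef_pos: [0.4291, 0.1537, 0.0145]
tool_rot: [-0.001, 1.0, 0.002, 0.01]
contact_force: [-1.0, -0.1, 0.4]
gripper_width: 0.725
```

```bash
python3 - <<'E'
from h import *
p,M=rpy();print(p,M)
im=imaging.read_camera("side");crop(im,200,200,330,330,5,"pics/b2.png")
E
```

```text
[0.42910419 0.15368265 0.01446797] [[ 0.99977821  0.00407323  0.02066273]
 [ 0.00402648 -0.99998924  0.00230344]
 [ 0.02067189 -0.00221973 -0.99978385]]
```

View pics/b2.png

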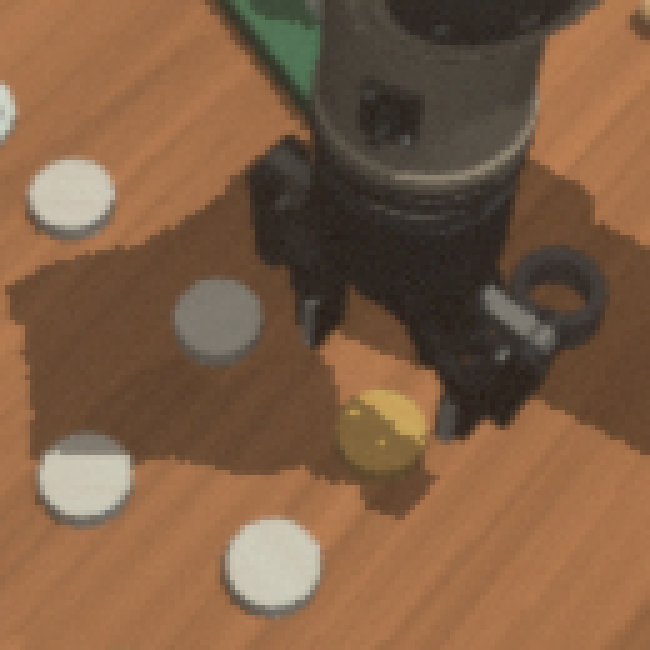

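```bash
python3 - <<'E'
from h import *
p,M=rpy()
for nm,q in (("tcp",p),("tip+",p+M@[.031,0,-.006]),("tip-",p+M@[-.031,0,-.006]),("disc",[.429,.154,.012])):
    print(nm,((proj("side",q)-[200,200])*5+2).round(0))
E
```

```text
tcp [[380. 424.]]
tip+ [[324. 377.]]
tip- [[439. 460.]]
disc [[380. 428.]]
```

Emit:
apply_moves:
  increments:
    - [0,0,6,0,-0.6,0,-0.45]
    - [0,0,6,0,-0.6,0,-0.45]
    - [0,0,4,0,0,0,-0.45]
    - [0,0,2,0,0,0,-0.45]
    - [0,0,0,0,0,0,-0.45]
    - [0,0,0,0,0,0,-0.45]
    - [0,0,0,0,0,0,-0.45]
    - [0,0,0,0,0,0,-0.45]

```text
t: 7.45
eef_pos: [0.4297, 0.1538, -0.0044]
tool_rot: [-0.001, 1.0, 0.002, -0.0]
contact_force: [0.2, 0.1, 0.0]
gripper_width: 0.724
```

```bash
python3 - <<'E'
from h import *
p,M=rpy();print(p,M[:,2])
E
```

```text
[ 0.42972723  0.15377581 -0.00441961] [-8.38945200e-04  2.47577488e-03 -9.99996583e-01]
```

Emit:
apply_moves:
  increments:
    - [0,0,0,0,0,0,1]
    - [0,0,0,0,0,0,1]
    - [0,0,0,0,0,0,1]
    - [0,0,0,0,0,0,1]
    - [0,0,-10,0,0,0,1]
    - [0,0,-30,0,0,0,1]
    - [0,0,-30,0,0,0,1]
    - [0,0,-10,0,0,0,1]

```text
t: 8.45
eef_pos: [0.4291, 0.1537, 0.0788]
tool_rot: [-0.001, 1.0, 0.002, -0.001]
contact_force: [0.4, 0.7, -0.0]
gripper_width: 0.001
```

```bash
python3 - <<'E'
from h import *
p,M=rpy();print(p,M[:,2])
im=imaging.read_camera("side");crop(im,200,160,330,290,5,"pics/b3.png")
plan([((.46,.13,.15),Rd(0),1,2),((.583,-.0255,.16),Rd(0),1,3)],lin=45)
E
```

```text
[0.42912793 0.15367677 0.07878386] [-0.00226992  0.00224816 -0.9999949 ]
[[15.2, 11.8, -35.5, -0.1, 0.1, 0.1, 1], [15.3, 11.9, -35.4, 0, 0, 0.2, 1], [24.6, 31.1, -2, 0, 0, 0, 1], [24.6, 31.1, -2, 0, 0, 0, 1], [24.6, 31.1, -2, 0, 0, 0, 1], [24.6, 31.1, -2, 0, 0, 0, 1], [24.7, 31, -2.1, 0, 0, 0, 1], [0, 0, 0, 0, 0, 0, 1]]
end [ 0.583  -0.0255  0.16  ]
```

View pics/b3.png

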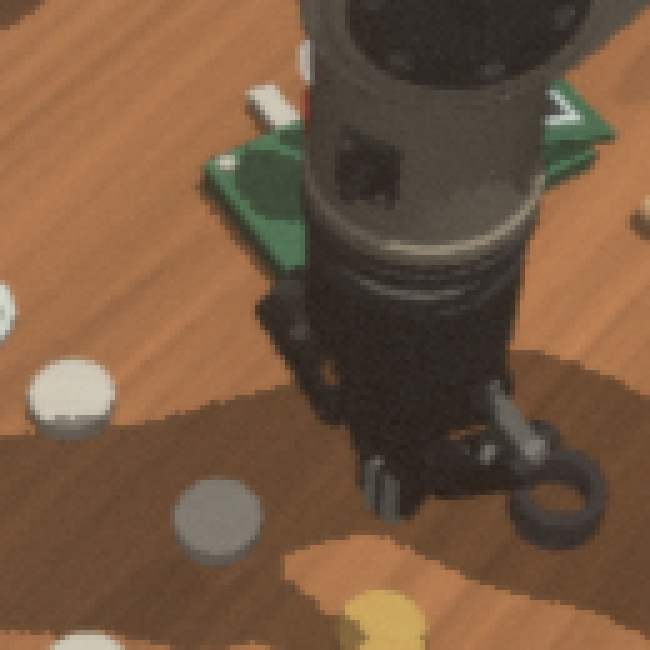

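```bash
python3 - <<'E'
from h import *
p,M=rpy()
for nm,q in (("tcp",p),("disc",[.429,.154,.012])):
    print(nm,((proj("side",q)-[200,160])*5+2).round(0), proj("side",q))
im=imaging.read_camera("side");crop(im,230,230,330,330,6,"pics/b4.png")
t=imaging.read_camera("top");crop(t,140,170,260,270,6,"pics/b5.png")
E
```

```text
tcp [[387. 547.]] [[276.94017395 268.96601633]]
disc [[380. 628.]] [[275.58042569 285.18503677]]
```

View pics/b4.png

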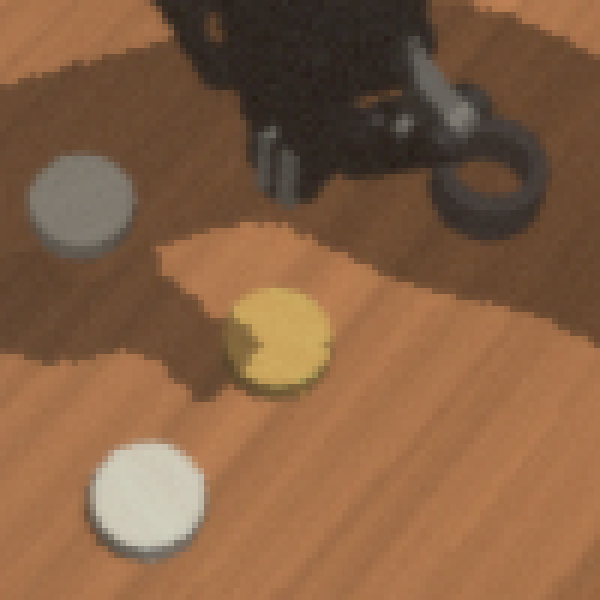

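View pics/b5.png

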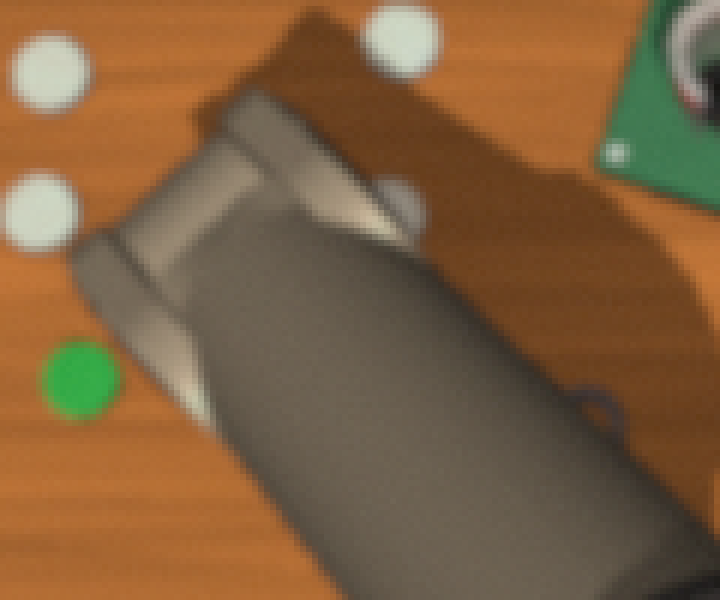

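Emit:
apply_moves:
  increments:
    - [0,0,20,0,0,0,1]
    - [0,0,20,0,0,0,1]
    - [0,0,12,0,0,0,1]
    - [0,0,5,0,0,0,1]
    - [0,0,3,0,0,0,1]
    - [0,0,0,0,0,0,1]
    - [0,0,0,0,0,0,1]
    - [0,0,0,0,0,0,1]

```text
t: 9.6
eef_pos: [0.4265, 0.1524, 0.0128]
tool_rot: [-0.0, 1.0, 0.002, -0.004]
contact_force: [-0.3, -1.1, -0.7]
gripper_width: -0.002
```

```bash
python3 - <<'E'
from h import *
p,M=rpy();print(p,M[:,2],(proj("side",p)-[230,230])*6)
im=imaging.read_camera("side");crop(im,230,230,330,330,6,"pics/b6.png")
E
```

```text
[0.42649121 0.15239755 0.01283395] [-7.79801784e-03  1.42547541e-04 -9.99969585e-01] [[281.82096766 330.83369845]]
```

View pics/b6.png

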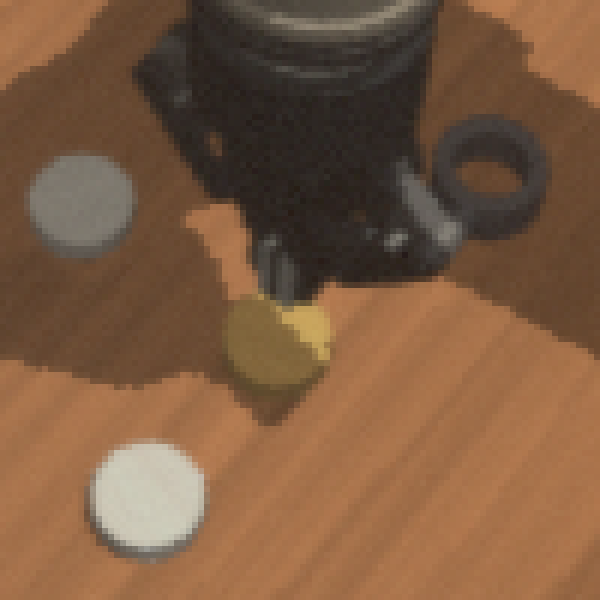

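Emit:
apply_moves:
  increments:
    - [0,0,1,0,0,0,1]
    - [0,0,1,0,0,0,1]
    - [0,0,1,0,0,0,1]
    - [0,0,1,0,0,0,1]
    - [0,0,1,0,0,0,1]
    - [0,0,0,0,0,0,1]
    - [0,0,0,0,0,0,1]
    - [0,0,0,0,0,0,1]

```text
t: 10.65
eef_pos: [0.4267, 0.1524, 0.0077]
tool_rot: [-0.0, 1.0, 0.002, -0.004]
contact_force: [0.7, 0.8, -0.3]
gripper_width: 0.003
```

Emit:
apply_moves:
  increments:
    - [0,0,2,0,0,0,1]
    - [0,0,2,0,0,0,1]
    - [0,0,2,0,0,0,1]
    - [0,0,1,0,0,0,1]
    - [0,0,0,0,0,0,1]
    - [0,0,0,0,0,0,1]
    - [0,0,0,0,0,0,1]
    - [0,0,0,0,0,0,1]

```text
t: 11.65
eef_pos: [0.4266, 0.1524, 0.0002]
tool_rot: [-0.0, 1.0, 0.002, -0.004]
contact_force: [-0.3, 0.7, 0.8]
gripper_width: -0.004
```

```bash
python3 - <<'E'
from h import *
p,M=rpy();print(p,M[:,2],(proj("side",p)-[230,230])*6)
im=imaging.read_camera("side");crop(im,230,230,330,330,6,"pics/b7.png")
E
```

```text
[4.26642193e-01 1.52427494e-01 2.22056101e-04] [-7.25091013e-03  2.79439894e-04 -9.99973673e-01] [[279.85475306 347.58039535]]
```

View pics/b7.png

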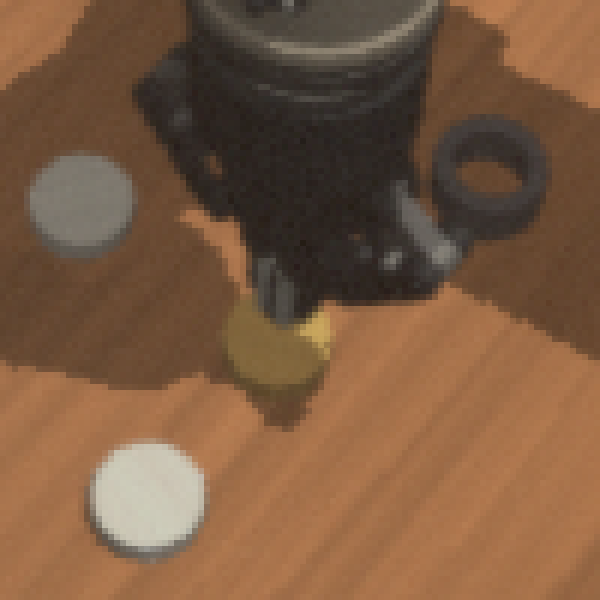

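```bash
python3 - <<'E'
from h import *
for z in (.0,.012,.017,.022,.027,.032): print(z,back("side",277.2,283.8,z).round(4))
o=bot.get_obs();print(o["q"])
E
```

```text
0.0 [0.4318 0.1436 0.    ]
0.012 [0.4283 0.1491 0.012 ]
0.017 [0.4268 0.1515 0.017 ]
0.022 [0.4254 0.1538 0.022 ]
0.027 [0.4239 0.1561 0.027 ]
0.032 [0.4224 0.1584 0.032 ]
[-0.03204163  0.4839794  -0.53330677  2.18545766  0.43749609  0.58184718
 -0.88319713]
```

Emit:
apply_moves:
  increments:
    - [0,0,1,0,0,0,1]
    - [0,0,1,0,0,0,1]
    - [0,0,1,0,0,0,1]
    - [0,0,1,0,0,0,1]
    - [0,0,1,0,0,0,1]
    - [0,0,0,0,0,0,1]
    - [0,0,0,0,0,0,1]
    - [0,0,0,0,0,0,1]

```text
t: 12.7
eef_pos: [0.4266, 0.1525, -0.0051]
tool_rot: [-0.0, 1.0, 0.002, -0.004]
contact_force: [0.1, 0.2, 0.8]
gripper_width: -0.0
```

Emit:
apply_moves:
  increments:
    - [0,0,1,0,0,0,1]
    - [0,0,1,0,0,0,1]
    - [0,0,1,0,0,0,1]
    - [0,0,1,0,0,0,1]
    - [0,0,1,0,0,0,1]
    - [0,0,0,0,0,0,1]
    - [0,0,0,0,0,0,1]
    - [0,0,0,0,0,0,1]

```text
t: 13.7
eef_pos: [0.4266, 0.1524, -0.0105]
tool_rot: [-0.0, 1.0, 0.002, -0.004]
contact_force: [0.5, -0.8, -0.3]
gripper_width: -0.0
```

```bash
python3 - <<'E'
from h import *
im=imaging.read_camera("side");crop(im,230,230,330,330,6,"pics/b8.png")
E
```

```text
(no output)
```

View pics/b8.png

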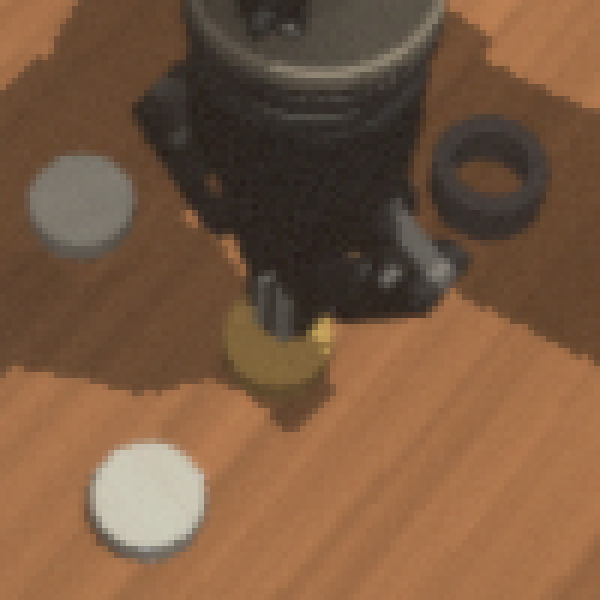

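Emit:
apply_moves:
  increments:
    - [0,0,1,0,0,0,1]
    - [0,0,1,0,0,0,1]
    - [0,0,1,0,0,0,1]
    - [0,0,1,0,0,0,1]
    - [0,0,1,0,0,0,1]
    - [0,0,0,0,0,0,1]
    - [0,0,0,0,0,0,1]
    - [0,0,0,0,0,0,1]

```text
t: 14.75
eef_pos: [0.4265, 0.1525, -0.0159]
tool_rot: [-0.0, 1.0, 0.002, -0.004]
contact_force: [-0.1, -0.1, 0.3]
gripper_width: 0.001
```

Emit:
apply_moves:
  increments:
    - [0,0,1,0,0,0,1]
    - [0,0,1,0,0,0,1]
    - [0,0,1,0,0,0,1]
    - [0,0,1,0,0,0,1]
    - [0,0,0,0,0,0,1]
    - [0,0,0,0,0,0,1]
    - [0,0,0,0,0,0,1]
    - [0,0,0,0,0,0,1]

```text
t: 15.75
eef_pos: [0.4266, 0.1525, -0.0201]
tool_rot: [-0.0, 1.0, 0.002, -0.004]
contact_force: [1.1, -0.6, -0.6]
gripper_width: -0.002
```

```bash
python3 - <<'E'
from h import *
im=imaging.read_camera("side");crop(im,230,230,330,330,6,"pics/b9.png"); cv2.imwrite("pics/b9f.png",cv2.resize(im[:,:,::-1],(800,600)))
E
```

```text
(no output)
```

View pics/b9.png

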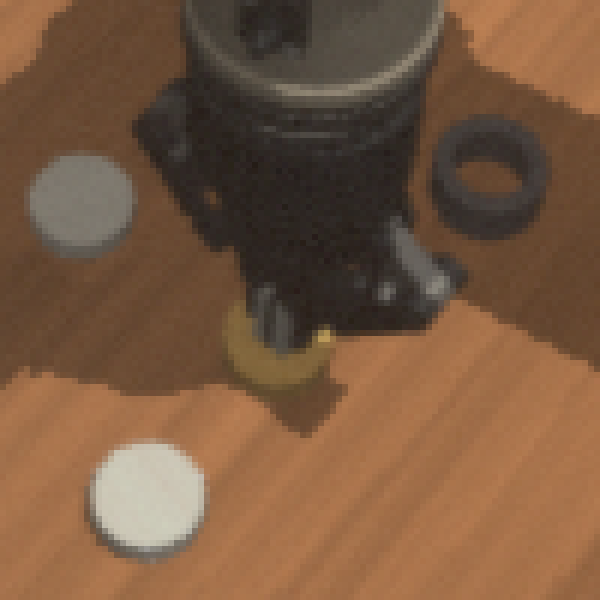

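```bash
python3 - <<'E'
from h import *
for z in(0,.006,.012,.018,.024,.03):print(z,(proj("side",[.4266,.1635,z])-[230,230])*6+3,(proj("side",[.4266,.1525,z])-[230,230])*6+3)
E
```

```text
0 [[264.39445944 372.41519162]] [[282.79893225 351.08138224]]
0.006 [[265.05878917 364.46232905]] [[283.54724131 343.07430615]]
0.012 [[265.72953879 356.43261241]] [[284.30273818 334.99031895]]
0.018 [[266.4068018  348.32492223]] [[285.0655269  326.82830717]]
0.024 [[267.09067354 340.13811724]] [[285.83571357 318.58713572]]
0.03 [[267.78125122 331.87103373]] [[286.61340633 310.26564738]]
```

Emit:
apply_moves:
  increments:
    - [0,0,1,0,0,0,1]
    - [0,0,0,0,0,0,1]
    - [0,0,1,0,0,0,1]
    - [0,0,0,0,0,0,1]
    - [0,0,1,0,0,0,1]
    - [0,0,0,0,0,0,1]
    - [0,0,0,0,0,0,1]
    - [0,0,0,0,0,0,1]

```text
t: 16.8
eef_pos: [0.4265, 0.1525, -0.0233]
tool_rot: [-0.0, 1.0, 0.002, -0.004]
contact_force: [-0.9, 0.4, -0.7]
gripper_width: 0.002
```

Emit:
apply_moves:
  increments:
    - [0,0,1,0,0,0,1]
    - [0,0,0,0,0,0,1]
    - [0,0,1,0,0,0,1]
    - [0,0,0,0,0,0,1]
    - [0,0,1,0,0,0,1]
    - [0,0,0,0,0,0,1]
    - [0,0,0,0,0,0,1]
    - [0,0,0,0,0,0,1]

```text
t: 17.8
eef_pos: [0.427, 0.1526, -0.024]
tool_rot: [0.001, 1.0, 0.002, -0.003]
contact_force: [-0.9, -0.4, 4.3]
gripper_width: 0.001
```

Emit:
apply_moves:
  increments:
    - [0,0,-12,0,0,0,1]
    - [0,0,-12,0,0,0,1]
    - [1,-1,0,0,-0.4,0,-0.45]
    - [1,0,0,0,0,0,-0.45]
    - [0,0,0,0,0,0,-0.45]
    - [0,0,0,0,0,0,-0.45]
    - [0,0,12,0,0,0,-0.45]
    - [0,0,0,0,0,0,-0.45]

```text
t: 18.8
eef_pos: [0.4289, 0.1534, -0.0117]
tool_rot: [0.001, 1.0, 0.002, -0.007]
contact_force: [0.4, -0.3, -0.1]
gripper_width: 0.727
```

```bash
python3 - <<'E'
from h import *
p,M=rpy();print(p,M[:,2])
im=imaging.read_camera("side");crop(im,230,230,330,330,6,"pics/c0.png")
E
```

```text
[ 0.42889895  0.15338424 -0.01172361] [-0.01339054 -0.00163136 -0.99990901]
```

View pics/c0.png

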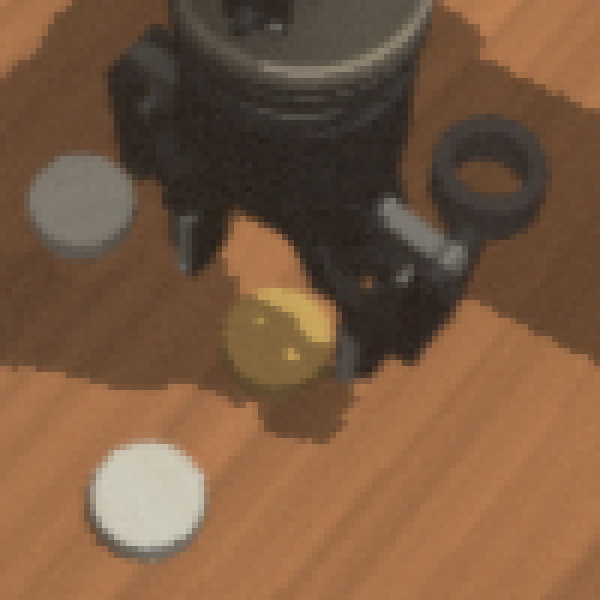

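Emit:
apply_moves:
  increments:
    - [0,0,10,0,0.7,0,-0.45]
    - [0,0,8,0,0,0,-0.45]
    - [0,0,5,0,0,0,-0.45]
    - [0,0,0,0,0,0,-0.45]
    - [0,0,0,0,0,0,1]
    - [0,0,0,0,0,0,1]
    - [0,0,0,0,0,0,1]
    - [0,0,0,0,0,0,1]

```text
t: 19.85
eef_pos: [0.4291, 0.1536, -0.0357]
tool_rot: [0.001, 1.0, 0.002, 0.0]
contact_force: [-0.3, 0.1, -1.1]
gripper_width: 0.447
```

```bash
python3 - <<'E'
from h import *
p,M=rpy();print(p,M[:,2])
im=imaging.read_camera("side");crop(im,230,230,330,330,6,"pics/c1.png")
E
```

```text
[ 0.42907904  0.15363757 -0.03573739] [ 3.53956964e-04 -1.39419531e-03 -9.99998965e-01]
```

View pics/c1.png

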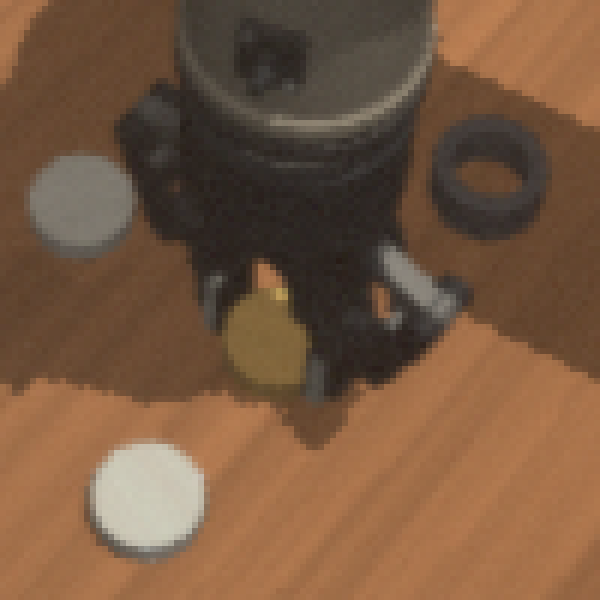

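Emit:
apply_moves:
  increments:
    - [0,0,-20,0,0,0,1]
    - [0,0,-35,0,0,0,1]
    - [0,0,-40,0,0,0,1]
    - [10,10,-40,0,0,0,1]
    - [20,25,-20,0,0,0,1]
    - [30,35,0,0,0,0,1]
    - [30,35,0,0,0,0,1]
    - [25,30,0,0,0,0,1]

```text
t: 20.9
eef_pos: [0.546, 0.0183, 0.1245]
tool_rot: [0.001, 1.0, 0.006, -0.0]
contact_force: [1.7, 0.3, -1.3]
gripper_width: 0.447
```

```bash
python3 - <<'E'
from h import *
plan([((.583,-.0255,.10),Rd(0),1,4)],lin=40)
E
```

```text
[[9.1, 11, 6.2, 0, 0, 0.2, 1], [9.2, 11, 6.1, 0, 0, 0.2, 1], [9.2, 11, 6.2, 0.1, 0, 0.2, 1], [9.2, 11, 6.1, 0, 0, 0.1, 1], [0, 0, 0, 0, 0, 0, 1], [0, 0, 0, 0, 0, 0, 1], [0, 0, 0, 0, 0, 0, 1], [0, 0, 0, 0, 0, 0, 1]]
end [ 0.583  -0.0255  0.1   ]
```

Emit:
apply_moves:
  increments:
    - [8,10,6,0,0,0,1]
    - [8,10,6,0,0,0,1]
    - [8,10,6,0,0,0,1]
    - [6,6,6,0,0,0,1]
    - [0,0,0,0,0,0,1]
    - [0,0,0,0,0,0,1]
    - [0,0,0,0,0,0,1]
    - [0,0,0,0,0,0,1]

```text
t: 21.9
eef_pos: [0.5765, -0.0181, 0.0983]
tool_rot: [0.001, 1.0, 0.007, -0.001]
contact_force: [-0.1, 0.2, -1.4]
gripper_width: 0.448
```

```bash
python3 - <<'E'
from h import *
p,M=rpy();print(p,M[:,2],M[:,0])
im=imaging.read_camera("side");crop(im,220,120,320,220,6,"pics/c2.png");t=imaging.read_camera("top");crop(t,220,130,300,210,6,"pics/c3.png")
c=[(p[0],p[1],p[2]+.036)]; print((proj("side",c)-[220,120])*6+3,(proj("side",[.583,-.0255,.12])-[220,120])*6+3)
plan([((.583,-.0255,.10),Rd(0),1,2)])
E
```

```text
[ 0.57652703 -0.01806883  0.09826034] [-0.00269943 -0.00141139 -0.99999536] [ 0.9999057   0.01346109 -0.00271819]
[[316.32705643 303.13906498]] [[313.42197788 309.91474951]]
[[3.2, 3.7, -0.9, 0, 0.1, 0.4, 1], [3.1, 3.7, -0.8, 0.1, 0.1, 0.4, 1], [0, 0, 0, 0, 0, 0, 1], [0, 0, 0, 0, 0, 0, 1], [0, 0, 0, 0, 0, 0, 1], [0, 0, 0, 0, 0, 0, 1], [0, 0, 0, 0, 0, 0, 1], [0, 0, 0, 0, 0, 0, 1]]
end [ 0.583  -0.0255  0.1   ]
```

View pics/c2.png

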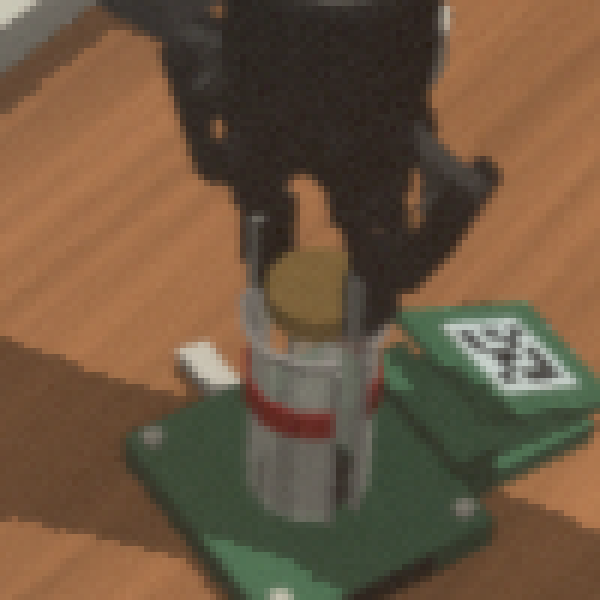

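View pics/c3.png

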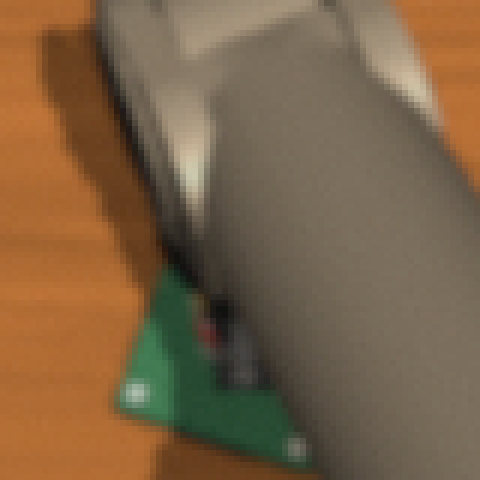

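Emit:
apply_moves:
  increments:
    - [3,4,2,0,0,0.5,1]
    - [3,3,2,0,0,0,1]
    - [0,0,0,0,0,0,1]
    - [0,0,0,0,0,0,1]
    - [0,0,0,0,0,0,1]
    - [0,0,0,0,0,0,1]
    - [0,0,0,0,0,0,1]
    - [0,0,0,0,0,0,1]

```text
t: 23.0
eef_pos: [0.5831, -0.0257, 0.094]
tool_rot: [0.001, 1.0, 0.002, -0.001]
contact_force: [-0.8, -0.8, -2.0]
gripper_width: 0.442
```

```bash
cat >> h.py <<'E'
def check(fn,I=None,c=(.583,-.0255)):
    p,M=rpy();print(p.round(4),M[:,2].round(4))
    u0,v0,s=220,110,7
    im=imaging.read_camera("side"); J=cv2.resize(im[v0:v0+80,u0:u0+100,::-1],None,fx=s,fy=s,interpolation=cv2.INTER_NEAREST)
    a=np.linspace(0,2*np.pi,73)
    for r,z,cc,col in((.029,.12,c,(255,0,0)),(.02,p[2]+.048,p[:2],(0,255,255)),(.02,p[2]+.036,p[:2],(0,255,0))):
        P=np.c_[cc[0]+r*np.cos(a),cc[1]+r*np.sin(a),0*a+z]; q=(proj("side",P)+.5-[u0,v0])*s
        cv2.polylines(J,[np.round(q).astype(np.int32)],False,col,1)
    cv2.imwrite(fn,J)
E
python3 - <<'E'
from h import *
check("pics/c4.png")
E
```

```text
[ 0.5831 -0.0257  0.094 ] [-0.0025 -0.0015 -1.    ]
```

View pics/c4.png

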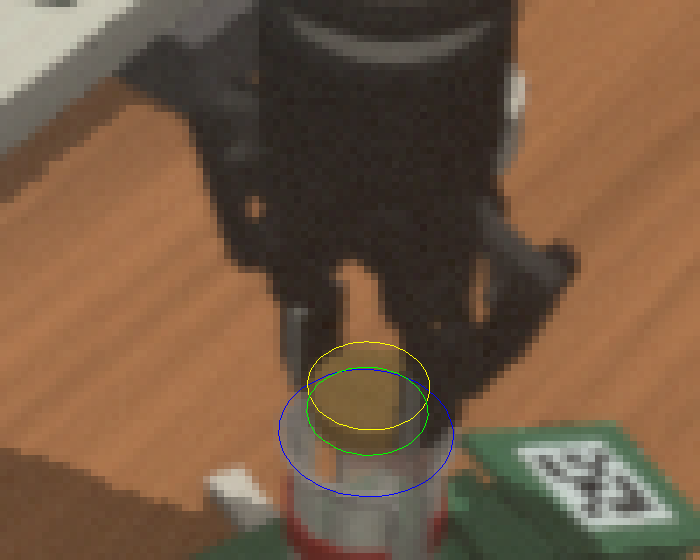

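Emit:
apply_moves:
  increments:
    - [0,0,5,0,0,0,1]
    - [0,0,3,0,0,0,1]
    - [0,0,0,0,0,0,1]
    - [0,0,0,0,0,0,-0.45]
    - [0,0,0,0,0,0,-0.45]
    - [0,0,0,0,0,0,-0.45]
    - [0,0,-25,0,0,0,-0.45]
    - [0,0,-30,0,0,0,-0.45]

```text
t: 24.05
eef_pos: [0.5819, -0.0257, 0.1399]
tool_rot: [0.001, 1.0, 0.002, -0.003]
contact_force: [0.9, -0.6, -0.3]
gripper_width: 0.724
```

```bash
python3 - <<'E'
from h import *
discs()
crop(np.load("side.npy"),220,120,320,220,6,"pics/c5.png")
plan([((.54,.08,.10),Rd(0),-.45,2),((.52,.155,.0),Rd(0),-.45,1)],lin=45)
E
```

```text
top steel 119 0.6159 0.147
top steel 121 0.6006 0.3333
top steel 124 0.5242 0.3359
top steel 126 0.5208 0.1543
top steel 124 0.5142 0.2489
top steel 131 0.4269 0.2295
side steel 183 0.6156 0.1475
side steel 208 0.5198 0.1552
side steel 240 0.5133 0.2501
side steel 250 0.5994 0.3351
side steel 265 0.4262 0.2307
side steel 283 0.5237 0.3377
[[-14.7, -35.2, 14.2, 0, 0, 0.1, -0.45], [-14.8, -35.2, 14.3, 0, 0, 0.1, -0.45], [-14.9, -35.1, 14.2, 0.1, 0, 0, -0.45], [-6.7, -25, 33.3, 0, 0, 0, -0.45], [-6.7, -25, 33.4, 0, 0, 0, -0.45], [-6.6, -25, 33.3, 0, 0, 0, -0.45], [0, 0, 0, 0, 0, 0, -0.45], [0, 0, 0, 0, 0, 0, -0.45]]
end [0.52  0.155 0.   ]
```

View pics/c5.png

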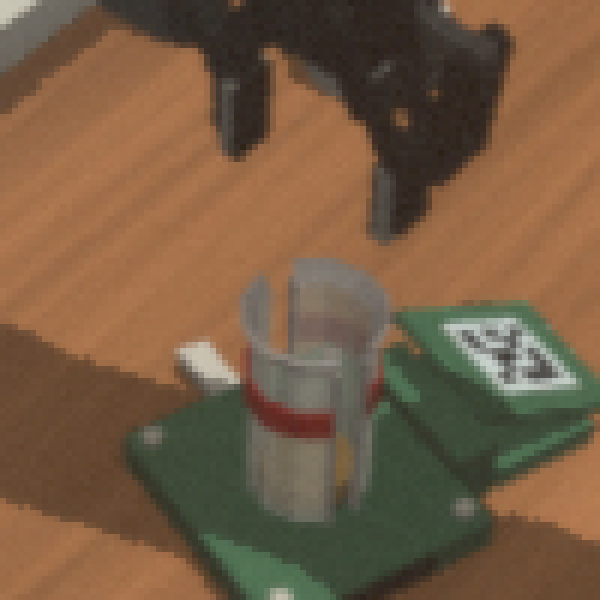

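```bash
cat >> h.py <<'E'
def tubeview(fn,zs,c=(.583,-.0255),new=False):
    im=imaging.read_camera("side") if new else np.load("side.npy")
    u0,v0,s=252,155,13
    J0=cv2.resize(im[v0:v0+55,u0:u0+38,::-1],None,fx=s,fy=s,interpolation=cv2.INTER_NEAREST);J=J0.copy()
    a=np.linspace(0,2*np.pi,73)
    for z in zs:
        P=np.c_[c[0]+.02*np.cos(a),c[1]+.02*np.sin(a),0*a+z]; q=(proj("side",P)+.5-[u0,v0])*s
        cv2.polylines(J,[np.round(q).astype(np.int32)],False,(255,255,0),1)
    J=np.hstack([J0,J]); cv2.imwrite(fn,cv2.resize(J,None,fx=.8,fy=.8))
E
python3 -c "
from h import *
tubeview('pics/c6.png',[.02,.032])"
```

```text
(no output)
```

View pics/c6.png

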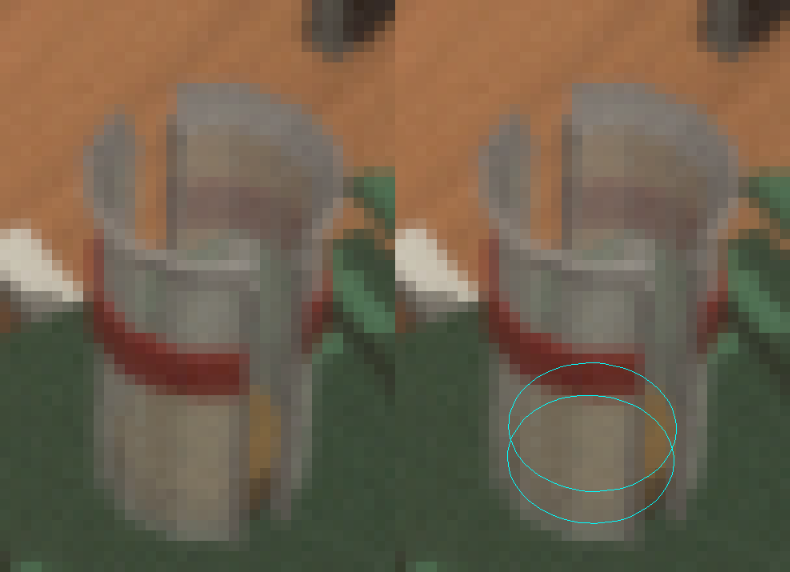

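Emit:
apply_moves:
  increments:
    - [-15,-35,14,0,0,0,-0.45]
    - [-15,-35,14,0,0,0,-0.45]
    - [-15,-35,14,0,0,0,-0.45]
    - [-7,-25,33,0,0,0,-0.45]
    - [-7,-25,33,0,0,0,-0.45]
    - [-7,-25,27,0,0,0,-0.45]
    - [0,0,0,0,0,0,-0.45]
    - [0,0,0,0,0,0,-0.45]

```text
t: 25.15
eef_pos: [0.5177, 0.1574, 0.0025]
tool_rot: [0.001, 1.0, 0.0, 0.002]
contact_force: [0.0, -0.8, 1.0]
gripper_width: 0.723
```

```bash
python3 - <<'E'
from h import *
p,M=rpy();print(p,M[:,2])
plan([((.52,.155,-.03),Rd(0),-.45,3)],lin=45)
im=imaging.read_camera("side");crop(im,200,200,300,300,6,"pics/d0.png")
E
```

```text
[0.51767137 0.1574066  0.00248192] [ 0.00329208 -0.00202394 -0.99999253]
[[0.7, 0.8, 10.8, 0, -0.1, 0, -0.45], [0.8, 0.8, 10.8, 0.1, 0, 0, -0.45], [0.8, 0.8, 10.9, 0, -0.1, 0, -0.45], [0, 0, 0, 0, 0, 0, -0.45], [0, 0, 0, 0, 0, 0, -0.45], [0, 0, 0, 0, 0, 0, -0.45], [0, 0, 0, 0, 0, 0, -0.45], [0, 0, 0, 0, 0, 0, -0.45]]
end [ 0.52   0.155 -0.03 ]
```

View pics/d0.png

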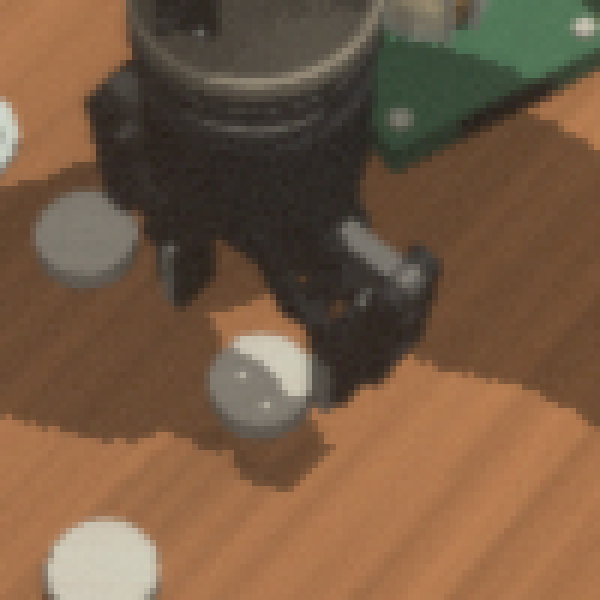

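Emit:
apply_moves:
  increments:
    - [1,1,12,0,0,0,-0.45]
    - [1,1,12,0,0,0,-0.45]
    - [0,0,9,0,0,0,-0.45]
    - [0,0,4,0,0,0,-0.45]
    - [0,0,0,0,0,0,1]
    - [0,0,0,0,0,0,1]
    - [0,0,0,0,0,0,1]
    - [0,0,0,0,0,0,1]

```text
t: 26.2
eef_pos: [0.5221, 0.1527, -0.0353]
tool_rot: [0.001, 1.0, -0.002, 0.003]
contact_force: [-0.5, -0.1, -0.6]
gripper_width: 0.443
```

```bash
python3 - <<'E'
from h import *
plan([((.53,.13,.10),Rd(0),1,3),((.583,-.0255,.11),Rd(0),1,3)],lin=48)
E
```

```text
[[3, 7.7, -45.1, 0, -0.1, -0.1, 1], [2.8, 7.7, -45, 0.1, -0.1, -0.1, 1], [2.8, 7.5, -45.1, 0, -0.2, 0, 1], [13.3, 38.9, -2.5, 0, 0, 0, 1], [13.2, 38.9, -2.5, 0, 0, 0, 1], [13.3, 38.9, -2.5, 0, 0, 0, 1], [13.2, 38.8, -2.4, 0, 0, 0, 1], [0, 0, 0, 0, 0, 0, 1]]
end [ 0.583  -0.0255  0.11  ]
```

Emit:
apply_moves:
  increments:
    - [3,8,-45,0,0,0,1]
    - [3,8,-45,0,0,0,1]
    - [3,8,-45,0,0,0,1]
    - [13,39,-3,0,0,0,1]
    - [13,39,-2,0,0,0,1]
    - [13,39,-2,0,0,0,1]
    - [13,40,0,0,0,0,1]
    - [0,0,0,0,0,0,1]

```text
t: 27.2
eef_pos: [0.5835, -0.0329, 0.1123]
tool_rot: [0.001, 1.0, -0.0, 0.004]
contact_force: [-0.4, 0.9, -1.6]
gripper_width: 0.441
```

Emit:
apply_moves:
  increments:
    - [0,0,0,0,0,0,1]
    - [0,0,0,0,0,0,1]
    - [0,0,0,0,0,0,1]
    - [0,0,0,0,0,0,1]
    - [0,0,0,0,0,0,1]
    - [0,0,0,0,0,0,1]
    - [0,0,0,0,0,0,1]
    - [0,0,0,0,0,0,1]

```text
t: 28.2
eef_pos: [0.5824, -0.0282, 0.1123]
tool_rot: [0.001, 1.0, 0.003, 0.004]
contact_force: [0.0, 0.4, -0.0]
gripper_width: 0.449
```

```bash
python3 - <<'E'
from h import *
check("pics/d1.png")
plan([((.583,-.0278,.095),Rd(0),1,3)],lin=48)
E
```

```text
[ 0.5824 -0.0282  0.1123] [ 0.0072 -0.001  -1.    ]
[[0.1, -0.2, 5.8, 0, -0.1, 0.1, 1], [0.2, -0.1, 5.7, 0, -0.2, 0.1, 1], [0.2, -0.2, 5.8, 0.1, -0.1, 0.1, 1], [0, 0, 0, 0, 0, 0, 1], [0, 0, 0, 0, 0, 0, 1], [0, 0, 0, 0, 0, 0, 1], [0, 0, 0, 0, 0, 0, 1], [0, 0, 0, 0, 0, 0, 1]]
end [ 0.583  -0.0278  0.095 ]
```

View pics/d1.png

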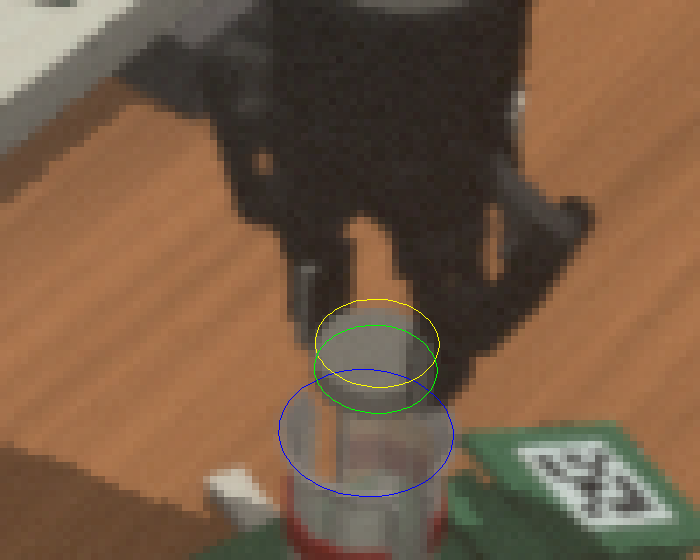

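Emit:
apply_moves:
  increments:
    - [0,0,9,0,-0.4,0,1]
    - [0,0,9,0,0,0,1]
    - [0,0,7,0,0,0,1]
    - [0,0,0,0,0,0,1]
    - [0,0,0,0,0,0,-0.45]
    - [0,0,0,0,0,0,-0.45]
    - [0,0,0,0,0,0,-0.45]
    - [0,0,-30,0,0,0,-0.45]

```text
t: 29.25
eef_pos: [0.5811, -0.0285, 0.1141]
tool_rot: [0.0, 1.0, 0.003, -0.002]
contact_force: [0.4, 0.3, 0.7]
gripper_width: 0.726
```

Emit:
apply_moves:
  increments:
    - [0,0,-25,0,0,0,-0.45]
    - [-15,-40,0,0,0,0,-0.45]
    - [-15,-40,0,0,0,0,-0.45]
    - [-15,-40,0,0,0,0,-0.45]
    - [-10,-40,20,0,0,0,-0.45]
    - [0,0,0,0,0,0,-0.45]
    - [0,0,0,0,0,0,-0.45]
    - [0,0,0,0,0,0,-0.45]

```text
t: 30.25
eef_pos: [0.529, 0.1343, 0.125]
tool_rot: [0.0, 1.0, 0.001, 0.004]
contact_force: [0.8, -0.8, 0.6]
gripper_width: 0.726
```

```bash
python3 - <<'E'
from h import *
discs()
tubeview('pics/d2.png',[.032,.044])
p,M=rpy();print(p)
plan([((.514,.2495,.0),Rd(0),-.45,1)],lin=45)
E
```

```text
top steel 122 0.6004 0.3334
top steel 47 0.5923 0.2378
top steel 124 0.5242 0.3359
top steel 124 0.5142 0.2489
top steel 131 0.427 0.2297
side steel 241 0.5133 0.2501
side steel 253 0.5992 0.3351
side steel 266 0.426 0.2308
side steel 284 0.5236 0.3376
[0.52910435 0.13397979 0.12497214]
[[-4, -28.9, 31.2, 0, -0.1, 0, -0.45], [-4, -28.9, 31.2, 0, -0.1, 0, -0.45], [-3.9, -28.9, 31.2, 0, -0.1, 0, -0.45], [-3.8, -28.9, 31.2, 0, -0.1, 0, -0.45], [0, 0, 0, 0, 0, 0, -0.45], [0, 0, 0, 0, 0, 0, -0.45], [0, 0, 0, 0, 0, 0, -0.45], [0, 0, 0, 0, 0, 0, -0.45]]
end [0.514  0.2495 0.    ]
```

View pics/d2.png

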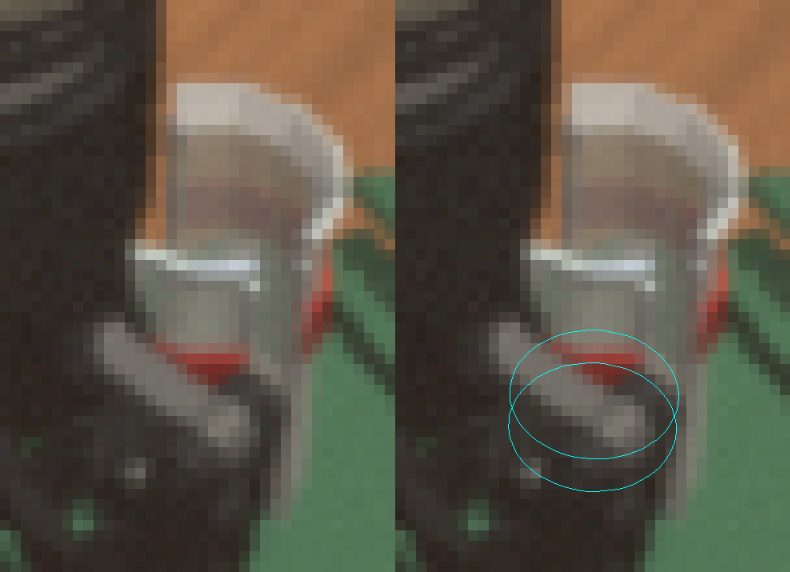

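Tube mostly hidden by the gripper now; go on to blank B and view after moving.

Emit:
apply_moves:
  increments:
    - [-4,-29,31,0,0,0,-0.45]
    - [-4,-29,31,0,0,0,-0.45]
    - [-4,-29,31,0,0,0,-0.45]
    - [-3,-27,27,0,0,0,-0.45]
    - [0,0,0,0,0,0,-0.45]
    - [0,0,0,0,0,0,-0.45]
    - [0,0,0,0,0,0,-0.45]
    - [0,0,0,0,0,0,-0.45]

```text
t: 31.35
eef_pos: [0.5234, 0.2423, 0.0046]
tool_rot: [0.001, 1.0, -0.008, 0.008]
contact_force: [-0.2, 0.1, 0.5]
gripper_width: 0.725
```

```bash
python3 - <<'E'
from h import *
discs("e0")
tubeview('pics/e1.png',[.032,.044])
p,M=rpy();print(p,M[:,2])
plan([((.514,.2495,-.036),Rd(0),-.45,3)],lin=45)
E
```

```text
top steel 55 0.5158 0.3402
top steel 122 0.4259 0.2305
side steel 212 0.5977 0.3374
side steel 265 0.4261 0.2307
side steel 284 0.5237 0.3376
[0.52326082 0.24254572 0.00451763] [ 0.01594395 -0.00259559 -0.99986952]
[[-3.3, -2.3, 13.4, 0, -0.3, -0.3, -0.45], [-3.3, -2.3, 13.5, 0.1, -0.3, -0.3, -0.45], [-3.2, -2.3, 13.5, 0, -0.3, -0.3, -0.45], [0, 0, 0, 0, 0, 0, -0.45], [0, 0, 0, 0, 0, 0, -0.45], [0, 0, 0, 0, 0, 0, -0.45], [0, 0, 0, 0, 0, 0, -0.45], [0, 0, 0, 0, 0, 0, -0.45]]
end [ 0.514   0.2495 -0.036 ]
```

View pics/e1.png

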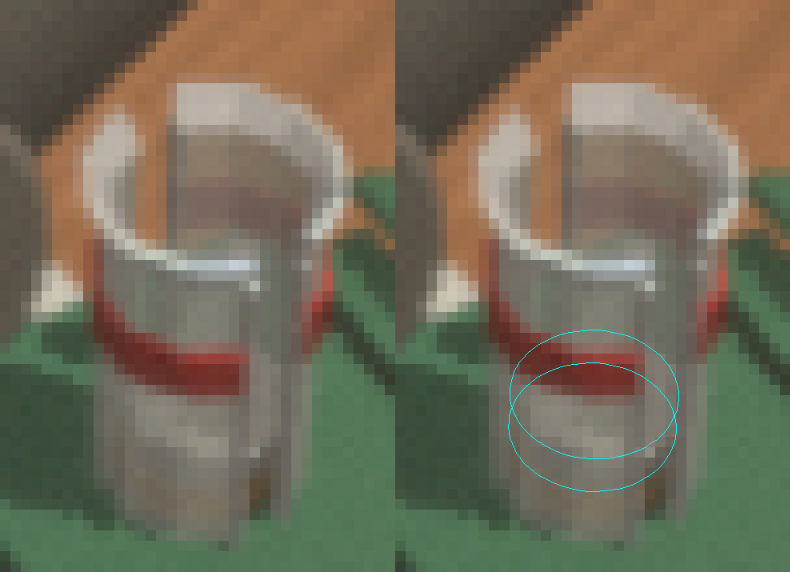

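View pics/e0side.png

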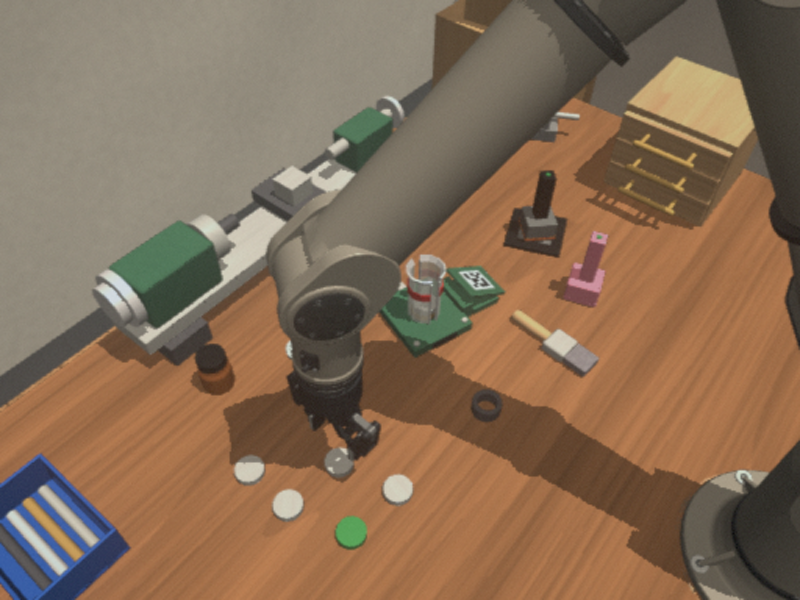

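Emit:
apply_moves:
  increments:
    - [-4,-3,8,0,-0.5,-0.5,-0.45]
    - [-3,-3,8,0,-0.4,-0.4,-0.45]
    - [0,0,5,0,0,0,-0.45]
    - [0,0,0,0,0,0,-0.45]
    - [0,0,0,0,0,0,-0.45]
    - [0,0,0,0,0,0,-0.45]
    - [0,0,0,0,0,0,-0.45]
    - [0,0,0,0,0,0,-0.45]

```text
t: 32.45
eef_pos: [0.5161, 0.2489, -0.0179]
tool_rot: [0.001, 1.0, 0.0, -0.0]
contact_force: [0.2, 0.1, 0.2]
gripper_width: 0.726
```

```bash
python3 - <<'E'
from h import *
p,M=rpy();print(p,M[:,2])
plan([((.514,.2495,-.036),Rd(0),-.45,3)],lin=45)
im=imaging.read_camera("side");crop(im,160,240,260,330,6,"pics/e2.png")
E
```

```text
[ 0.51611156  0.24885658 -0.01789375] [-6.71800324e-04 -2.43952044e-03 -9.99996799e-01]
[[-0.7, -0.2, 6, 0, 0, 0, -0.45], [-0.7, -0.2, 6.1, 0.1, 0, 0, -0.45], [-0.7, -0.3, 6, 0, 0, 0.1, -0.45], [0, 0, 0, 0, 0, 0, -0.45], [0, 0, 0, 0, 0, 0, -0.45], [0, 0, 0, 0, 0, 0, -0.45], [0, 0, 0, 0, 0, 0, -0.45], [0, 0, 0, 0, 0, 0, -0.45]]
end [ 0.514   0.2495 -0.036 ]
```

View pics/e2.png

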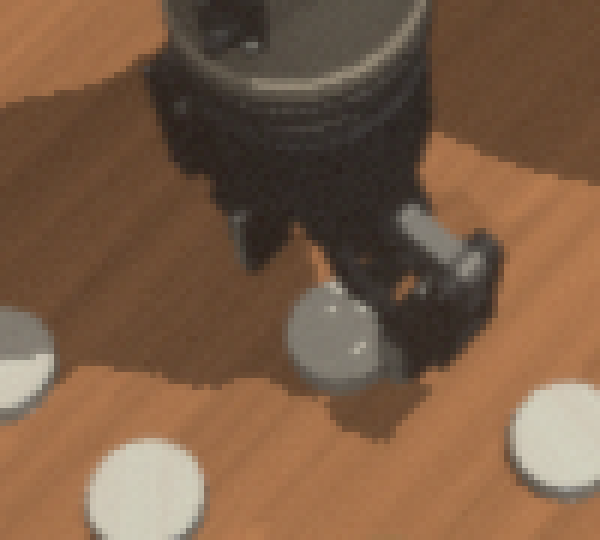

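Emit:
apply_moves:
  increments:
    - [-1,-0.5,6,0,0,0,-0.45]
    - [-1,0,6,0,0,0,-0.45]
    - [0,0,6,0,0,0,-0.45]
    - [0,0,0,0,0,0,-0.45]
    - [0,0,0,0,0,0,1]
    - [0,0,0,0,0,0,1]
    - [0,0,0,0,0,0,1]
    - [0,0,0,0,0,0,1]

```text
t: 33.5
eef_pos: [0.5142, 0.2494, -0.0371]
tool_rot: [0.001, 1.0, 0.0, -0.0]
contact_force: [0.1, -0.4, -0.9]
gripper_width: 0.447
```

```bash
python3 - <<'E'
from h import *
p,M=rpy();print(p,M[:,2])
plan([((.52,.22,.11),Rd(0),1,3),((.583,-.0255,.11),Rd(0),1,3)],lin=48)
E
```

```text
[ 0.51418538  0.24938978 -0.03707555] [-3.10511727e-04 -2.29563466e-03 -9.99997317e-01]
[[1.4, 7.4, -36.8, 0, 0, 0, 1], [1.4, 7.4, -36.7, 0, 0, 0, 1], [1.5, 7.5, -36.8, 0.1, 0, 0, 1], [1.4, 7.4, -36.7, 0, 0, 0.1, 1], [10.5, 40.9, 0, 0, 0, 0, 1], [10.6, 40.9, 0, 0, 0, 0, 1], [10.5, 40.9, 0, 0, 0, 0, 1], [10.6, 40.9, 0, 0, 0, 0, 1]]
[[10.5, 40.9, 0, 0, 0, 0, 1], [10.6, 40.9, 0.1, 0, 0, 0, 1], [0, 0, 0, 0, 0, 0, 1], [0, 0, 0, 0, 0, 0, 1], [0, 0, 0, 0, 0, 0, 1], [0, 0, 0, 0, 0, 0, 1], [0, 0, 0, 0, 0, 0, 1], [0, 0, 0, 0, 0, 0, 1]]
end [ 0.583  -0.0255  0.11  ]
```

Emit:
apply_moves:
  increments:
    - [1,7,-37,0,0,0,1]
    - [1,7,-37,0,0,0,1]
    - [1,7,-37,0,0,0,1]
    - [1,7,-37,0,0,0,1]
    - [10,41,0,0,0,0,1]
    - [10,41,0,0,0,0,1]
    - [10,41,0,0,0,0,1]
    - [10,41,0,0,0,0,1]

```text
t: 34.5
eef_pos: [0.5575, 0.0566, 0.1154]
tool_rot: [0.001, 1.0, 0.005, -0.001]
contact_force: [0.9, 0.4, -0.1]
gripper_width: 0.446
```

Emit:
apply_moves:
  increments:
    - [10,36,0,0,0,0,1]
    - [10,20,0,0,0,0,1]
    - [2,6,0,0,0,0,1]
    - [0,0,0,0,0,0,1]
    - [0,0,0,0,0,0,1]
    - [0,0,0,0,0,0,1]
    - [0,0,0,0,0,0,1]
    - [0,0,0,0,0,0,1]

```text
t: 35.5
eef_pos: [0.5783, -0.0072, 0.1145]
tool_rot: [0.001, 1.0, 0.005, -0.003]
contact_force: [0.9, -0.2, -1.5]
gripper_width: 0.45
```

```bash
python3 - <<'E'
from h import *
check("pics/e3.png")
plan([((.583,-.0255,.095),Rd(0),1,3)],lin=48)
E
```

```text
[ 0.5783 -0.0072  0.1145] [-0.0055 -0.0021 -1.    ]
[[1.5, 6.1, 6.5, 0, 0.1, 0.2, 1], [1.6, 6.1, 6.5, 0.1, 0.1, 0.2, 1], [1.5, 6.1, 6.5, 0, 0.1, 0.2, 1], [0, 0, 0, 0, 0, 0, 1], [0, 0, 0, 0, 0, 0, 1], [0, 0, 0, 0, 0, 0, 1], [0, 0, 0, 0, 0, 0, 1], [0, 0, 0, 0, 0, 0, 1]]
end [ 0.583  -0.0255  0.095 ]
```

View pics/e3.png

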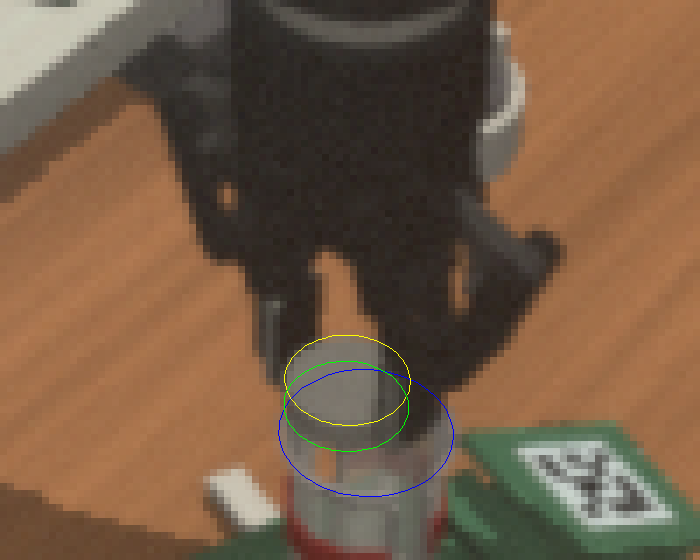

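Emit:
apply_moves:
  increments:
    - [2,6,3,0,0.3,0,1]
    - [2,6,3,0,0,0.4,1]
    - [1,5,3,0,0,0,1]
    - [0,0,3,0,0,0,1]
    - [0,0,0,0,0,0,1]
    - [0,0,0,0,0,0,1]
    - [0,0,0,0,0,0,1]
    - [0,0,0,0,0,0,1]

```text
t: 36.55
eef_pos: [0.5838, -0.0257, 0.1015]
tool_rot: [0.001, 1.0, 0.001, -0.0]
contact_force: [0.1, 0.1, -1.8]
gripper_width: 0.448
```

```bash
python3 - <<'E'
from h import *
check("pics/e4.png")
plan([((.583,-.0255,.086),Rd(0),1,3)],lin=48)
E
```

```text
[ 0.5838 -0.0257  0.1015] [-1.0e-04 -1.9e-03 -1.0e+00]
[[-0.3, -0.1, 5.1, 0, 0, 0, 1], [-0.2, -0.1, 5.2, 0.1, 0, 0.1, 1], [-0.3, 0, 5.1, 0, 0, 0, 1], [0, 0, 0, 0, 0, 0, 1], [0, 0, 0, 0, 0, 0, 1], [0, 0, 0, 0, 0, 0, 1], [0, 0, 0, 0, 0, 0, 1], [0, 0, 0, 0, 0, 0, 1]]
end [ 0.583  -0.0255  0.086 ]
```

Emit:
apply_moves:
  increments:
    - [-0.5,0,6,0,0,0,1]
    - [0,0,6,0,0,0,1]
    - [0,0,3,0,0,0,1]
    - [0,0,0,0,0,0,1]
    - [0,0,0,0,0,0,-0.45]
    - [0,0,0,0,0,0,-0.45]
    - [0,0,0,0,0,0,-0.45]
    - [0,0,-30,0,0,0,-0.45]

```text
t: 37.6
eef_pos: [0.5819, -0.0257, 0.1142]
tool_rot: [0.001, 1.0, 0.001, -0.002]
contact_force: [0.1, -0.3, 1.4]
gripper_width: 0.725
```

```bash
python3 - <<'E'
from h import *
plan([((.57,.02,.15),Rd(20),-.45,1),((.46,.20,.08),Rd(30),-.45,2),((.4265,.230,.01),Rd(30),-.45,2)],lin=45)
E
```

```text
[[-4, -15.2, -11.9, 0, 0.1, -6.6, -0.45], [-2.2, -15.6, -12, 0, 0.1, -6.6, -0.45], [-0.3, -15.7, -11.9, 0.1, 0, -6.7, -0.45], [-8.3, -41.4, 14, 0, 0, -2, -0.45], [-6.9, -41.6, 14, 0, 0, -2, -0.45], [-5.4, -41.8, 14, 0, 0, -2, -0.45], [-4, -42, 14.1, 0, 0, -2, -0.45], [-2.5, -42.1, 14, 0, 0, -2, -0.45]]
[[-7, -21.4, 35, 0, 0, 0, -0.45], [-7, -21.3, 35.1, 0, 0, 0, -0.45], [0, 0, 0, 0, 0, 0, -0.45], [0, 0, 0, 0, 0, 0, -0.45], [0, 0, 0, 0, 0, 0, -0.45], [0, 0, 0, 0, 0, 0, -0.45], [0, 0, 0, 0, 0, 0, -0.45], [0, 0, 0, 0, 0, 0, -0.45]]
end [0.4265 0.23   0.01  ]
```

Emit:
apply_moves:
  increments:
    - [-4,-10,-25,0,0,0,-0.45]
    - [-24,-40,0,0,0,0,-0.45]
    - [-24,-40,0,0,0,0,-0.45]
    - [-24,-40,10,0,0,0,-0.45]
    - [-24,-40,20,0,0,0,-0.45]
    - [-24,-40,30,0,0,0,-0.45]
    - [-20,-34,30,0,0,0,-0.45]
    - [-8,-10,30,0,0,0,-0.45]

```text
t: 38.6
eef_pos: [0.4344, 0.2366, 0.0236]
tool_rot: [-0.002, 1.0, -0.002, 0.007]
contact_force: [1.0, -0.3, -0.6]
gripper_width: 0.726
```

Emit:
apply_moves:
  increments:
    - [0,0,0,0,0,0,-0.45]
    - [0,0,0,0,0,0,-0.45]
    - [0,0,0,0,0,0,-0.45]
    - [0,0,0,0,0,0,-0.45]
    - [0,0,0,0,0,0,-0.45]
    - [0,0,0,0,0,0,-0.45]
    - [0,0,0,0,0,0,-0.45]
    - [0,0,0,0,0,0,-0.45]

```text
t: 39.6
eef_pos: [0.437, 0.2352, 0.026]
tool_rot: [-0.002, 1.0, -0.003, 0.009]
contact_force: [0.9, -0.3, 0.7]
gripper_width: 0.724
```

```bash
python3 - <<'E'
from h import *
discs("f0")
tubeview('pics/f1.png',[.044,.056])
p,M=rpy();print(p,M[:,2])
plan([((.4265,.230,-.018),Rd(0),-.45,3)],lin=45)
E
```

```text
top steel 119 0.6159 0.147
top steel 120 0.6007 0.3334
side steel 184 0.6156 0.1476
side steel 251 0.5993 0.3351
side steel 121 0.4268 0.2249
side steel 259 0.5227 0.3388
[0.43694986 0.23519001 0.02601059] [ 0.01698571  0.00299494 -0.99985125]
[[-3.7, 1.8, 14.6, -0.1, -0.3, -0.1, -0.45], [-3.7, 1.8, 14.6, 0, -0.3, -0.1, -0.45], [-3.5, 1.7, 14.7, -0.1, -0.4, -0.2, -0.45], [0, 0, 0, 0, 0, 0, -0.45], [0, 0, 0, 0, 0, 0, -0.45], [0, 0, 0, 0, 0, 0, -0.45], [0, 0, 0, 0, 0, 0, -0.45], [0, 0, 0, 0, 0, 0, -0.45]]
end [ 0.4265  0.23   -0.018 ]
```

View pics/f1.png

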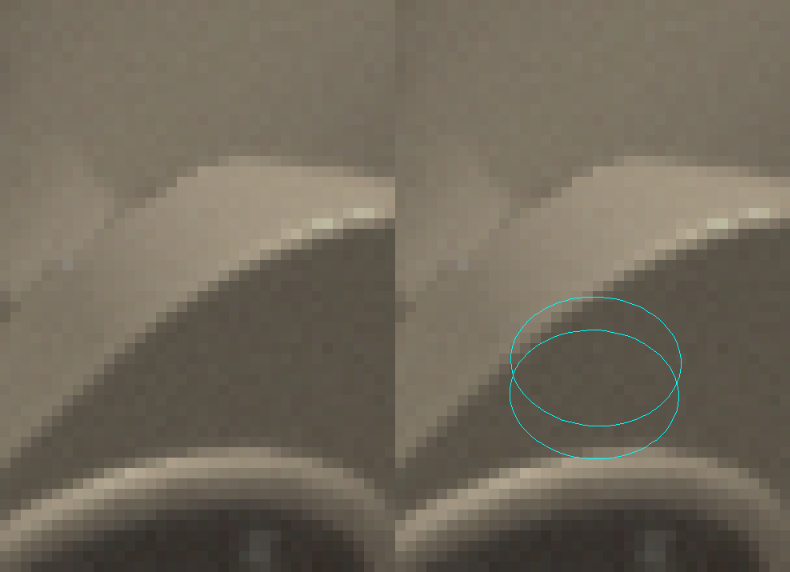

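View pics/f0side.png

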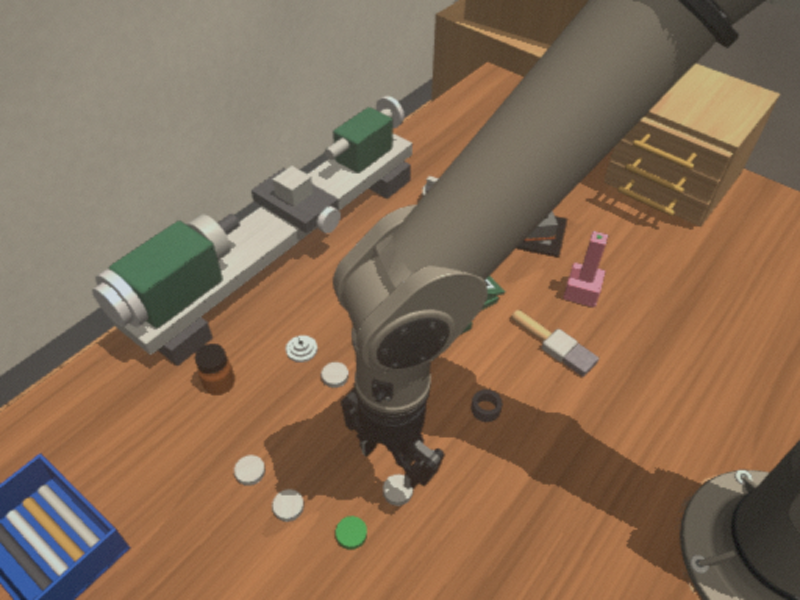

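Emit:
apply_moves:
  increments:
    - [-4,2,12,0,-0.5,-0.2,-0.45]
    - [-4,2,12,0,-0.5,-0.2,-0.45]
    - [-2,1,12,0,0,0,-0.45]
    - [0,0,6,0,0,0,-0.45]
    - [0,0,0,0,0,0,-0.45]
    - [0,0,0,0,0,0,-0.45]
    - [0,0,0,0,0,0,-0.45]
    - [0,0,0,0,0,0,-0.45]

```text
t: 40.7
eef_pos: [0.4261, 0.2302, -0.0195]
tool_rot: [-0.001, 1.0, 0.001, -0.001]
contact_force: [-0.8, -0.7, 0.2]
gripper_width: 0.723
```

```bash
python3 - <<'E'
from h import *
p,M=rpy();print(p,M[:,2])
plan([((.4265,.230,-.036),Rd(0),-.45,3)],lin=45)
im=imaging.read_camera("side");crop(im,200,250,300,340,6,"pics/f2.png")
E
```

```text
[ 0.42609678  0.23015323 -0.01951537] [-0.00260079  0.0028988  -0.99999242]
[[0.1, 0.1, 5.5, -0.1, 0, 0, -0.45], [0.2, 0, 5.5, 0, 0.1, 0, -0.45], [0.1, 0.1, 5.5, -0.1, 0, 0.1, -0.45], [0, 0, 0, 0, 0, 0, -0.45], [0, 0, 0, 0, 0, 0, -0.45], [0, 0, 0, 0, 0, 0, -0.45], [0, 0, 0, 0, 0, 0, -0.45], [0, 0, 0, 0, 0, 0, -0.45]]
end [ 0.4265  0.23   -0.036 ]
```

View pics/f2.png

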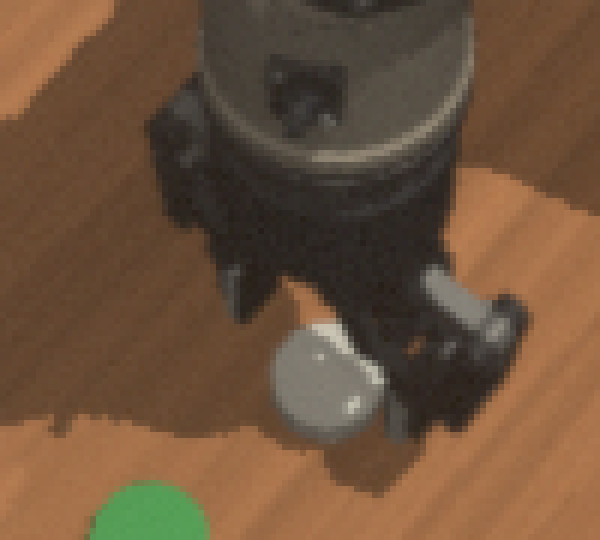

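Emit:
apply_moves:
  increments:
    - [0,0,6,0,0,0,-0.45]
    - [0,0,6,0,0,0,-0.45]
    - [0,0,4,0,0,0,-0.45]
    - [0,0,0,0,0,0,-0.45]
    - [0,0,0,0,0,0,1]
    - [0,0,0,0,0,0,1]
    - [0,0,0,0,0,0,1]
    - [0,0,0,0,0,0,1]

```text
t: 41.75
eef_pos: [0.4261, 0.23, -0.0364]
tool_rot: [-0.001, 1.0, 0.001, -0.001]
contact_force: [-0.7, 0.9, -1.3]
gripper_width: 0.446
```

Emit:
apply_moves:
  increments:
    - [0,0,-30,0,0,0,1]
    - [3,5,-35,0,0,0,1]
    - [5,8,-35,0,0,0,1]
    - [15,25,-25,0,0,0,1]
    - [22,37,-10,0,0,0,1]
    - [22,37,0,0,0,0,1]
    - [22,37,0,0,0,0,1]
    - [22,37,0,0,0,0,1]

```text
t: 42.75
eef_pos: [0.5395, 0.0422, 0.1021]
tool_rot: [-0.002, 1.0, 0.005, -0.001]
contact_force: [0.1, 0.6, -1.2]
gripper_width: 0.444
```

```bash
python3 - <<'E'
from h import *
p,M=rpy();print(p,M[:,2])
plan([((.583,-.0255,.11),Rd(0),1,4)],lin=48)
E
```

```text
[0.53953235 0.04218641 0.10210229] [-0.00240311  0.00299697 -0.99999262]
[[10.7, 17, -2.1, 0, 0, 0.2, 1], [10.7, 17, -2, -0.1, 0, 0.1, 1], [10.8, 17, -2, 0, 0.1, 0.2, 1], [10.8, 16.9, -2, -0.1, 0, 0.1, 1], [0, 0, 0, 0, 0, 0, 1], [0, 0, 0, 0, 0, 0, 1], [0, 0, 0, 0, 0, 0, 1], [0, 0, 0, 0, 0, 0, 1]]
end [ 0.583  -0.0255  0.11  ]
```

Emit:
apply_moves:
  increments:
    - [11,16,-4,0,0,0.2,1]
    - [11,16,-2,0,0,0.2,1]
    - [10,15,0,0,0,0.2,1]
    - [7,8,0,0,0,0,1]
    - [0,0,0,0,0,0,1]
    - [0,0,0,0,0,0,1]
    - [0,0,0,0,0,0,1]
    - [0,0,0,0,0,0,1]

```text
t: 43.75
eef_pos: [0.5796, -0.0132, 0.1074]
tool_rot: [-0.002, 1.0, 0.001, -0.002]
contact_force: [-0.6, -0.5, -1.6]
gripper_width: 0.444
```

```bash
python3 - <<'E'
from h import *
check("pics/f3.png")
plan([((.583,-.0255,.1),Rd(0),1,4)],lin=48)
E
```

```text
[ 0.5796 -0.0132  0.1074] [-0.0044  0.0045 -1.    ]
[[0.9, 3.1, 1.8, -0.1, 0.1, 0, 1], [0.8, 3.1, 1.9, -0.1, 0.1, 0, 1], [0.9, 3.1, 1.9, 0, 0, 0, 1], [0.8, 3, 1.8, -0.1, 0.1, 0.1, 1], [0, 0, 0, 0, 0, 0, 1], [0, 0, 0, 0, 0, 0, 1], [0, 0, 0, 0, 0, 0, 1], [0, 0, 0, 0, 0, 0, 1]]
end [ 0.583  -0.0255  0.1   ]
```

View pics/f3.png

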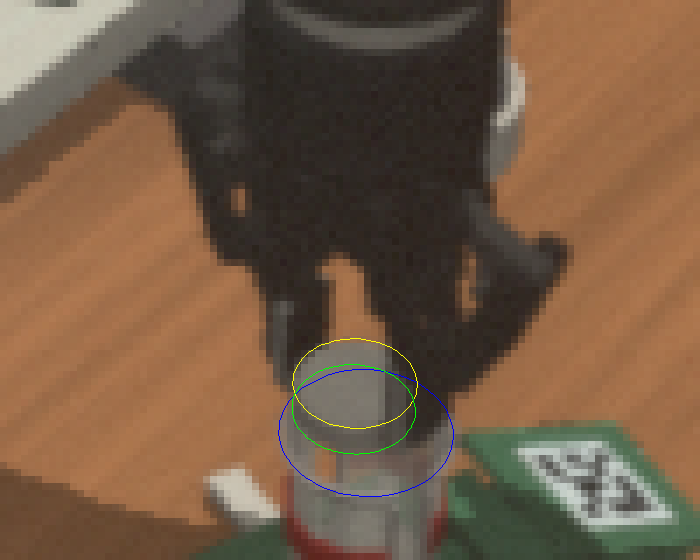

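Emit:
apply_moves:
  increments:
    - [1,4,3,-0.1,0.2,0,1]
    - [1,4,3,-0.1,0,0,1]
    - [1,3,2,0,0,0,1]
    - [0,1,0,0,0,0,1]
    - [0,0,0,0,0,0,1]
    - [0,0,0,0,0,0,1]
    - [0,0,0,0,0,0,1]
    - [0,0,0,0,0,0,1]

```text
t: 44.8
eef_pos: [0.5827, -0.026, 0.0989]
tool_rot: [-0.0, 1.0, 0.001, -0.0]
contact_force: [-0.5, 0.7, -0.9]
gripper_width: 0.447
```

```bash
python3 - <<'E'
from h import *
p,M=rpy();print(p,M[:,2])
plan([((.583,-.0255,.086),Rd(0),1,3)],lin=48)
E
```

```text
[ 0.58273065 -0.02604206  0.09886738] [-7.10922603e-04  7.11878213e-04 -9.99999494e-01]
[[0.1, -0.2, 4.3, 0, 0, 0, 1], [0.1, -0.2, 4.3, 0, 0, 0, 1], [0.1, -0.1, 4.3, 0, 0, 0.1, 1], [0, 0, 0, 0, 0, 0, 1], [0, 0, 0, 0, 0, 0, 1], [0, 0, 0, 0, 0, 0, 1], [0, 0, 0, 0, 0, 0, 1], [0, 0, 0, 0, 0, 0, 1]]
end [ 0.583  -0.0255  0.086 ]
```

Release, then head up and toward blank F (0.524, 0.337).

Emit:
apply_moves:
  increments:
    - [0,0,6,0,0,0,1]
    - [0,0,6,0,0,0,1]
    - [0,0,0,0,0,0,1]
    - [0,0,0,0,0,0,-0.45]
    - [0,0,0,0,0,0,-0.45]
    - [0,0,0,0,0,0,-0.45]
    - [0,0,-30,0,0,0,-0.45]
    - [0,0,-30,0,0,0,-0.45]

```text
t: 45.8
eef_pos: [0.5814, -0.026, 0.1455]
tool_rot: [-0.001, 1.0, 0.001, -0.002]
contact_force: [0.6, -0.2, -0.4]
gripper_width: 0.723
```

Emit:
apply_moves:
  increments:
    - [-8,-45,-10,0,0,0,-0.45]
    - [-8,-45,0,0,0,0,-0.45]
    - [-8,-45,0,0,0,0,-0.45]
    - [-8,-45,0,0,0,0,-0.45]
    - [-8,-45,20,0,0,0,-0.45]
    - [-8,-45,30,0,0,0,-0.45]
    - [-6,-40,40,0,0,0,-0.45]
    - [-2,-30,30,0,0,0,-0.45]

```text
t: 46.8
eef_pos: [0.5331, 0.3222, 0.0411]
tool_rot: [-0.002, 1.0, -0.004, 0.006]
contact_force: [-0.0, -0.9, 0.0]
gripper_width: 0.722
```

Emit:
apply_moves:
  increments:
    - [0,0,0,0,0,0,-0.45]
    - [0,0,0,0,0,0,-0.45]
    - [0,0,0,0,0,0,-0.45]
    - [0,0,0,0,0,0,-0.45]
    - [0,0,0,0,0,0,-0.45]
    - [0,0,0,0,0,0,-0.45]
    - [0,0,0,0,0,0,-0.45]
    - [0,0,0,0,0,0,-0.45]

```text
t: 47.8
eef_pos: [0.5343, 0.321, 0.0424]
tool_rot: [-0.002, 1.0, -0.005, 0.007]
contact_force: [-0.3, -0.3, -0.1]
gripper_width: 0.729
```

```bash
python3 - <<'E'
from h import *
discs("g0")
tubeview('pics/g1.png',[.056,.068])
p,M=rpy();print(p,M[:,2])
plan([((.524,.3368,-.018),Rd(0),-.45,3)],lin=45)
E
```

```text
side steel 118 0.6786 0.1389
side steel 93 0.5176 0.3454
[0.53425593 0.32110762 0.04238108] [ 0.0138251   0.00376207 -0.99989735]
[[-3.7, -5.1, 20.1, -0.1, -0.3, -0.2, -0.45], [-3.6, -5.2, 20.1, -0.1, -0.2, -0.2, -0.45], [-3.6, -5.2, 20.1, 0, -0.3, -0.2, -0.45], [0, 0, 0, 0, 0, 0, -0.45], [0, 0, 0, 0, 0, 0, -0.45], [0, 0, 0, 0, 0, 0, -0.45], [0, 0, 0, 0, 0, 0, -0.45], [0, 0, 0, 0, 0, 0, -0.45]]
end [ 0.524   0.3368 -0.018 ]
```

View pics/g1.png

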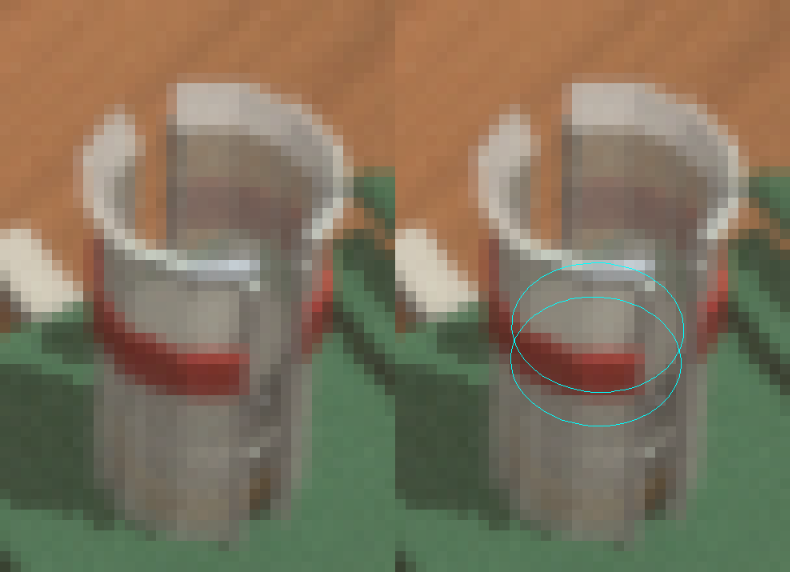

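View pics/g0side.png

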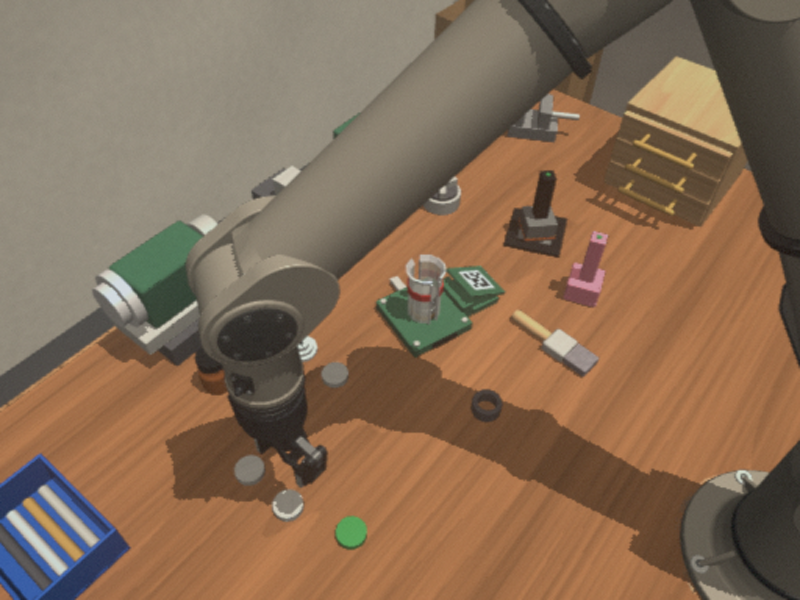

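```bash
python3 - <<'E'
from h import *
im=np.load("side.npy");u0,v0,s=252,155,13
J0=cv2.resize(im[v0:v0+55,u0:u0+38,::-1],None,fx=s,fy=s,interpolation=cv2.INTER_NEAREST);J=J0.copy()
a=np.linspace(0,2*np.pi,73)
for r,z,col in((.0255,.072,(255,255,0)),(.0255,.086,(0,255,255)),(.029,.12,(255,0,0)),(.0255,.02,(0,255,0))):
    P=np.c_[.583+r*np.cos(a),-.0255+r*np.sin(a),0*a+z]; q=(proj("side",P)+.5-[u0,v0])*s
    cv2.polylines(J,[np.round(q).astype(np.int32)],False,col,1)
cv2.imwrite("pics/g2.png",cv2.resize(np.hstack([J0,J]),None,fx=.8,fy=.8))
E
```

```text
(no output)
```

View pics/g2.png

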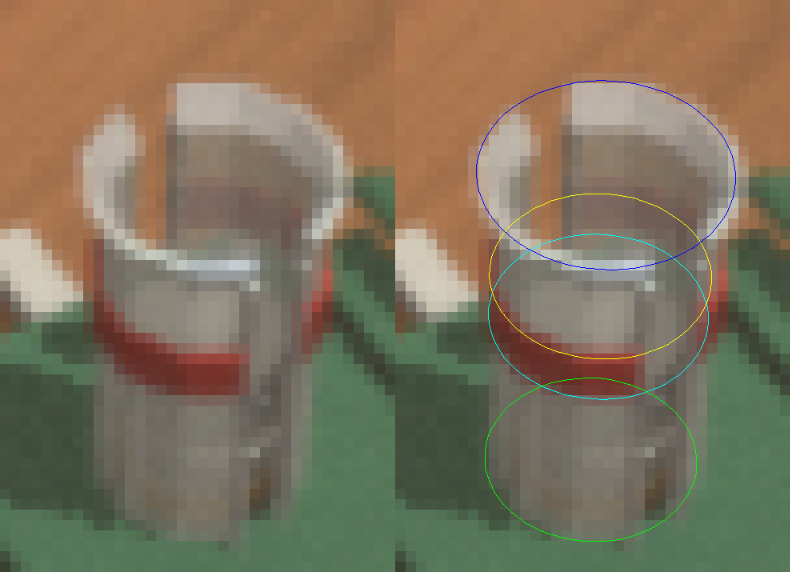

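Emit:
apply_moves:
  increments:
    - [-4,-6,18,0,-0.4,-0.2,-0.45]
    - [-4,-6,18,0,-0.4,-0.2,-0.45]
    - [-3,-4,16,0,0,0,-0.45]
    - [0,0,8,0,0,0,-0.45]
    - [0,0,0,0,0,0,-0.45]
    - [0,0,0,0,0,0,-0.45]
    - [0,0,0,0,0,0,-0.45]
    - [0,0,0,0,0,0,-0.45]

```text
t: 48.9
eef_pos: [0.5224, 0.3387, -0.0227]
tool_rot: [-0.002, 1.0, -0.001, -0.001]
contact_force: [1.1, -0.6, 0.1]
gripper_width: 0.725
```

```bash
python3 - <<'E'
from h import *
p,M=rpy();print(p,M[:,2])
plan([((.524,.3368,-.036),Rd(0),-.45,3)],lin=45)
im=imaging.read_camera("side");crop(im,140,260,240,350,6,"pics/g3.png")
E
```

```text
[ 0.52236158  0.33867956 -0.02268678] [-0.00222393  0.0033527  -0.99999191]
[[0.6, 0.6, 4.4, -0.1, 0, 0, -0.45], [0.5, 0.7, 4.5, 0, 0.1, -0.1, -0.45], [0.6, 0.6, 4.4, -0.1, 0, 0, -0.45], [0, 0, 0, 0, 0, 0, -0.45], [0, 0, 0, 0, 0, 0, -0.45], [0, 0, 0, 0, 0, 0, -0.45], [0, 0, 0, 0, 0, 0, -0.45], [0, 0, 0, 0, 0, 0, -0.45]]
end [ 0.524   0.3368 -0.036 ]
```

View pics/g3.png

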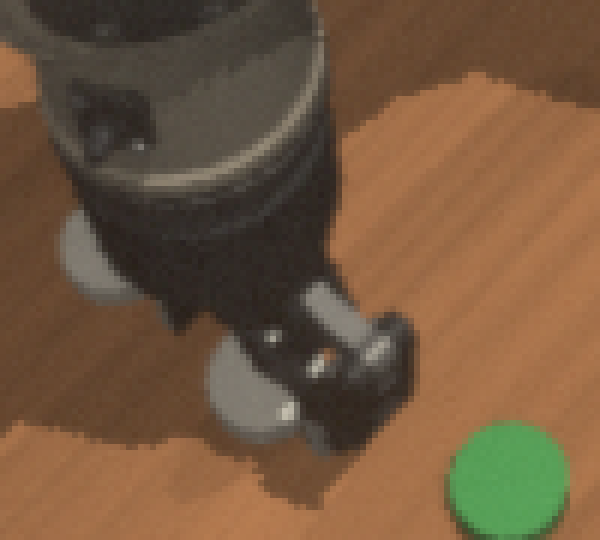

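Emit:
apply_moves:
  increments:
    - [1,1,5,0,0,0,-0.45]
    - [0.5,0.5,5,0,0,0,-0.45]
    - [0,0,3,0,0,0,-0.45]
    - [0,0,0,0,0,0,-0.45]
    - [0,0,0,0,0,0,1]
    - [0,0,0,0,0,0,1]
    - [0,0,0,0,0,0,1]
    - [0,0,0,0,0,0,1]

```text
t: 49.95
eef_pos: [0.5243, 0.337, -0.0362]
tool_rot: [-0.002, 1.0, -0.001, -0.001]
contact_force: [-0.8, 0.0, -0.2]
gripper_width: 0.449
```

Emit:
apply_moves:
  increments:
    - [0,0,-30,0,0,0,1]
    - [0,0,-40,0,0,0,1]
    - [2,15,-40,0,0,0,1]
    - [7,40,-30,0,0,0,1]
    - [8,45,-8,0,0,0,1]
    - [8,45,0,0,0,0,1]
    - [8,45,0,0,0,0,1]
    - [8,45,0,0,0,0,1]

```text
t: 50.95
eef_pos: [0.5647, 0.0998, 0.1148]
tool_rot: [-0.002, 1.0, 0.004, -0.001]
contact_force: [0.4, -0.2, -1.2]
gripper_width: 0.449
```

```bash
python3 - <<'E'
from h import *
p,M=rpy();print(p,M[:,2])
plan([((.583,-.0255,.11),Rd(0),1,4)],lin=40)
E
```

```text
[0.56473567 0.09979329 0.11484307] [-0.00243046  0.00471085 -0.99998595]
[[4.3, 31.4, 1.1, -0.1, 0, 0.1, 1], [4.4, 31.3, 1.1, -0.1, 0, 0.1, 1], [4.4, 31.4, 1.1, 0, 0.1, 0.1, 1], [4.5, 31.3, 1.2, -0.1, 0, 0.1, 1], [0, 0, 0, 0, 0, 0, 1], [0, 0, 0, 0, 0, 0, 1], [0, 0, 0, 0, 0, 0, 1], [0, 0, 0, 0, 0, 0, 1]]
end [ 0.583  -0.0255  0.11  ]
```

Emit:
apply_moves:
  increments:
    - [4,33,1,-0.1,0,0.1,1]
    - [4,32,1,-0.1,0,0.1,1]
    - [4,31,1,0,0,0.1,1]
    - [4,22,1,0,0,0.1,1]
    - [0,0,0,0,0,0,1]
    - [0,0,0,0,0,0,1]
    - [0,0,0,0,0,0,1]
    - [0,0,0,0,0,0,1]

```text
t: 51.95
eef_pos: [0.5798, -0.0242, 0.1094]
tool_rot: [-0.0, 1.0, -0.002, -0.002]
contact_force: [0.5, -0.3, -1.0]
gripper_width: 0.445
```

```bash
python3 - <<'E'
from h import *
p,M=rpy();print(p,M[:,2])
plan([((.583,-.0255,.1),Rd(0),1,4)],lin=40)
E
```

```text
[ 0.57984499 -0.02416707  0.10939895] [-4.59325324e-03  3.12569448e-04 -9.99989402e-01]
[[0.8, 0.3, 2.3, 0, 0.1, 0, 1], [0.8, 0.3, 2.4, 0, 0.1, -0.1, 1], [0.8, 0.4, 2.3, 0, 0, 0, 1], [0.8, 0.3, 2.4, 0, 0.1, -0.1, 1], [0, 0, 0, 0, 0, 0, 1], [0, 0, 0, 0, 0, 0, 1], [0, 0, 0, 0, 0, 0, 1], [0, 0, 0, 0, 0, 0, 1]]
end [ 0.583  -0.0255  0.1   ]
```

Emit:
apply_moves:
  increments:
    - [1.5,0.5,3,0,0.2,0,1]
    - [1.5,0.5,3,0,0,0,1]
    - [0,0.5,2,0,0,0,1]
    - [0,0,1,0,0,0,1]
    - [0,0,0,0,0,0,1]
    - [0,0,0,0,0,0,1]
    - [0,0,0,0,0,0,1]
    - [0,0,0,0,0,0,1]

```text
t: 52.95
eef_pos: [0.583, -0.0247, 0.0998]
tool_rot: [-0.0, 1.0, -0.001, -0.0]
contact_force: [0.6, -1.3, -1.4]
gripper_width: 0.444
```

```bash
python3 - <<'E'
from h import *
check("pics/g4.png")
E
```

```text
[ 0.583  -0.0247  0.0998] [-8.e-04  6.e-04 -1.e+00]
```

View pics/g4.png

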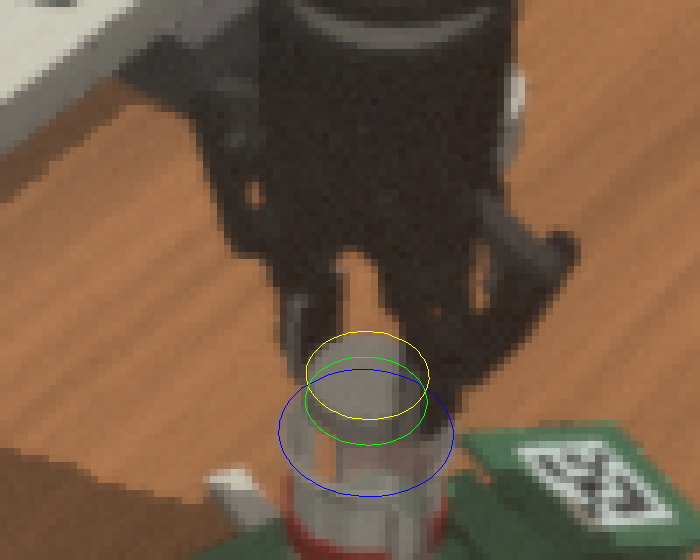

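Emit:
apply_moves:
  increments:
    - [0,1,6,0,0,0,1]
    - [0,0,6,0,0,0,1]
    - [0,0,2,0,0,0,1]
    - [0,0,0,0,0,0,-0.45]
    - [0,0,0,0,0,0,-0.45]
    - [0,0,0,0,0,0,-0.45]
    - [0,0,-30,0,0,0,-0.45]
    - [0,0,-30,0,0,0,-0.45]

```text
t: 54.0
eef_pos: [0.5817, -0.0258, 0.1443]
tool_rot: [-0.001, 1.0, -0.001, -0.002]
contact_force: [0.3, -0.8, -1.1]
gripper_width: 0.724
```

Emit:
apply_moves:
  increments:
    - [0,0,-30,0,0,0,-0.45]
    - [-5,20,-10,0,0,0,-0.45]
    - [-5,40,0,0,0,0,-0.45]
    - [-5,40,0,0,0,0,-0.45]
    - [-5,40,0,0,0,0,-0.45]
    - [-5,30,0,0,0,0,-0.45]
    - [0,10,0,0,0,0,-0.45]
    - [0,0,0,0,0,0,-0.45]

```text
t: 55.0
eef_pos: [0.5596, -0.2086, 0.1908]
tool_rot: [-0.0, 1.0, 0.001, 0.002]
contact_force: [-0.6, 0.8, -0.1]
gripper_width: 0.724
```

```bash
python3 - <<'E'
from h import *
discs("h0")
tubeview('pics/h1.png',[.068,.080])
p,M=rpy();print(p,M[:,2])
I=np.load("side.npy")
E
```

```text
top steel 120 0.6161 0.1469
top steel 122 0.6004 0.3334
side steel 182 0.6157 0.1476
side steel 251 0.5994 0.335
[ 0.55974923 -0.20720867  0.19087072] [ 4.91697297e-03  7.56258249e-04 -9.99987626e-01]
```

View pics/h1.png

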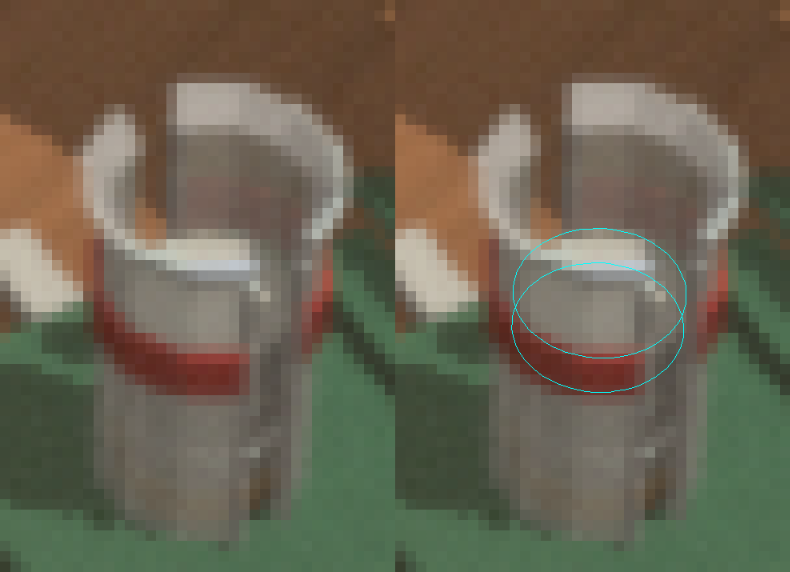

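View pics/h0side.png

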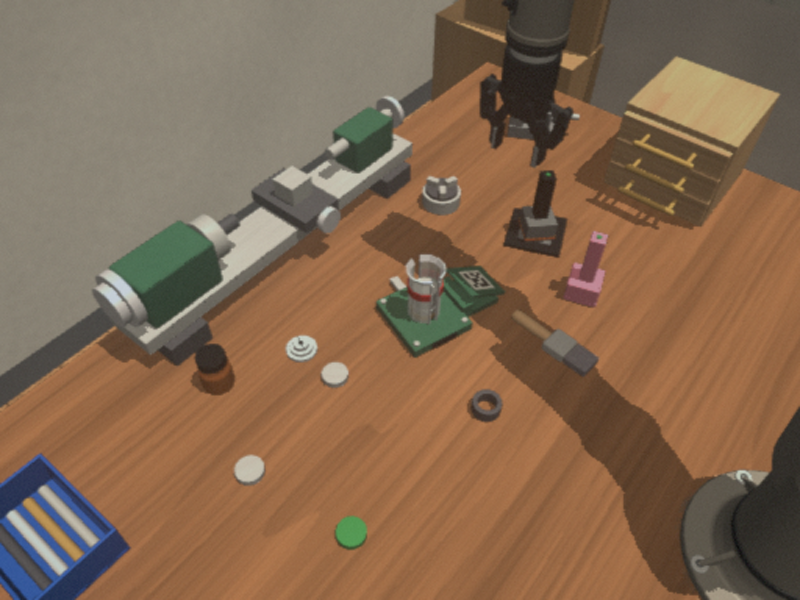

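```bash
python3 - <<'E'
from h import *
S=lambda u,v:(u/9+315-.5,v/9+105-.5)
T=lambda u,v:(u/12+325-.5,v/12+170-.5)
def e(n,f,a,b,z):
    A=back(n,*f(*a),z);B=back(n,*f(*b),z);d=B-A;print(n,A.round(4),B.round(4),"len",np.linalg.norm(d).round(4),"ang",np.degrees(np.arctan2(d[1],d[0])).round(1)%90)
e("side",S,(205,358),(378,345),.048); e("side",S,(205,358),(178,245),.048); e("side",S,(190,440),(365,425),.01)
e("side",S,(378,345),(338,245),.048)
e("top",T,(165,320),(325,450),.012); e("top",T,(180,245),(335,420),.048); e("top",T,(335,420),(490,290),.048)
e("side",S,(280,40),(365,78),.138)
e("side",S,(240,310),(325,310),.048)
E
```

```text
side [ 0.5461 -0.2732  0.048 ] [ 0.5087 -0.3116  0.048 ] len 0.0537 ang 45.80000000000001
side [ 0.5461 -0.2732  0.048 ] [ 0.5798 -0.3113  0.048 ] len 0.0508 ang 41.5
side [ 0.5472 -0.2769  0.01  ] [ 0.5087 -0.3174  0.01  ] len 0.0559 ang 46.400000000000006
side [ 0.5087 -0.3116  0.048 ] [ 0.5415 -0.3431  0.048 ] len 0.0454 ang 46.2
top [ 0.5471 -0.2735  0.012 ] [ 0.5117 -0.3139  0.012 ] len 0.0538 ang 48.80000000000001
top [ 0.56   -0.2704  0.048 ] [ 0.5136 -0.3078  0.048 ] len 0.0596 ang 38.900000000000006
top [ 0.5136 -0.3078  0.048 ] [ 0.5472 -0.3501  0.048 ] len 0.0541 ang 38.5
side [ 0.5604 -0.3114  0.138 ] [ 0.5324 -0.3124  0.138 ] len 0.0279 ang 1.9000000000000057
side [ 0.5493 -0.2982  0.048 ] [ 0.5292 -0.3148  0.048 ] len 0.0261 ang 39.69999999999999
```

```bash
python3 - <<'E'
from h import *
plan([((.546,-.312,.17),Rd(-45),-.45,6)],lin=45,ang=8)
E
```

```text
[[-2.4, 17.5, 3.5, 0, 0, 7.5, -0.45], [-0.1, 17.6, 3.4, 0, 0, 7.6, -0.45], [2.2, 17.5, 3.5, 0, -0.1, 7.5, -0.45], [4.5, 17, 3.4, -0.1, 0, 7.6, -0.45], [6.8, 16.3, 3.5, 0, -0.1, 7.5, -0.45], [8.8, 15.2, 3.5, -0.1, 0, 7.6, -0.45], [0, 0, 0, 0, 0, 0, -0.45], [0, 0, 0, 0, 0, 0, -0.45]]
end [ 0.546 -0.312  0.17 ]
```

Emit:
apply_moves:
  increments:
    - [-2,18,3,0,0,7.5,-0.45]
    - [0,18,3,0,0,7.5,-0.45]
    - [2,18,3,0,0,7.5,-0.45]
    - [5,17,3,0,0,7.5,-0.45]
    - [7,16,3,0,-0.1,7.5,-0.45]
    - [7,12,3,0,0,7.5,-0.45]
    - [0,0,0,0,0,0,-0.45]
    - [0,0,0,0,0,0,-0.45]

```text
t: 56.1
eef_pos: [0.5533, -0.2949, 0.173]
tool_rot: [-0.005, 0.925, -0.38, 0.001]
contact_force: [0.0, 0.5, 0.4]
gripper_width: 0.726
```

Emit:
apply_moves:
  increments:
    - [0,0,0,0,0,0,-0.45]
    - [0,0,0,0,0,0,-0.45]
    - [0,0,0,0,0,0,-0.45]
    - [0,0,0,0,0,0,-0.45]
    - [0,0,0,0,0,0,-0.45]
    - [0,0,0,0,0,0,-0.45]
    - [0,0,0,0,0,0,-0.45]
    - [0,0,0,0,0,0,-0.45]

```text
t: 57.1
eef_pos: [0.5541, -0.2927, 0.1735]
tool_rot: [-0.005, 0.926, -0.377, 0.002]
contact_force: [0.8, -0.3, 0.1]
gripper_width: 0.725
```

```bash
python3 - <<'E'
from h import *
p,M=rpy();print(p,M[:,2],np.degrees(np.arctan2(M[1,0],M[0,0])))
plan([((.546,-.312,.12),Rd(-45),-.45,4)],lin=45,ang=8)
im=imaging.read_camera("side");crop(im,290,40,410,170,5,"pics/i0.png")
t=imaging.read_camera("top");crop(t,300,130,420,230,6,"pics/i1.png")
E
```

```text
[ 0.55407167 -0.29266049  0.17350454] [ 0.00721325  0.00858691 -0.99993712] -44.29064140936444
[[1.9, 5, 13.3, -0.2, 0, 0.2, -0.45], [2, 5, 13.3, -0.1, 0, 0.2, -0.45], [2, 4.9, 13.4, -0.2, 0, 0.2, -0.45], [2, 4.9, 13.4, -0.1, 0.1, 0.1, -0.45], [0, 0, 0, 0, 0, 0, -0.45], [0, 0, 0, 0, 0, 0, -0.45], [0, 0, 0, 0, 0, 0, -0.45], [0, 0, 0, 0, 0, 0, -0.45]]
end [ 0.546 -0.312  0.12 ]
```

View pics/i0.png

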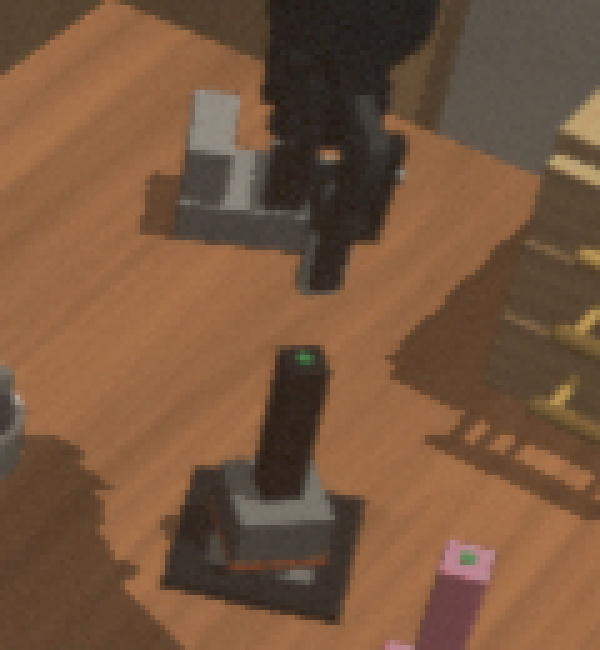

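View pics/i1.png

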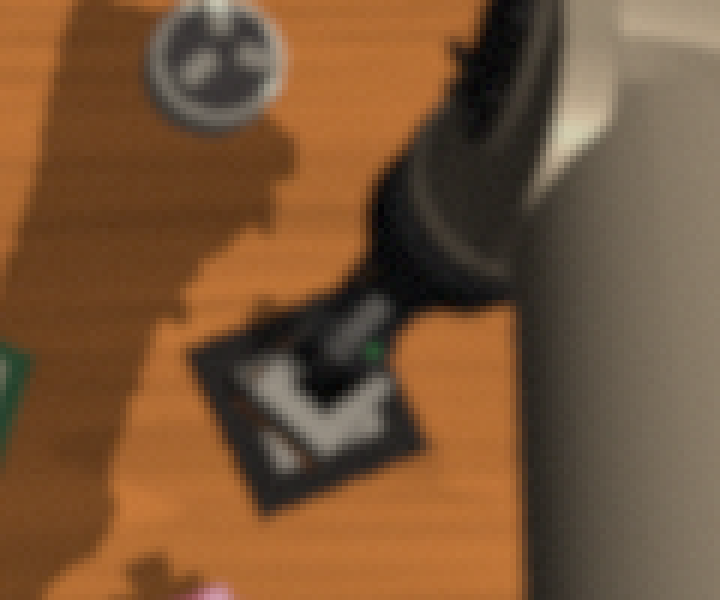

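Emit:
apply_moves:
  increments:
    - [2,6,6,-0.2,0,0.2,-0.45]
    - [2,6,6,-0.2,0,0.2,-0.45]
    - [2,5,6,-0.2,0,0.2,-0.45]
    - [2,3,6,0,0,0,-0.45]
    - [0,0,0,0,0,0,-0.45]
    - [0,0,0,0,0,0,-0.45]
    - [0,0,0,0,0,0,-0.45]
    - [0,0,0,0,0,0,-0.45]

```text
t: 58.2
eef_pos: [0.545, -0.3139, 0.1473]
tool_rot: [-0.0, 0.924, -0.382, -0.001]
contact_force: [-0.5, -0.4, -0.2]
gripper_width: 0.722
```

```bash
python3 - <<'E'
from h import *
p,M=rpy();print(p,M[:,2],np.degrees(np.arctan2(M[1,0],M[0,0])))
plan([((.546,-.312,.11),Rd(-45),-.45,4)],lin=45,ang=8)
im=imaging.read_camera("side");crop(im,290,40,410,170,5,"pics/i2.png")
print((proj("side",p+[0,0,.036])-[290,40])*5+2)
E
```

```text
[ 0.5450256  -0.31391358  0.14729091] [-1.14715362e-03  8.67524416e-04 -9.99998966e-01] -44.94581447564852
[[-0.2, -0.5, 9.3, 0, 0, 0, -0.45], [-0.1, -0.5, 9.3, 0, 0, 0, -0.45], [-0.2, -0.5, 9.3, 0, 0, 0, -0.45], [-0.1, -0.6, 9.4, 0, 0.1, 0.1, -0.45], [0, 0, 0, 0, 0, 0, -0.45], [0, 0, 0, 0, 0, 0, -0.45], [0, 0, 0, 0, 0, 0, -0.45], [0, 0, 0, 0, 0, 0, -0.45]]
end [ 0.546 -0.312  0.11 ]
[[323.43493234 285.61773883]]
```

View pics/i2.png

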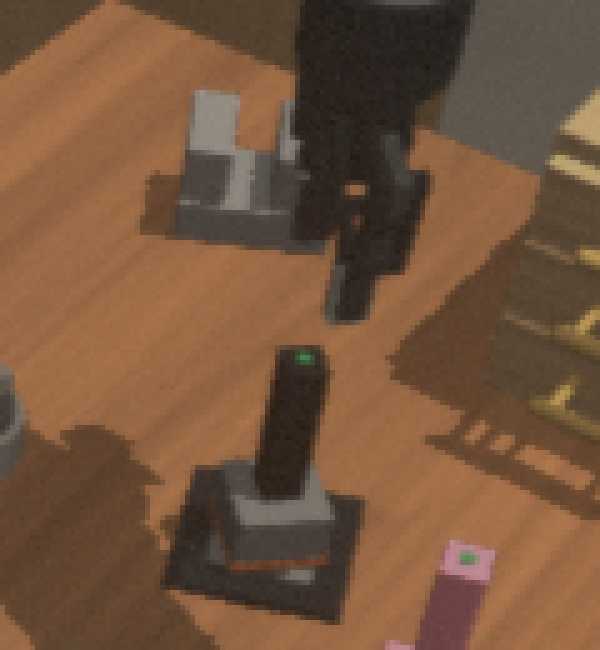

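Emit:
apply_moves:
  increments:
    - [-1,-2,8,0,0,0,-0.45]
    - [0,-1,8,0,0,0,-0.45]
    - [0,0,6,0,0,0,-0.45]
    - [0,0,0,0,0,0,-0.45]
    - [0,0,0,0,0,0,-0.45]
    - [0,0,0,0,0,0,-0.45]
    - [0,0,0,0,0,0,-0.45]
    - [0,0,0,0,0,0,-0.45]

```text
t: 59.25
eef_pos: [0.5467, -0.3107, 0.1238]
tool_rot: [-0.0, 0.924, -0.382, -0.001]
contact_force: [0.3, 0.3, -0.5]
gripper_width: 0.725
```

```bash
python3 - <<'E'
from h import *
p,M=rpy();print(p,M[:,2],np.degrees(np.arctan2(M[1,0],M[0,0])))
im=imaging.read_camera("side");crop(im,320,70,390,140,9,"pics/i3.png")
print((proj("side",p+[0,0,.036])-[320,70])*9+4,(proj("side",[p[0],p[1],.138])-[320,70])*9+4)
E
```

```text
[ 0.54665124 -0.31070235  0.12383663] [-9.30859590e-04  8.43338480e-04 -9.99999211e-01] -44.9331384852213
[[287.08088928 314.60828597]] [[273.89319041 375.07593674]]
```

View pics/i3.png

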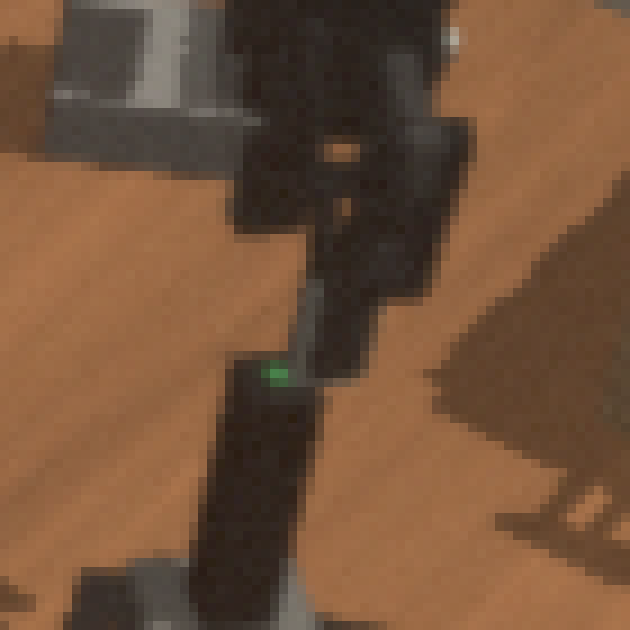

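```bash
python3 - <<'E'
from h import *
p,M=rpy()
for off in (0,.036):
  for x in(-.031,-.045,.031):
    for y in(-.011,0,.011):
        q=p+M@[x,y,-off-.007]; print(off,x,y,((proj("side",q)-[320,70])*9+4.5).round(0))
E
```

```text
0 -0.031 -0.011 [[259. 467.]]
0 -0.031 0 [[297. 464.]]
0 -0.031 0.011 [[334. 462.]]
0 -0.045 -0.011 [[271. 499.]]
0 -0.045 0 [[309. 497.]]
0 -0.045 0.011 [[347. 494.]]
0 0.031 -0.011 [[208. 330.]]
0 0.031 0 [[245. 328.]]
0 0.031 0.011 [[281. 326.]]
0.036 -0.031 -0.011 [[281. 367.]]
0.036 -0.031 0 [[320. 364.]]
0.036 -0.031 0.011 [[358. 362.]]
0.036 -0.045 -0.011 [[294. 399.]]
0.036 -0.045 0 [[332. 397.]]
0.036 -0.045 0.011 [[371. 394.]]
0.036 0.031 -0.011 [[228. 230.]]
0.036 0.031 0 [[265. 228.]]
0.036 0.031 0.011 [[303. 226.]]
```

Emit:
apply_moves:
  increments:
    - [0,0,16,0,0,0,-0.45]
    - [0,0,18,0,0,0,-0.45]
    - [0,0,18,0,0,0,-0.45]
    - [0,0,16,0,0,0,-0.45]
    - [0,0,8,0,0,0,-0.45]
    - [0,0,0,0,0,0,-0.45]
    - [0,0,0,0,0,0,-0.45]
    - [0,0,0,0,0,0,-0.45]

```text
t: 60.3
eef_pos: [0.546, -0.3103, 0.0414]
tool_rot: [-0.0, 0.924, -0.382, -0.001]
contact_force: [0.7, -0.3, -0.4]
gripper_width: 0.725
```

```bash
python3 - <<'E'
from h import *
p,M=rpy();print(p,M[:,2],np.degrees(np.arctan2(M[1,0],M[0,0])))
im=imaging.read_camera("side");crop(im,310,70,380,160,7,"pics/i4.png")
t=imaging.read_camera("top");crop(t,310,140,400,220,7,"pics/i5.png")
E
```

```text
[ 0.54603028 -0.31027661  0.04137551] [-0.0023874   0.00176642 -0.99999559] -44.921273160742736
```

View pics/i4.png

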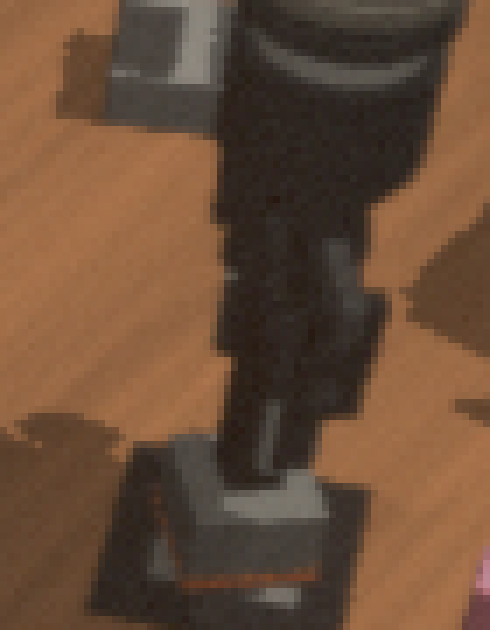

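View pics/i5.png

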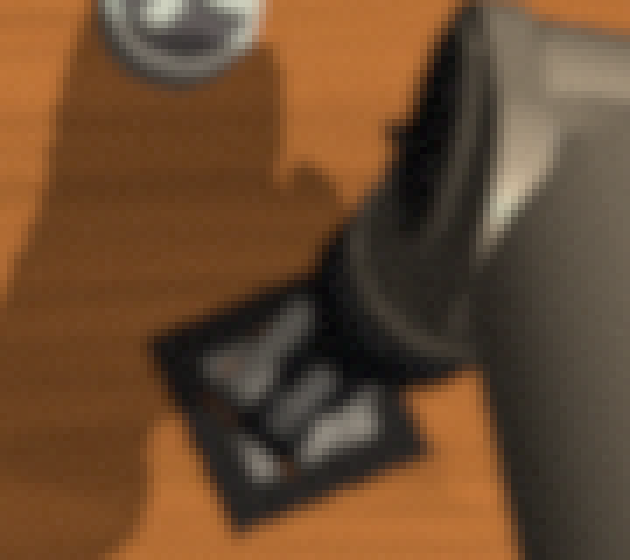

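Emit:
apply_moves:
  increments:
    - [0,0,0,0,0,0,1]
    - [0,0,0,0,0,0,1]
    - [0,0,0,0,0,0,1]
    - [0,0,0,0,0,0,1]
    - [0,0,0,0,0,0,1]
    - [0,0,0,0,0,0,1]
    - [0,0,0,0,0,0,1]
    - [0,0,0,0,0,0,1]
  grip_force: 60

```text
t: 61.4
eef_pos: [0.5463, -0.3105, 0.042]
tool_rot: [-0.0, 0.924, -0.382, -0.001]
contact_force: [-0.3, -0.7, -0.6]
gripper_width: 0.275
```

Emit:
apply_moves:
  increments:
    - [0,0,-10,0,0,0,1]
    - [0,0,-20,0,0,0,1]
    - [0,0,-25,0,0,0,1]
    - [0,0,-25,0,0,0,1]
    - [0,0,-20,0,0,0,1]
    - [0,0,0,0,0,0,1]
    - [0,0,0,0,0,0,1]
    - [0,0,0,0,0,0,1]

```text
t: 62.4
eef_pos: [0.5465, -0.3105, 0.1506]
tool_rot: [-0.0, 0.924, -0.382, 0.0]
contact_force: [0.9, -0.2, -1.0]
gripper_width: 0.272
```

```bash
python3 - <<'E'
from h import *
p,M=rpy();print(p,M[:,2],np.degrees(np.arctan2(M[1,0],M[0,0])))
im=imaging.read_camera("side");crop(im,300,40,390,150,6,"pics/j0.png")
t=imaging.read_camera("top");crop(t,310,140,400,220,7,"pics/j1.png")
E
```

```text
[ 0.54646762 -0.3104677   0.15060687] [ 4.90042841e-04  1.00710328e-04 -9.99999875e-01] -44.90838188492978
```

View pics/j0.png

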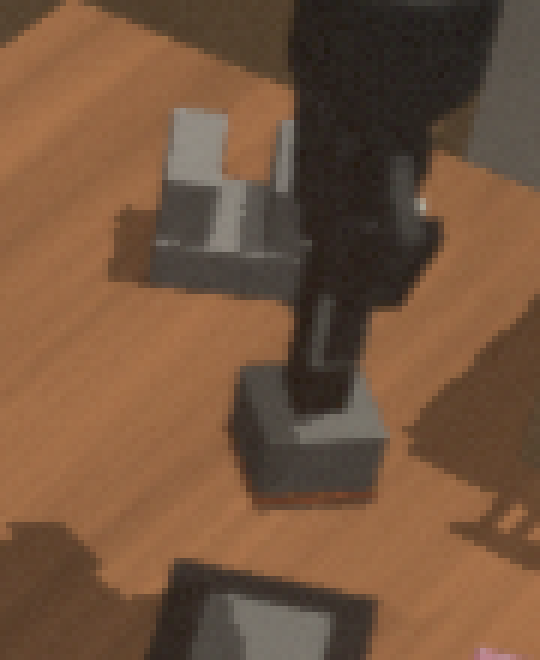

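```bash
cat >> h.py <<'E'
L=np.array([.5485,-.1242,.036]); th=np.radians(19.3)
N=np.array([-np.sin(th)*np.sin(np.radians(25)),-np.cos(th)*np.sin(np.radians(25)),np.cos(np.radians(25))])
ax=np.cross([0,0,1],N);ax/=np.linalg.norm(ax)
RL=R.from_rotvec(ax*np.radians(25)).as_matrix()@Rd(-45)
E
python3 - <<'E'
from h import *
plan([(L+.115*N,RL,1,6)],lin=40,ang=6)
E
```

```text
[[-18.1, -14.9, 1.7, 3.8, -1.8, 0, 1], [-18.1, -14.8, 3.2, 3.7, -1.8, 0, 1], [-18, -14.5, 4.8, 3.8, -1.8, 0, 1], [-17.8, -14.1, 6.3, 3.7, -1.8, 0, 1], [-17.5, -13.7, 7.7, 3.8, -1.8, 0, 1], [-17.3, -13.1, 9.2, 3.7, -1.8, 0.1, 1], [0, 0, 0, 0, 0, 0, 1], [0, 0, 0, 0, 0, 0, 1]]
end [ 0.5324 -0.1701  0.1402]
```

Emit:
apply_moves:
  increments:
    - [-18,-15,2,3.8,-1.8,0,1]
    - [-18,-15,3,3.8,-1.8,0,1]
    - [-18,-14,5,3.8,-1.8,0,1]
    - [-18,-14,6,3.8,-1.8,0,1]
    - [-17,-14,8,3.8,-1.8,0,1]
    - [-12,-9,6,3.7,-1.8,0,1]
    - [0,0,0,0,0,0,1]
    - [0,0,0,0,0,0,1]

```text
t: 63.5
eef_pos: [0.531, -0.1736, 0.1372]
tool_rot: [-0.223, 0.901, -0.373, -0.015]
contact_force: [0.1, -1.1, -1.4]
gripper_width: 0.271
```

```bash
python3 - <<'E'
from h import *
p,M=rpy();print(p,M[:,2],"ang",np.degrees(np.arccos(-M[:,2]@N)))
im=imaging.read_camera("side");crop(im,240,60,380,200,5,"pics/k0.png")
t=imaging.read_camera("top");crop(t,230,120,370,230,5,"pics/k1.png")
plan([(L+.084*N,RL,1,6)],lin=40,ang=6)
E
```

```text
[ 0.53102916 -0.17360559  0.13719748] [ 0.13968346  0.41319162 -0.89986733] ang 0.8998617478399469
[[-0.2, -0.6, 5, -0.1, 0.1, 0, 1], [-0.3, -0.6, 5, -0.1, 0.1, 0, 1], [-0.3, -0.7, 5, -0.1, 0.1, 0, 1], [-0.3, -0.7, 5, -0.1, 0.1, 0, 1], [-0.3, -0.7, 5, -0.1, 0.1, 0, 1], [-0.2, -0.6, 4.9, -0.2, 0.1, 0, 1], [0, 0, 0, 0, 0, 0, 1], [0, 0, 0, 0, 0, 0, 1]]
end [ 0.5368 -0.1577  0.1121]
```

View pics/k0.png

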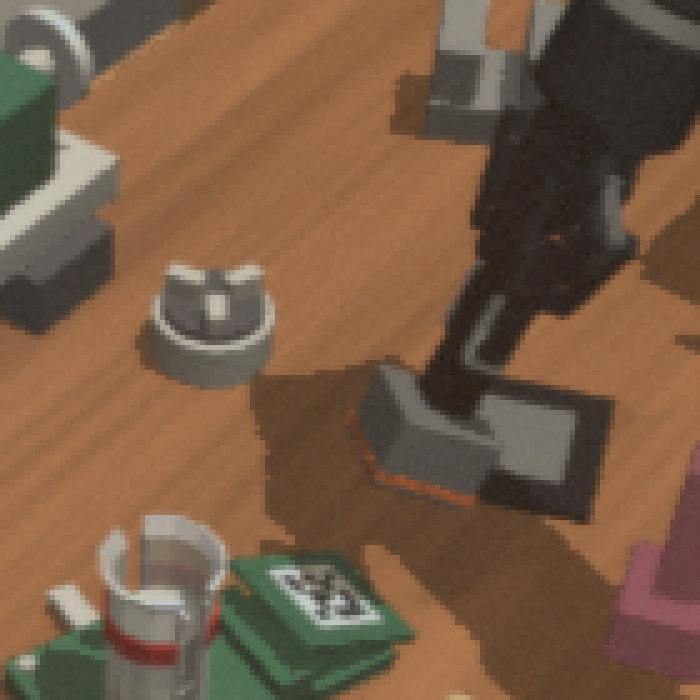

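View pics/k1.png

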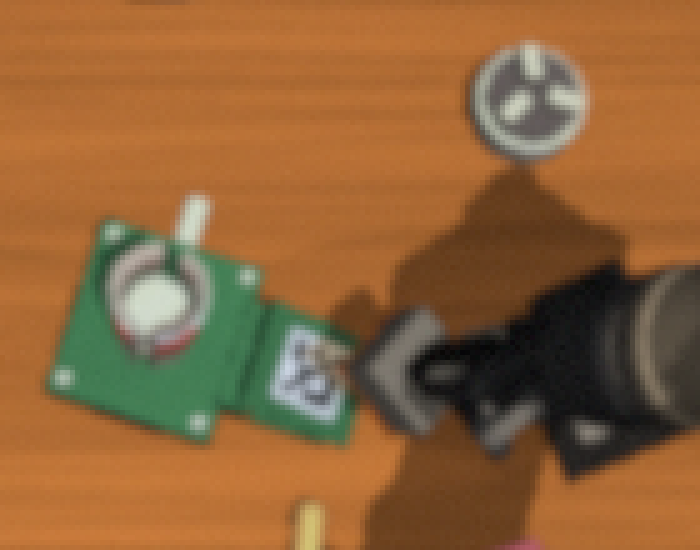

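```bash
cat >> h.py <<'E'
def over(fn,I,n,u0,v0,u1,v1,s,Ws):
    p,M=rpy(); J=cv2.resize(I[v0:v1,u0:u1,::-1],None,fx=s,fy=s,interpolation=cv2.INTER_NEAREST)
    for W,col in Ws:
        for h,c2 in((0,1),(.04,1)):
            sq=np.array([[1,1],[1,-1],[-1,-1],[-1,1],[1,1]])*.027
            P=np.array([W+M@[a,b,-h] for a,b in sq]); q=(proj(n,P)+.5-[u0,v0])*s
            cv2.polylines(J,[np.round(q).astype(np.int32)],False,col,1)
        q=(proj(n,np.array([W,W+M@[0,0,-.13]]))+.5-[u0,v0])*s; cv2.polylines(J,[np.round(q).astype(np.int32)],False,col,1)
    cv2.imwrite(fn,J)
E
python3 - <<'E'
from h import *
im=imaging.read_camera("side");t=imaging.read_camera("top");np.save("side.npy",im);np.save("top.npy",t)
p,M=rpy();tz=M[:,2]
A=p+.034*tz;B=p+[0,0,.036]+.070*tz;print(A,B)
Ws=[(A,(0,255,255)),(B,(255,0,255))]
over("pics/k2.png",im,"side",270,90,370,190,7,Ws);over("pics/k3.png",t,"top",260,150,350,230,8,Ws)
E
```

```text
[ 0.53595053 -0.15917948  0.1068939 ] [ 0.54098696 -0.14429437  0.11050458]
```

View pics/k2.png

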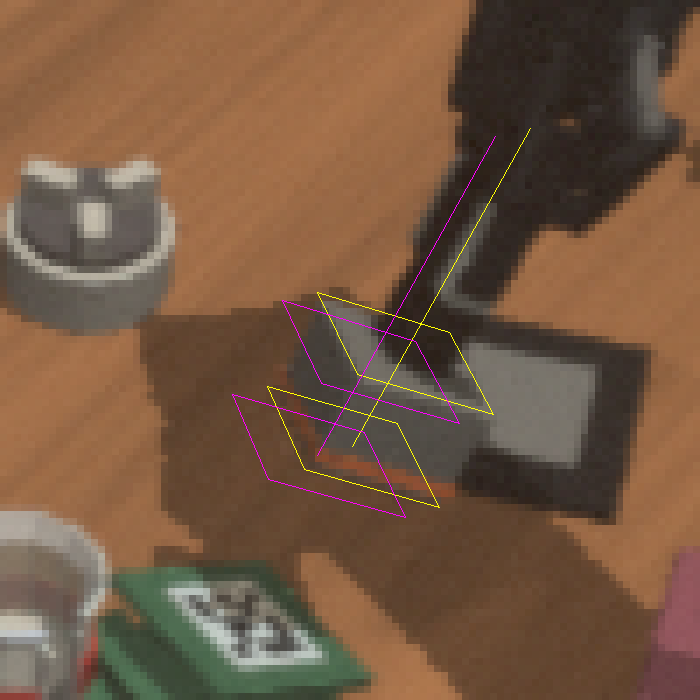

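View pics/k3.png

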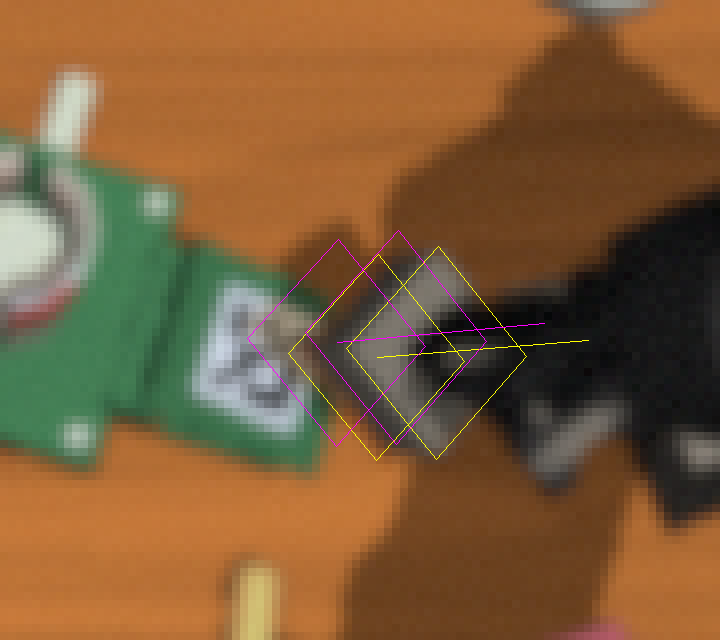

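```bash
python3 - <<'E'
from h import *
im=np.load("side.npy");t=np.load("top.npy")
def big(I,u0,v0,u1,v1,s,fn): cv2.imwrite(fn,cv2.resize(I[v0:v1,u0:u1,::-1],None,fx=s,fy=s,interpolation=cv2.INTER_CUBIC))
big(im,305,125,345,165,15,"pics/k4.png");big(t,290,172,330,212,15,"pics/k5.png")
E
```

```text
(no output)
```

View pics/k4.png

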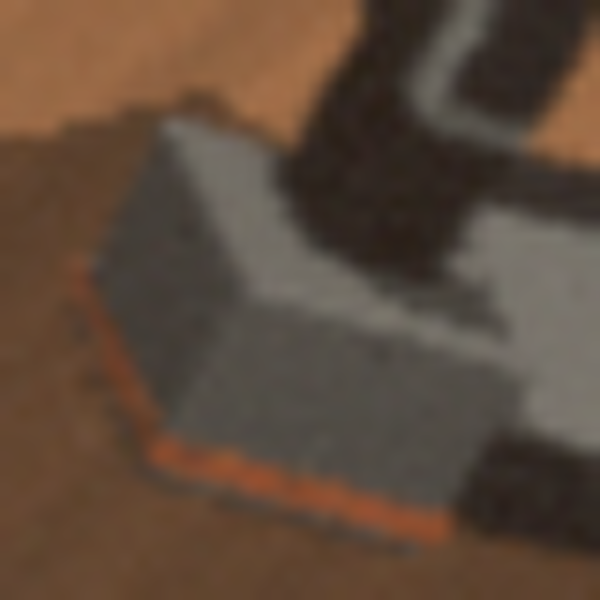

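View pics/k5.png

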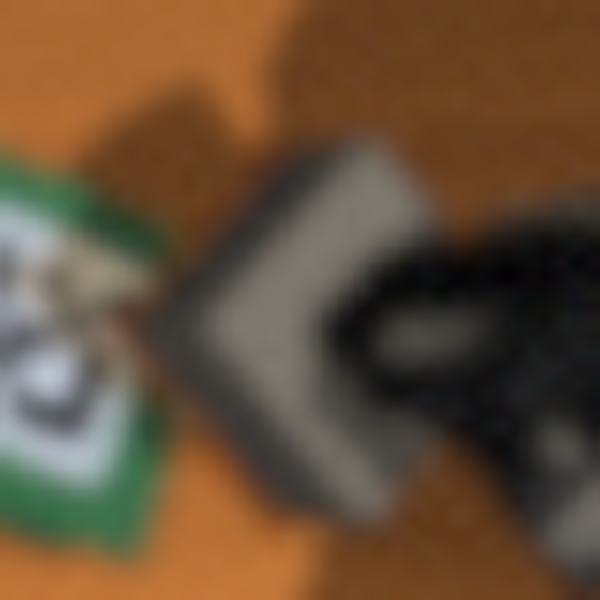

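```bash
python3 - <<'E'
from h import *
plan([(L+.084*N,RL,1,6)],lin=40,ang=6)
E
```

```text
[[-0.2, -0.6, 5, -0.1, 0.1, 0, 1], [-0.2, -0.6, 5, -0.1, 0.1, 0, 1], [-0.3, -0.6, 5, -0.1, 0.1, 0, 1], [-0.3, -0.6, 5, -0.1, 0.1, 0, 1], [-0.3, -0.6, 5, -0.1, 0.1, 0, 1], [-0.2, -0.7, 5, -0.2, 0.1, 0, 1], [0, 0, 0, 0, 0, 0, 1], [0, 0, 0, 0, 0, 0, 1]]
end [ 0.5368 -0.1577  0.1121]
```

Emit:
apply_moves:
  increments:
    - [-0.3,-0.7,5,-0.2,0.2,0,1]
    - [-0.3,-0.7,5,-0.2,0.2,0,1]
    - [-0.3,-0.7,5,-0.2,0.2,0,1]
    - [-0.3,-0.7,5,-0.1,0,0,1]
    - [-0.3,-0.7,5,0,0,0,1]
    - [0,0,2,0,0,0,1]
    - [0,0,0,0,0,0,1]
    - [0,0,0,0,0,0,1]

```text
t: 64.7
eef_pos: [0.537, -0.1576, 0.1132]
tool_rot: [-0.215, 0.903, -0.373, -0.012]
contact_force: [-0.5, 0.5, -1.4]
gripper_width: 0.272
```

```bash
python3 - <<'E'
from h import *
im=imaging.read_camera("side");t=imaging.read_camera("top");np.save("side.npy",im);np.save("top.npy",t)
p,M=rpy();tz=M[:,2];A=p+.034*tz; print(p,np.degrees(np.arccos(-tz@N)),"W along n",(A-L)@N,"lat",(A-L)-((A-L)@N)*N)
over("pics/l0.png",im,"side",260,110,350,200,7,[(A,(0,255,255)),(L,(0,0,255))]);over("pics/l1.png",t,"top",255,150,345,230,8,[(A,(0,255,255)),(L,(0,0,255))])
E
```

```text
[ 0.53707745 -0.15765318  0.11328881] 0.11395928525827134 W along n 0.05098642350034145 lat [0.00042256 0.00038951 0.00023655]
```

View pics/l0.png

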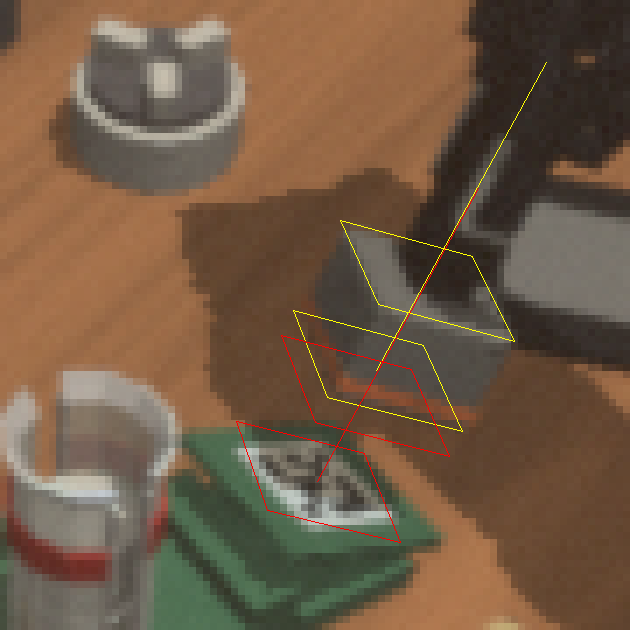

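View pics/l1.png

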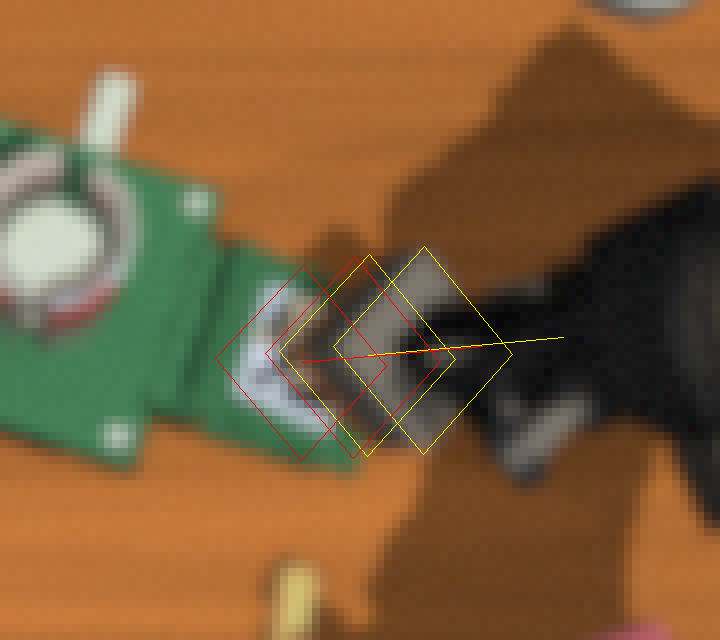

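```bash
python3 - <<'E'
from h import *
im=np.load("side.npy");t=np.load("top.npy")
def big(I,u0,v0,u1,v1,s,fn): cv2.imwrite(fn,cv2.resize(I[v0:v1,u0:u1,::-1],None,fx=s,fy=s,interpolation=cv2.INTER_CUBIC))
big(im,295,130,340,175,14,"pics/l2.png");big(t,280,172,325,212,14,"pics/l3.png")
E
```

```text
(no output)
```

View pics/l2.png

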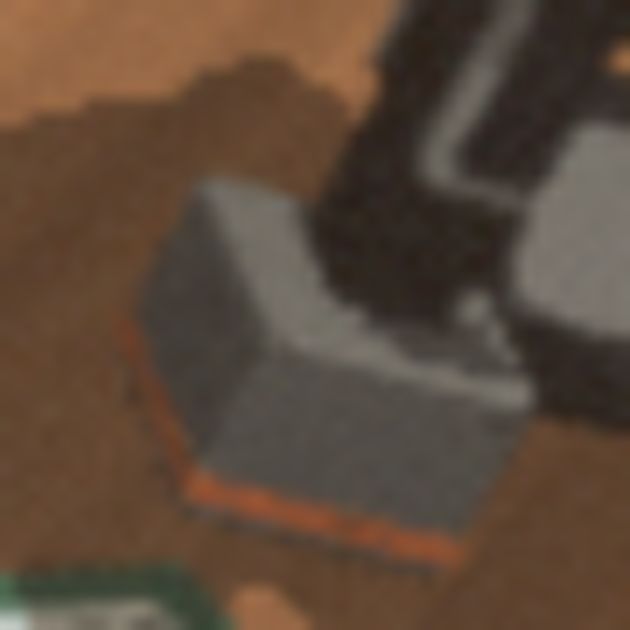

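View pics/l3.png

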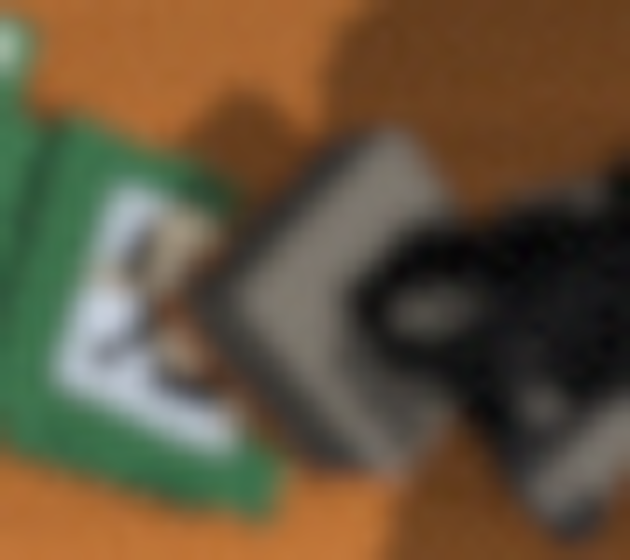

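```bash
python3 - <<'E'
from h import *
from scipy.optimize import least_squares
p,M=rpy();A=p+.034*M[:,2]
# which model corners: project to see
for h in(.04,0):
    for a,b in((1,1),(1,-1),(-1,-1),(-1,1)):
        q=A+M@[a*.027,b*.027,-h]; print(h,a,b,((proj("side",q)[0]+.5-[295,130])*14).round(),((proj("top",q)[0]+.5-[280,172])*14).round())
obs=[]
def o(n,a,b,h,u,v):
    off=(295,130) if n=="side" else(280,172); obs.append((n,np.array([a*.027,b*.027,-h]),np.array([u/14+off[0]-.5,v/14+off[1]-.5])))
import json,sys
np.save("Apose.npy",np.c_[M,A])
E
```

```text
0.04 1 1 [455. 233.] [547. 311.]
0.04 1 -1 [191. 159.] [393. 122.]
0.04 -1 -1 [265. 329.] [232. 297.]
0.04 -1 1 [538. 402.] [390. 487.]
0 1 1 [356. 410.] [445. 320.]
0 1 -1 [ 95. 341.] [295. 136.]
0 -1 -1 [165. 514.] [138. 306.]
0 -1 1 [434. 583.] [292. 490.]
```

```bash
python3 - <<'E'
from h import *
from scipy.optimize import least_squares
D=np.load("Apose.npy");M,A=D[:,:3],D[:,3]
S=[(1,-1,.04,205,182),(-1,-1,.04,270,345),(-1,1,.04,533,393),(-1,-1,0,195,512),(-1,1,0,450,570),(1,-1,0,122,350)]
T=[(-1,-1,.04,238,300),(1,-1,.04,390,128),(-1,1,.04,395,472)]
def f(x,full=False):
    Rm=M@R.from_rotvec(x[:3]).as_matrix(); W=A+x[3:]; r=[]
    for n,L_,off in(("side",S,(295,130)),("top",T,(280,172))):
        P=np.array([W+Rm@[a*.027,b*.027,-h] for a,b,h,_,_ in L_]); ob=np.array([[u/14+off[0]-.5,v/14+off[1]-.5] for *_,u,v in L_])
        r.append((proj(n,P)-ob).ravel())
    return np.concatenate(r)
s=least_squares(f,np.zeros(6),loss="soft_l1",f_scale=.5)
x=s.x;Rm=M@R.from_rotvec(x[:3]).as_matrix();W=A+x[3:]
print(np.degrees(x[:3]),x[3:],f(x).round(1)); z=-Rm[:,2]
print("tilt vs N deg",np.degrees(np.arccos(z@N)),"z",z,"N",N); d=W-L; print("W",W,"n-dist",d@N,"lat",d-(d@N)*N)
E
```

```text
[-4.61973576  0.79598843  0.54348589] [-0.00256187 -0.00407914 -0.00184623] [-0.6 -1.1 -0.3 -0.4  1.2  0.  -1.   1.   0.8  0.4 -0.4 -0.  -0.3  0.
  0.5 -0.1  0.4  1.3]
tilt vs N deg 4.799727907536832 z [-0.09353759 -0.3361542   0.93715051] N [-0.13968142 -0.39886752  0.90630779]
W [ 0.53923884 -0.14822646  0.08059971] n-dist 0.051298055334319206 lat [-0.00209578 -0.00356533 -0.00189211]
```

```bash
python3 - <<'E'
from h import *
p,M=rpy()
W=np.array([.5392,-.1482,.0806]); w=M.T@(W-p); print("w",w)
R2=M@R.from_rotvec(np.radians([4.3,-.8,0])).as_matrix()
np.save("w.npy",w)
plan([(L+.050*N-R2@w,R2,1,5)])
E
```

```text
w [0.00116532 0.00501492 0.03370339]
[[-0.1, -0.4, 0.2, 0.9, -0.2, 0, 1], [-0.1, -0.4, 0.2, 0.8, -0.2, 0, 1], [-0.2, -0.3, 0.2, 0.9, -0.1, 0, 1], [-0.1, -0.4, 0.2, 0.8, -0.2, 0, 1], [-0.2, -0.3, 0.2, 0.9, -0.1, 0, 1], [0, 0, 0, 0, 0, 0, 1], [0, 0, 0, 0, 0, 0, 1], [0, 0, 0, 0, 0, 0, 1]]
end [ 0.5379 -0.1557  0.1133]
```

Emit:
apply_moves:
  increments:
    - [-0.2,-0.5,0.2,0.9,-0.2,0,1]
    - [-0.2,-0.5,0.2,0.9,-0.2,0,1]
    - [-0.2,-0.4,0.2,0.9,-0.2,0,1]
    - [-0.1,-0.4,0.2,0.8,-0.1,0,1]
    - [-0.1,-0.3,0.2,0.8,-0.1,0,1]
    - [0,0,0,0,0,0,1]
    - [0,0,0,0,0,0,1]
    - [0,0,0,0,0,0,1]
  grip_force: 90

```text
t: 65.8
eef_pos: [0.538, -0.156, 0.1134]
tool_rot: [-0.254, 0.893, -0.372, -0.003]
contact_force: [0.1, 0.7, -1.3]
gripper_width: 0.269
```

```bash
python3 - <<'E'
from h import *
im=imaging.read_camera("side");t=imaging.read_camera("top");np.save("side.npy",im);np.save("top.npy",t)
p,M=rpy();w=np.load("w.npy");W=p+M@w;d=W-L;Rr=M@R.from_rotvec(np.radians([-4.6,.8,.5])).as_matrix()
print(p,"n",d@N,"lat",d-(d@N)*N,"ang",np.degrees(np.arccos(-Rr[:,2]@N)))
def big(I,u0,v0,u1,v1,s,n,fn):
    J=cv2.resize(I[v0:v1,u0:u1,::-1],None,fx=s,fy=s,interpolation=cv2.INTER_CUBIC)
    for h in(0,.04):
        P=np.array([W+Rr@[a*.027,b*.027,-h] for a,b in((1,1),(1,-1),(-1,-1),(-1,1),(1,1))]);q=(proj(n,P)+.5-[u0,v0])*s
        cv2.polylines(J,[np.round(q).astype(np.int32)],False,(0,255,255),1)
    cv2.imwrite(fn,J)
big(im,295,130,340,175,14,"side","pics/m0.png");big(t,280,172,325,212,14,"top","pics/m1.png")
E
```

```text
[ 0.53807844 -0.15600569  0.11346426] n 0.050342362435731716 lat [ 2.78546712e-04 -1.09985979e-04 -5.47499955e-06] ang 0.09223339959785236
```

View pics/m0.png

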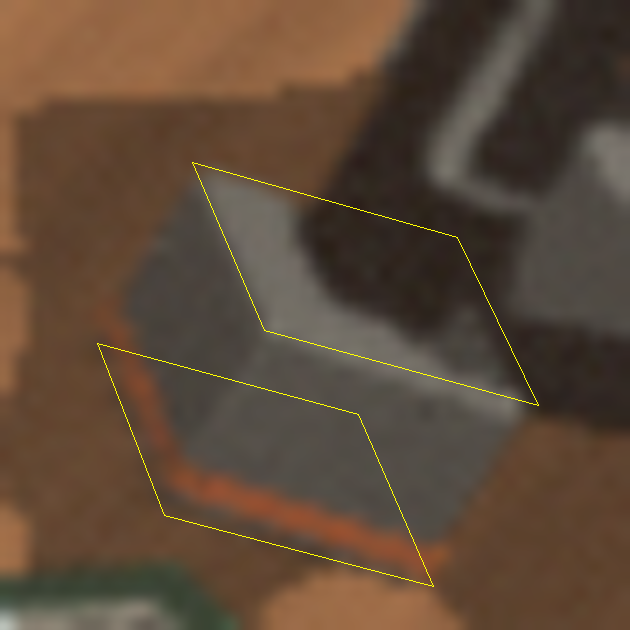

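View pics/m1.png

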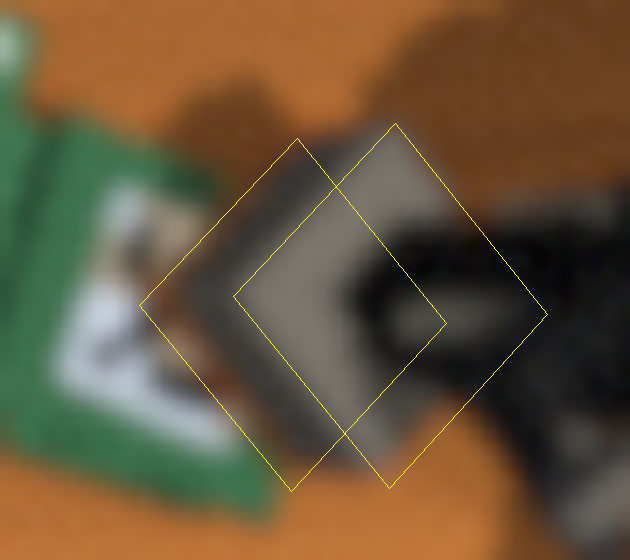

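Emit:
apply_moves:
  increments:
    - [0,0,0,0,0,0,1]
    - [0,0,0,0,0,0,1]
    - [0,0,0,0,0,0,1]
    - [0,0,0,0,0,0,1]
    - [0,0,0,0,0,0,1]
    - [0,0,0,0,0,0,1]
    - [0,0,0,0,0,0,1]
    - [0,0,0,0,0,0,1]

```text
t: 66.9
eef_pos: [0.5382, -0.1558, 0.1136]
tool_rot: [-0.254, 0.893, -0.372, -0.003]
contact_force: [-0.2, -0.4, -1.7]
gripper_width: 0.272
```

Emit:
apply_moves:
  increments:
    - [0,0,0,0,0,0,1]
    - [0,0,0,0,0,0,1]
    - [0,0,0,0,0,0,1]
    - [0,0,0,0,0,0,1]
    - [0,0,0,0,0,0,1]
    - [0,0,0,0,0,0,1]
    - [0,0,0,0,0,0,1]
    - [0,0,0,0,0,0,1]

```text
t: 67.9
eef_pos: [0.5382, -0.1558, 0.1136]
tool_rot: [-0.254, 0.893, -0.372, -0.003]
contact_force: [-0.4, -0.0, -2.9]
gripper_width: 0.27
```

Emit:
apply_moves:
  increments:
    - [0,0,0,0,0,0,1]
    - [0,0,0,0,0,0,1]
    - [0,0,0,0,0,0,1]
    - [0,0,0,0,0,0,1]
    - [0,0,0,0,0,0,1]
    - [0,0,0,0,0,0,1]
    - [0,0,0,0,0,0,1]
    - [0,0,0,0,0,0,1]

```text
t: 68.9
eef_pos: [0.5382, -0.1558, 0.1136]
tool_rot: [-0.254, 0.893, -0.372, -0.003]
contact_force: [-0.7, -0.1, -0.5]
gripper_width: 0.271
```

```bash
python3 - <<'E'
from h import *
p,M=rpy();w=np.load("w.npy");W=p+M@w;d=W-L
print(p,"n",d@N,"lat",d-(d@N)*N)
im=imaging.read_camera("side");
cv2.imwrite("pics/m2.png",cv2.resize(im[130:175,295:340,::-1],None,fx=10,fy=10,interpolation=cv2.INTER_CUBIC))
E
```

```text
[ 0.53819988 -0.15577969  0.11357465] n 0.05033571357946683 lat [0.00039724 0.00010828 0.00010888]
```

View pics/m2.png

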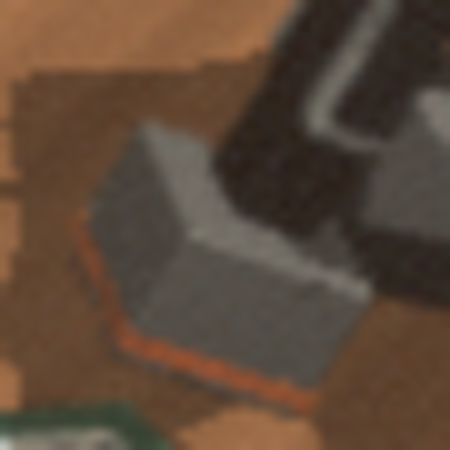

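```bash
cat >> h.py <<'E'
S_=R.from_rotvec(np.radians([-4.6,.8,.0])).as_matrix()
RP=Rd(-45)@S_.T
wv=np.array([.0012,.0050,.0337])
E
python3 - <<'E'
from h import *
p,M=rpy()
plan([(p+.03*N+[0,0,.02],M,1,2),(np.array([.545,-.312,.07])-RP@wv,RP,1,6)],lin=40,ang=5)
E
```

```text
[[-2.1, -5.7, -23.7, 0, 0, 0, 1], [-2.2, -5.7, -23.6, 0, 0, 0, 1], [19, 17, -2.2, -3.7, 1.8, -0.1, 1], [19, 17.1, -0.5, -3.7, 1.8, -0.1, 1], [19, 17.2, 1.2, -3.8, 1.8, -0.1, 1], [18.8, 17, 2.9, -3.7, 1.8, -0.1, 1], [18.7, 16.8, 4.7, -3.8, 1.8, 0, 1], [18.5, 16.5, 6.3, -3.7, 1.8, -0.1, 1]]
end [ 0.5461 -0.3098  0.104 ]
```

Emit:
apply_moves:
  increments:
    - [-2,-6,-24,0,0,0,1]
    - [-2,-6,-24,0,0,0,1]
    - [19,17,-2,-3.7,1.8,0,1]
    - [19,17,0,-3.7,1.8,0,1]
    - [19,17,1,-3.7,1.8,0,1]
    - [19,17,3,-3.7,1.8,0,1]
    - [19,17,4,-3.7,1.8,0,1]
    - [12,10,3,-3.7,1.8,0,1]

```text
t: 69.95
eef_pos: [0.5449, -0.3064, 0.1097]
tool_rot: [-0.035, 0.921, -0.387, 0.008]
contact_force: [0.2, 0.3, -1.3]
gripper_width: 0.269
```

Emit:
apply_moves:
  increments:
    - [0,0,0,0,0,0,1]
    - [0,0,0,0,0,0,1]
    - [0,0,0,0,0,0,1]
    - [0,0,0,0,0,0,1]
    - [0,0,0,0,0,0,1]
    - [0,0,0,0,0,0,1]
    - [0,0,0,0,0,0,1]
    - [0,0,0,0,0,0,1]

```text
t: 70.95
eef_pos: [0.5444, -0.3051, 0.1098]
tool_rot: [-0.038, 0.921, -0.387, 0.008]
contact_force: [0.8, -0.8, -0.9]
gripper_width: 0.268
```

```bash
python3 - <<'E'
from h import *
p,M=rpy();print(p,"W",p+M@wv,"rz",-(M@S_)[:,2])
plan([(np.array([.545,-.312,.045])-RP@wv,RP,1,5)],lin=40,ang=5)
im=imaging.read_camera("side");t=imaging.read_camera("top")
Rr=M@S_;W=p+M@wv
def big(I,u0,v0,u1,v1,s,n,fn):
    J=cv2.resize(I[v0:v1,u0:u1,::-1],None,fx=s,fy=s,interpolation=cv2.INTER_CUBIC)
    for h in(0,.04):
        P=np.array([W+Rr@[a*.027,b*.027,-h] for a,b in((1,1),(1,-1),(-1,-1),(-1,1),(1,1))]);q=(proj(n,P)+.5-[u0,v0])*s
        cv2.polylines(J,[np.round(q).astype(np.int32)],False,(0,255,255),1)
    cv2.imwrite(fn,J)
big(im,310,80,375,165,8,"side","pics/n0.png");big(t,315,165,375,215,10,"top","pics/n1.png")
E
```

```text
[ 0.54444306 -0.30507278  0.10980683] W [ 0.5431769  -0.30728559  0.07581227] rz [0.00428262 0.0028704  0.99998671]
[[1, 0.9, 6.1, 0.1, 0, -0.1, 1], [1, 0.9, 6.1, 0, 0, -0.1, 1], [1, 0.9, 6.1, 0.1, 0, -0.1, 1], [1, 0.9, 6.1, 0, 0, -0.2, 1], [1, 1, 6.1, 0.1, 0, -0.1, 1], [0, 0, 0, 0, 0, 0, 1], [0, 0, 0, 0, 0, 0, 1], [0, 0, 0, 0, 0, 0, 1]]
end [ 0.5461 -0.3099  0.079 ]
```

View pics/n0.png

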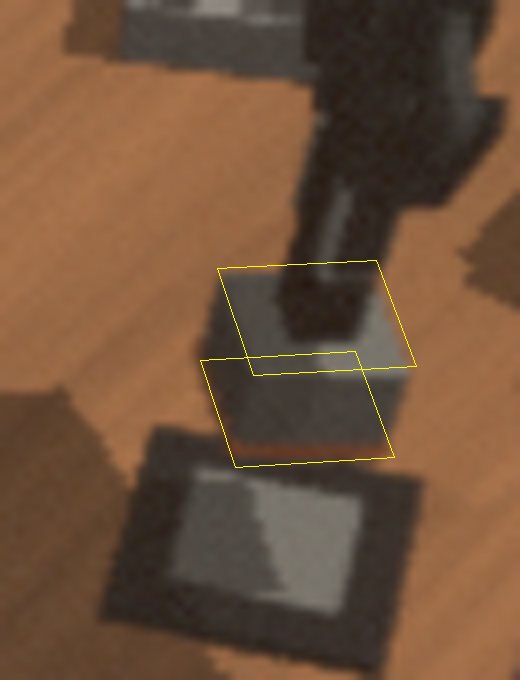

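View pics/n1.png

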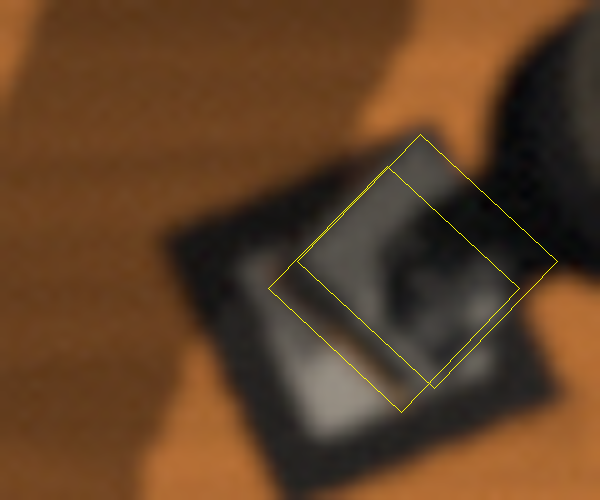

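Emit:
apply_moves:
  increments:
    - [1,1,10,0.1,0,0,1]
    - [1,1,10,0,0,0,1]
    - [1,1,10,0.1,0,0,1]
    - [1,1,8,0,0,0,1]
    - [1,1,4,0,0,0,1]
    - [0,0,0,0,0,0,1]
    - [0,0,0,0,0,0,1]
    - [0,0,0,0,0,0,1]

```text
t: 72.05
eef_pos: [0.5462, -0.3095, 0.0638]
tool_rot: [-0.039, 0.921, -0.387, 0.008]
contact_force: [0.4, -0.0, -1.3]
gripper_width: 0.271
```

```bash
python3 - <<'E'
from h import *
p,M=rpy();print(p,"W",p+M@wv,"rz",-(M@S_)[:,2])
plan([(np.array([.545,-.312,.009])-RP@wv,RP,1,5)],lin=40,ang=5)
im=imaging.read_camera("side");crop(im,310,80,375,165,7,"pics/n2.png")
E
```

```text
[ 0.54619343 -0.30952893  0.06378493] W [ 0.54499073 -0.3116328   0.02978115] rz [ 2.41841900e-03 -3.34964708e-04  9.99997020e-01]
[[0.1, 0.4, 4.1, 0, 0, -0.1, 1], [0.1, 0.4, 4.1, 0, 0, -0.1, 1], [0.1, 0.4, 4.2, 0, 0, -0.1, 1], [0.1, 0.4, 4.1, 0, 0, -0.2, 1], [0.1, 0.3, 4.2, 0.1, 0.1, -0.1, 1], [0, 0, 0, 0, 0, 0, 1], [0, 0, 0, 0, 0, 0, 1], [0, 0, 0, 0, 0, 0, 1]]
end [ 0.5461 -0.3098  0.043 ]
```

View pics/n2.png

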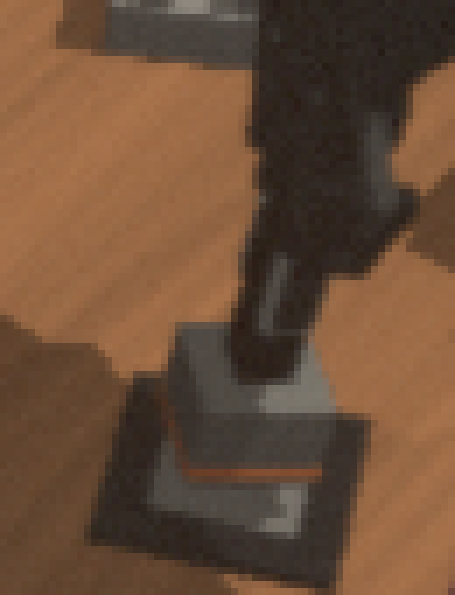

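Emit:
apply_moves:
  increments:
    - [0,0.5,5,0,0,0,1]
    - [0,0.5,5,0,0,0,1]
    - [0,0.5,5,0,0,0,1]
    - [0,0.3,3,0,0,0,1]
    - [0,0,1,0,0,0,1]
    - [0,0,0,0,0,0,1]
    - [0,0,0,0,0,0,1]
    - [0,0,0,0,0,0,1]

```text
t: 73.1
eef_pos: [0.5459, -0.3097, 0.0443]
tool_rot: [-0.039, 0.921, -0.387, 0.008]
contact_force: [-0.7, 0.6, -0.8]
gripper_width: 0.268
```

```bash
python3 - <<'E'
from h import *
p,M=rpy();print(p,"W",p+M@wv,"rz",-(M@S_)[:,2],bot.get_obs()["contact_force"])
E
```

```text
[ 0.54590912 -0.30965423  0.0443063 ] W [ 0.54471659 -0.31177662  0.01030331] rz [2.11448159e-03 2.11847628e-04 9.99997742e-01] [-0.65596492  0.61744778 -0.84007799]
```

Lower by 1 mm steps until touch.

Emit:
apply_moves:
  increments:
    - [0,0,1,0,0,0,1]
    - [0,0,0,0,0,0,1]
    - [0,0,1,0,0,0,1]
    - [0,0,0,0,0,0,1]
    - [0,0,0,0,0,0,1]
    - [0,0,0,0,0,0,1]
    - [0,0,0,0,0,0,1]
    - [0,0,0,0,0,0,1]

```text
t: 74.1
eef_pos: [0.5461, -0.3096, 0.0442]
tool_rot: [-0.039, 0.921, -0.387, 0.008]
contact_force: [-1.9, 0.8, 3.1]
gripper_width: 0.268
```

Emit:
apply_moves:
  increments:
    - [0,0,0,0,0,0,-0.45]
    - [0,0,0,0,0,0,-0.45]
    - [0,0,0,0,0,0,-0.45]
    - [0,0,0,0,0,0,-0.45]
    - [0,0,0,0,0,0,-0.45]
    - [0,0,0,0,0,0,-0.45]
    - [0,0,0,0,0,0,-0.45]
    - [0,0,0,0,0,0,-0.45]

```text
t: 75.1
eef_pos: [0.5471, -0.3097, 0.0438]
tool_rot: [-0.039, 0.921, -0.387, 0.009]
contact_force: [-0.1, -0.5, 0.1]
gripper_width: 0.726
```

```bash
python3 - <<'E'
from h import *
p,M=rpy();print(p)
im=imaging.read_camera("side");crop(im,310,80,375,165,7,"pics/n3.png")
E
```

```text
[ 0.54705756 -0.30968642  0.04378629]
```

View pics/n3.png

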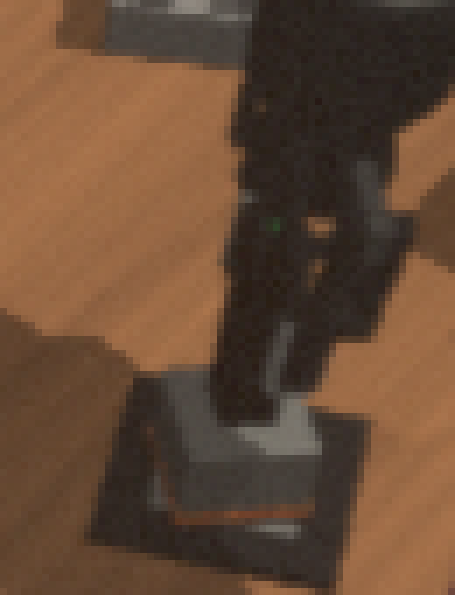

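```bash
python3 - <<'E'
from h import *
p,M=rpy()
plan([(p+[-.0005,0,.13],M,-.45,4)],lin=30)
E
```

```text
[[-0.4, -2, -25.9, 0, 0, 0, -0.45], [-0.4, -2, -25.9, 0, 0, 0, -0.45], [-0.4, -2, -25.9, 0, 0, 0, -0.45], [-0.5, -2, -26, 0, 0, 0, -0.45], [-0.4, -2, -25.9, 0, 0, 0, -0.45], [0, 0, 0, 0, 0, 0, -0.45], [0, 0, 0, 0, 0, 0, -0.45], [0, 0, 0, 0, 0, 0, -0.45]]
end [ 0.5466 -0.3096  0.1738]
```

Emit:
apply_moves:
  increments:
    - [-0.4,-1,-14,0,0,0,-0.45]
    - [-0.4,-2,-24,0,0,0,-0.45]
    - [-0.4,-2,-26,0,0,0,-0.45]
    - [-0.4,-2,-26,0,0,0,-0.45]
    - [-0.4,-2,-26,0,0,0,-0.45]
    - [0,0,-25,0,0,0,-0.45]
    - [0,0,-20,0,0,0,-0.45]
    - [0,0,0,0,0,0,-0.45]

```text
t: 76.15
eef_pos: [0.5455, -0.3123, 0.2177]
tool_rot: [-0.039, 0.921, -0.387, 0.012]
contact_force: [0.5, -0.0, -0.4]
gripper_width: 0.726
```

Emit:
apply_moves:
  increments:
    - [0,20,-10,0,0,0,-0.45]
    - [0,30,-10,0,0,0,-0.45]
    - [0,30,0,0,0,0,-0.45]
    - [0,30,0,0,0,0,-0.45]
    - [0,20,0,0,0,0,-0.45]
    - [0,0,0,0,0,0,-0.45]
    - [0,0,0,0,0,0,-0.45]
    - [0,0,0,0,0,0,-0.45]

```text
t: 77.15
eef_pos: [0.4503, -0.4017, 0.2241]
tool_rot: [-0.041, 0.922, -0.384, 0.01]
contact_force: [-0.4, -0.4, 0.6]
gripper_width: 0.726
```

```bash
python3 - <<'E'
from h import *
discs("z0")
im=np.load("side.npy");t=np.load("top.npy")
crop(im,225,95,385,215,5,"pics/z1.png");crop(t,235,145,375,225,5,"pics/z2.png")
tubeview('pics/z3.png',[.068,.080])
o=bot.get_obs();print(o["t"],o["eef_pos"],o["contact_force"])
E
```

```text
top steel 120 0.6161 0.1469
top steel 121 0.6005 0.3335
side steel 182 0.6157 0.1476
side steel 248 0.5994 0.3349
77.25 [ 0.45036185 -0.40171485  0.22419323] [-0.80791655  0.50916426  0.99742389]
```

View pics/z1.png

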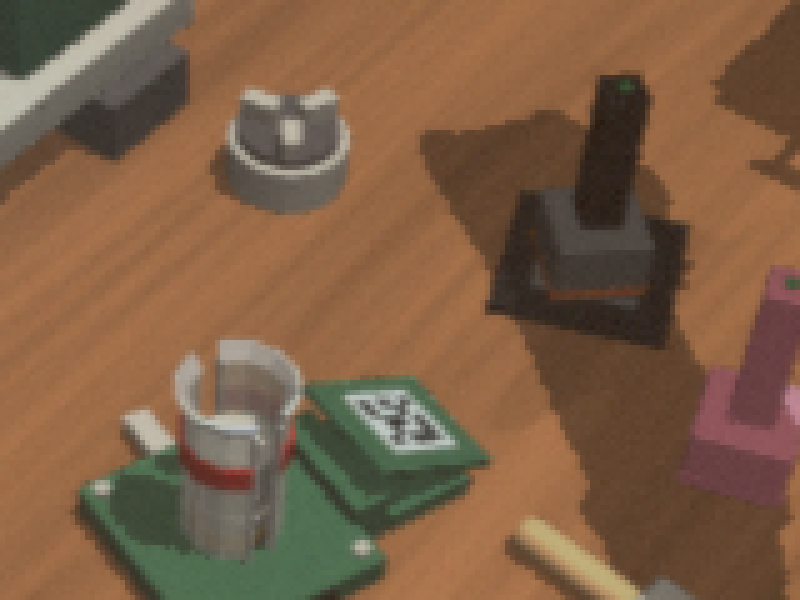

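View pics/z2.png

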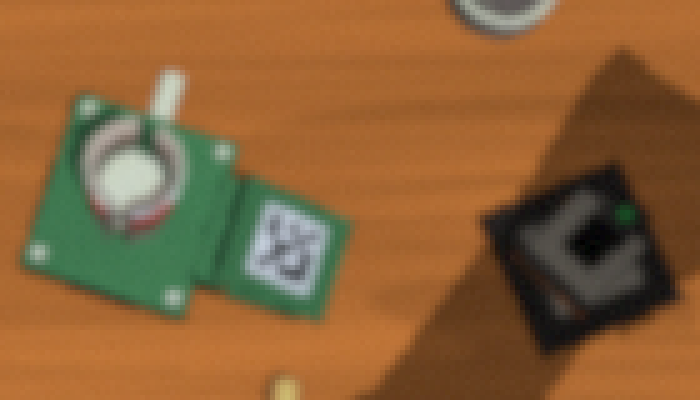

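View pics/z0side.png

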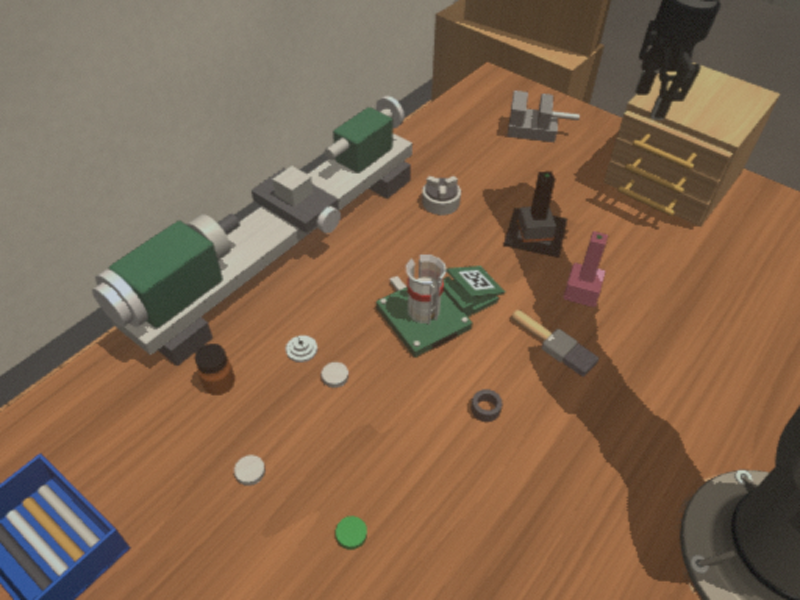

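```bash
python3 -c "
from station import bot
print(bot.hand_in())"
```

```text
the job is handed in; nothing more can be done
None
```

I finished the job and handed it in at about 77 s of the 208 s allowed. The system gives no verdict, so the outcome below rests on my own checks.

**What I did**
- **Feed tube:** I dropped the brass blank in first, then four steel blanks. That puts the top of the stack at about 80 mm, inside the red band, which I measured at about 72–86 mm.
- **Code reader:** I held it about 50 mm off the label, square and centred by my estimate, for a little over 3 s. I then stood it back on the pad.

**Last checks**
- **Stack:** the side and top pictures show it lying flat with its top in the band, and brass at the bottom.
- **Reader:** it stands upright near the middle of the pad.
- **Rest of the bench:** the two spare steel blanks lie flat where they were, nothing else looks moved, and the arm is clear with no contact.

**What went wrong or disagreed**
- **Finger height:** the fingertips sat about 36 mm higher than the reported TCP position implied. My first two tries at the brass blank closed on air until I touched it to find the true height, then allowed for that offset.
- **Reader slip:** the reader turned about 5° in the grip on the way to the label. I measured this from the pictures and corrected it before the hold.
- **Camera agreement:** the two cameras disagreed by 2–4 mm on the label and up to about 7 mm on the pad, so I used averages.

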